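# Put the bur stands away in the dust store

## Task

Put every bur stand away in the dust store: push the square-based stands through the sprung doors of the lane with the square plaque, and the round-based ones through the doors of the lane with the round plaque, each far enough in that the two doors close fully behind it. Leave the stands upright under the covers, and leave the beeswax, the tweezers and the polishing stick where they lie.

Things in the scene. Friction and masses are not known exactly. Their poses are not given: they have to be found in the camera images.
- square_lane: Lane of the dust store for the square stands, fixed on a 4 mm plywood board beside the round one, left or right of it, on either half of the tray board (top 91 mm over z = 0). Origin: centre of the underside; x inwards along the lane, y left, z up. 256 mm long; floor 3 mm up. Apron x -128 to -62 mm, open above, guide walls 14 mm high, 52 mm apart, flaring to 57 mm at the mouth.
- square_lane_throat (a point): Middle of the door line on the lane's floor (lane x -62 mm). Two sprung rubber leaves close the throat side by side like saloon doors, each 29 mm wide, 3 mm thick, 2 to 34 mm above the floor; they swing inwards only and shut by themselves once nothing is in their sweep, 29 mm past the door line. Axes as the lane's.
- square_lane_slot (a point): Above the throat, at the top face of the clear cover plates (42 mm over the lane's origin, underside 39 mm, screw heads to 44 mm). They cover the chamber from the door line to the back and leave a slot 36 mm wide along the lane's middle, open at the front, in which a stand's stem travels. Axes as the lane's.
- square_lane_back (a point): Middle of the chamber's back wall on the floor, 180 mm past the door line (lane x +118 mm). The chamber is 66 mm wide inside and has room for three square stands in a row; one pushed in later pushes those before it further in.
- square_lane_plaque (a point): Centre of the dark steel plaque, 36 mm square, tilted towards the front, that marks this lane at its far end, 60 mm over the lane's origin; its top is at 75 mm.
- square_lane_left_flap (a joint): Left door leaf of the square lane, rad: 0 closed, grows to 1.5 as it swings inwards. Spring torque 0.01 N m at 0, 0.04 N m at 1.5.
- square_lane_right_flap (a joint): Right door leaf of the square lane, rad: 0 closed, grows to 1.5 as it swings inwards. Spring torque 0.01 N m at 0, 0.04 N m at 1.5.
- round_lane: Lane of the dust store for the round stands, fixed on a 4 mm plywood board beside the square one, left or right of it, on either half of the tray board (top 91 mm over z = 0). Origin: centre of the underside; x inwards along the lane, y left, z up. 256 mm long; floor 3 mm up. Apron x -128 to -62 mm, open above, guide walls 14 mm high, 56 mm apart, flaring to 61 mm at the mouth.
- round_lane_throat (a point): Middle of the door line on the lane's floor (lane x -62 mm). Two sprung rubber leaves close the throat side by side like saloon doors, each 31 mm wide, 3 mm thick, 2 to 34 mm above the floor; they swing inwards only and shut by themselves once nothing is in their sweep, 31 mm past the door line. Axes as the lane's.
- round_lane_slot (a point): Above the throat, at the top face of the clear cover plates (42 mm over the lane's origin, underside 39 mm, screw heads to 44 mm). They cover the chamber from the door line to the back and leave a slot 36 mm wide along the lane's middle, open at the front, in which a stand's stem travels. Axes as the lane's.
- round_lane_back (a point): Middle of the chamber's back wall on the floor, 180 mm past the door line (lane x +118 mm). The chamber is 70 mm wide inside and has room for three round stands in a row; one pushed in later pushes those before it further in.
- round_lane_plaque (a point): Centre of the dark steel plaque, 40 mm round, tilted towards the front, that marks this lane at its far end, 60 mm over the lane's origin; its top is at 75 mm.
- round_lane_left_flap (a joint): Left door leaf of the round lane, rad: 0 closed, grows to 1.5 as it swings inwards. Spring torque 0.01 N m at 0, 0.04 N m at 1.5.
- round_lane_right_flap (a joint): Right door leaf of the round lane, rad: 0 closed, grows to 1.5 as it swings inwards. Spring torque 0.01 N m at 0, 0.04 N m at 1.5.
- stand_square_1: Bur stand with a square wooden base 44 x 44 mm (corners cut by 7 mm), 20 mm high, and in its middle an upright aluminium stem 16 x 16 mm, parallel to the base's sides (the x and y axes), reaching to 80 mm. Small burs stand on it to 31 mm. About 0.15 kg. Origin: centre of the underside, z up. It stands on a 3 mm cork mat, across the tray from the store. May be absent.
- stand_square_2: Bur stand with a square wooden base 44 x 44 mm (corners cut by 7 mm), 20 mm high, and in its middle an upright aluminium stem 16 x 16 mm, parallel to the base's sides (the x and y axes), reaching to 80 mm. Small burs stand on it to 31 mm. About 0.15 kg. Origin: centre of the underside, z up. It stands on a 3 mm cork mat, across the tray from the store. May be absent.
- stand_square_3: Bur stand with a square wooden base 44 x 44 mm (corners cut by 7 mm), 20 mm high, and in its middle an upright aluminium stem 16 x 16 mm, parallel to the base's sides (the x and y axes), reaching to 80 mm. Small burs stand on it to 31 mm. About 0.15 kg. Origin: centre of the underside, z up. It stands on a 3 mm cork mat, across the tray from the store. May be absent.
- stand_round_1: Bur stand with a round wooden base 48 mm in diameter, 20 mm high, and in its middle an upright round aluminium stem 18 mm in diameter, reaching to 80 mm. Small burs stand on it to 31 mm. About 0.15 kg. Origin: centre of the underside, z up. It stands on a 3 mm cork mat, across the tray from the store. May be absent.
- stand_round_2: Bur stand with a round wooden base 48 mm in diameter, 20 mm high, and in its middle an upright round aluminium stem 18 mm in diameter, reaching to 80 mm. Small burs stand on it to 31 mm. About 0.15 kg. Origin: centre of the underside, z up. It stands on a 3 mm cork mat, across the tray from the store. May be absent.
- stand_round_3: Bur stand with a round wooden base 48 mm in diameter, 20 mm high, and in its middle an upright round aluminium stem 18 mm in diameter, reaching to 80 mm. Small burs stand on it to 31 mm. About 0.15 kg. Origin: centre of the underside, z up. It stands on a 3 mm cork mat, across the tray from the store. May be absent.
- peg_tip (a point): Lower edge of the fixed wooden bench peg's tip. An obstacle over the middle of the tray: the peg runs from here to the bench (+x), 75 mm wide and 35 mm thick; a handpiece lies on it, reaching 60 mm further towards the robot and 65 mm above this point. Carry things over it or pass in front. World axes.
- beeswax_cake: Bystander: an amber cake of beeswax, 30 x 40 x 15 mm, near the front middle of the tray. Origin: centre of the underside.
- steel_tweezers: Bystander: steel tweezers, 155 mm long, 9 mm high, lying in the middle of the tray. Origin: centre of the underside.
- polishing_stick: Bystander: a flat wooden polishing stick with a dark face, 22 x 210 x 9 mm, lying along the right edge of the tray. Origin: centre of the underside.

How it is judged:
At the end, for the whole second after the job is handed in: Every stand that is present stands on the floor of the chamber of its own lane (square in square, round in round), at rest, upright within 0.15 rad, its base at least 20 mm past the door line, and all four doors are closed (under 0.12 rad) (x of stand_square_1 in the frame of square_lane between -0.02 and 0.11 m and y of stand_square_1 in the frame of square_lane between -0.025 and 0.025 m and z of each of stand_square_1, stand_square_2, stand_square_3 in the frame of square_lane below 0.012 m and angle between each of stand_square_1, stand_square_2, stand_square_3, stand_round_1, stand_round_2, stand_round_3's own z axis and vertical below 0.15 rad and linear speed of each of stand_square_1, stand_square_2, stand_square_3, stand_round_1, stand_round_2, stand_round_3 below 0.02 m/s and x of stand_square_2 in the frame of square_lane between -0.02 and 0.11 m and y of stand_square_2 in the frame of square_lane between -0.025 and 0.025 m and x of stand_square_3 in the frame of square_lane between -0.02 and 0.11 m and y of stand_square_3 in the frame of square_lane between -0.025 and 0.025 m and value of joint each of square_lane_left_flap, square_lane_right_flap, round_lane_left_flap, round_lane_right_flap below 0.12 rad and x of stand_round_1 in the frame of round_lane between -0.018 and 0.11 m and y of stand_round_1 in the frame of round_lane between -0.025 and 0.025 m and z of each of stand_round_1, stand_round_2, stand_round_3 in the frame of round_lane below 0.012 m and x of stand_round_2 in the frame of round_lane between -0.018 and 0.11 m and y of stand_round_2 in the frame of round_lane between -0.025 and 0.025 m and x of stand_round_3 in the frame of round_lane between -0.018 and 0.11 m and y of stand_round_3 in the frame of round_lane between -0.025 and 0.025 m); the robot touches nothing.
It fails at once if the beeswax is moved by more than 3 cm (distance of beeswax_cake from where it was at the start of the episode above 0.03 m).
It fails at once if the tweezers are moved by more than 3 cm (distance of steel_tweezers from where it was at the start of the episode above 0.03 m).
It fails at once if the polishing stick is moved by more than 3 cm (distance of polishing_stick from where it was at the start of the episode above 0.03 m).
Of stand_square_1, stand_square_2, stand_square_3, stand_round_1, stand_round_2, stand_round_3 only 4 to 6 are there at a start; the rules pass over those that are not, and their reading is None.
At some moment in a run one of stand_square_1, stand_square_2, stand_square_3, stand_round_1, stand_round_2, stand_round_3 may be knocked a few centimetres aside while the robot is not near it.
Once in a run the grip may slacken for a moment while it holds something.
It also fails if it takes over 210 s, if anything falls off the work surface, if the arm or the gripper's body presses on something with over 40 N, if the wrist force passes 120 N, or if a joint passes its speed limit or range.

## Robot

A 6-joint arm with a two-finger parallel gripper is mounted at the origin on a cart in front of the work surface, level with it; the furniture and walls round the work are solid. World frame = base frame: x ahead of the robot, y to its left, z up, the work surface at z = 0. Lengths are in m, angles in rad, forces in N, time in s.
With the tool pointing down it reaches from about 0.35 to 0.975 m from the base axis. Payload 4.9 kg.
Tool frame: the origin (TCP) lies midway between the tips of the shut fingers; the grasp point (between the pads) lies manip.tcp_to_grasp behind it (manip.tcp_to_grasp is the distance from the TCP to the grasp point, in m); z points along the fingers, y is the line along which they close (so a half turn about z gives the same grasp; the last joint's range is limited). The gripper opens to 85 mm and grips with 20 to 120 N. Pads are 22 mm wide; open, the fingers measure 114 mm over their backs; the gripper's body (76 mm by 85 mm) begins 54 mm behind the grasp point. The pads swing forward as they close: fully open they stand 13 mm farther back than shut.
Start: joints at [-1.236, 0.053, 1.613, -0, 1.476, -0.119], TCP at [0.274, -0.562, 0.231] pointing down, gripper open.
Joint ranges: [-3.01, 3.01], [-1.01, 2.22], [0.06, 2.58], [-1.02, 4.17], [0.09, 2.62], [-3.14, 3.14]. Speed limits (rad/s): [2.57, 2.57, 3.14, 3.14, 3.14, 3.14].

## Interface

Orientations are given as a unit quaternion [w, x, y, z].
In Python, from plant import manip, grab_frame, calibration, job_done gives the robot as it stands.
- The arm moves only by the tool send_rows, never from a script. Its argument "rows" is a list of rows, each an object of numbers: "x", "y", "z": the shift along the tool's x, y, z normalised to -1 to 1, where 1 is 15 cm; "wx", "wy", "wz": the turn, a rotation vector about the tool's x, y, z normalised to -1 to 1, where 1 is pi/4 rad; "hand": the opening, from -1 (shut) to 1 (fully open). In form: [{"x": .., "y": .., "z": .., "wx": .., "wy": .., "wz": .., "hand": ..}, ...]. A call has exactly 10 rows; each row shifts and turns the commanded pose from where the row before left it, along the tool's axes as they then stand; what a row does not reach is not made up. A row lasts 1/12 s, in which the tool goes at most 41.7 mm and 7.16 degrees, less where a joint would pass 70% of its speed; a pose out of reach is approached as far as the arm can. A call with a number of a shift or a turn outside -1 to 1 is refused whole. A call with a gripper value outside its range is refused whole. The fingers move at their own pace and stop on an object; the grip force is fixed at half the most. Time passes only in rows, so rows that do not move let the fingers close, or fill a call up. It gives the time, the measured TCP pose, the force, the opening and the grip force at its end, in the units of the state.
- manip.state(): the state, without advancing time (a new reading comes with each control period).
- grab_frame(name): name is "scene" or "top" or "wrist"; returns the picture (384x512x3 uint8, blue, green, red); there is no depth.
- calibration(name): a dict with "camera_matrix" (3x3 intrinsics, pixels), "R" (3x3) and "t" (3): a world point X has camera coordinates R X + t. Camera axes: x right, y down, z forward; pixel columns grow to the right and rows downward; lengths in m; the calibration is good to about 2 mm. A picture is of the moment at which its call begins: read the wrist's pose just before it. calibration takes no time and is no camera call; for the wrist camera it gives the pose at the moment of the call.
- job_done(): hands the job in; it is judged then, once.
The state is a dict: "time": time; "joint_pos": joint angles; "joint_vel": joint speeds; "joint_efforts": joint torques, N m; "tool_pos": TCP position; "tool_rot": TCP orientation; "contact_force": force on the tool from outside, world axes, zero at the start; "ft_torque": the same for the moment, N m; "gripper_width": opening from 0.0 (shut) to 1.0 (fully open); "grasp_force": force on a finger pad.
Only numpy, scipy, OpenCV 4.12 (cv2) and the standard library are available. Lean on these libraries where they do the work, as an engineer would, in place of code of your own. Each camera call takes 0.05 s, during which the arm holds its last target. There are 200 camera calls.

## Working session

There is one attempt and no reset: what is moved stays moved. The work goes in short steps, Python scripts to look and compute and a tool call to move; the robot and the scene stay as the last step left them, time stands still between calls to the robot, and variables do not carry over. Pictures are saved under pics/ and viewed, at most 14 in all, crops included, and the job is handed in when it is done.

Besides the shell and the picture viewer there is one more tool, called after ">>>" by a JSON object that holds its "name" and its "arguments", one argument or row to a line. send_rows: Moves the arm, as the interface text tells. Scaled input: -1 to 1 covers 15 cm each way for a shift and pi/4 rad each way for a turn. Its arguments: {"type":"object","properties":{"rows":{"type":"array","items":{"type":"object","properties":{"x":{"type":"number","minimum":-1,"maximum":1},"y":{"type":"number","minimum":-1,"maximum":1},"z":{"type":"number","minimum":-1,"maximum":1},"wx":{"type":"number","minimum":-1,"maximum":1},"wy":{"type":"number","minimum":-1,"maximum":1},"wz":{"type":"number","minimum":-1,"maximum":1},"hand":{"type":"number"}}}}},"required":["rows"]}

```bash
ls; mkdir -p pics
python3 - <<'E'
from plant import manip, grab_frame, calibration
import cv2
print(manip.state(), manip.tcp_to_grasp)
for n in("scene","top"):
    f=grab_frame(n); cv2.imwrite(f"pics/{n}0.png",f)
    c=calibration(n); print(n,c)
a=cv2.imread("pics/scene0.png")
E
```

```text
pics
{'time': 0.0, 'joint_pos': array([-1.23601982e+00,  5.33475341e-02,  1.61432956e+00,  5.27365758e-07,
        1.47599640e+00, -1.18974954e-01]), 'joint_vel': array([ 8.85241785e-04, -1.68907393e-05,  1.61139631e-03,  4.74990953e-04,
        4.31953907e-04,  2.99907313e-04]), 'joint_efforts': array([ 1.01188627e-03, -3.93680227e+01, -3.70177031e+01, -9.69755843e-05,
        7.00879682e-03, -1.17022518e-05]), 'tool_pos': array([ 0.27376649, -0.56114234,  0.23004756]), 'tool_rot': array([-1.03439678e-03,  9.74373383e-01,  2.24934274e-01, -1.11783386e-04]), 'contact_force': array([-0.8693735 ,  0.74201252, -0.55315367]), 'ft_torque': array([ 0.01230092, -0.01414521,  0.02415369]), 'grasp_force': 0.0, 'gripper_width': 0.9975704933300333} 0.0187
scene {'camera_matrix': array([[467.66405084,   0.        , 255.63722107],
       [  0.        , 467.66405084, 190.33982299],
       [  0.        ,   0.        ,   1.        ]]), 'R': array([[-0.77770801, -0.62803667, -0.02720637],
       [-0.24154062,  0.33850022, -0.90943704],
       [ 0.58036917, -0.70070503, -0.4149507 ]]), 't': array([0.41663248, 0.31888379, 0.75399063])}
top {'camera_matrix': array([[494.15067253,   0.        , 249.94040328],
       [  0.        , 494.15067253, 189.00593081],
       [  0.        ,   0.        ,   1.        ]]), 'R': array([[ 0.01498347, -0.99987032, -0.00590233],
       [-0.99535913, -0.01435416, -0.09515338],
       [ 0.09505632,  0.00730066, -0.99544512]]), 't': array([-0.03499247,  0.54179085,  1.25039932])}
```

View pics/scene0.png

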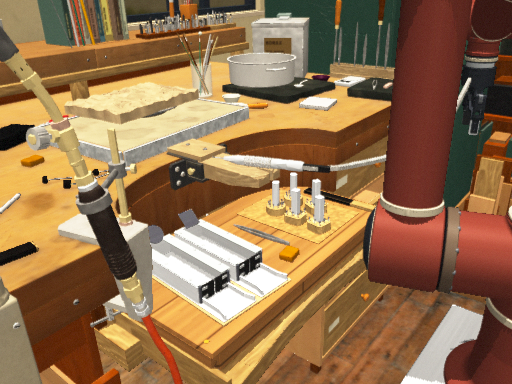

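View pics/top0.png

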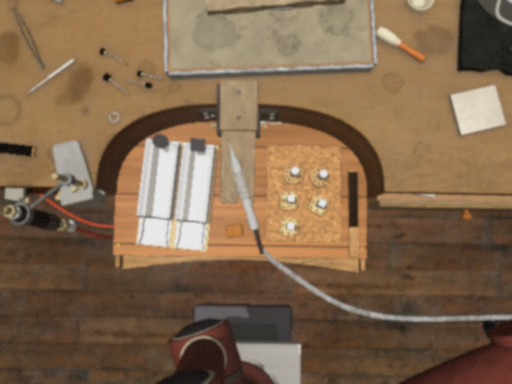

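The scene shows the two lanes on the left half of the tray (mouths towards the robot, round plaque on the left at about (155,235), square plaque on the right at about (188,215)) and five stands on the cork mat. The top view shows the lanes at columns 140–212 and stands at (294,173), (322,174), (291,200), (320,204), (290,227).

Run:
```python
import cv2,numpy as np
t=cv2.imread("pics/top0.png"); s=cv2.imread("pics/scene0.png")
A=cv2.resize(t[125:255,125:345],None,fx=3.6,fy=3.6,interpolation=cv2.INTER_CUBIC)
cv2.imwrite("pics/topc.png",A)
B=cv2.resize(s[165:325,135:345],None,fx=3.7,fy=3.7,interpolation=cv2.INTER_CUBIC)
cv2.imwrite("pics/scenec.png",B)
```

```text
(no output)
```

View pics/topc.png

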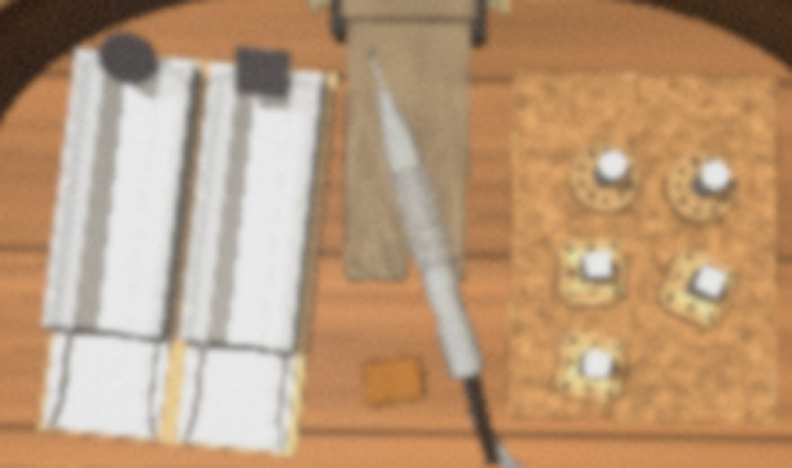

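View pics/scenec.png

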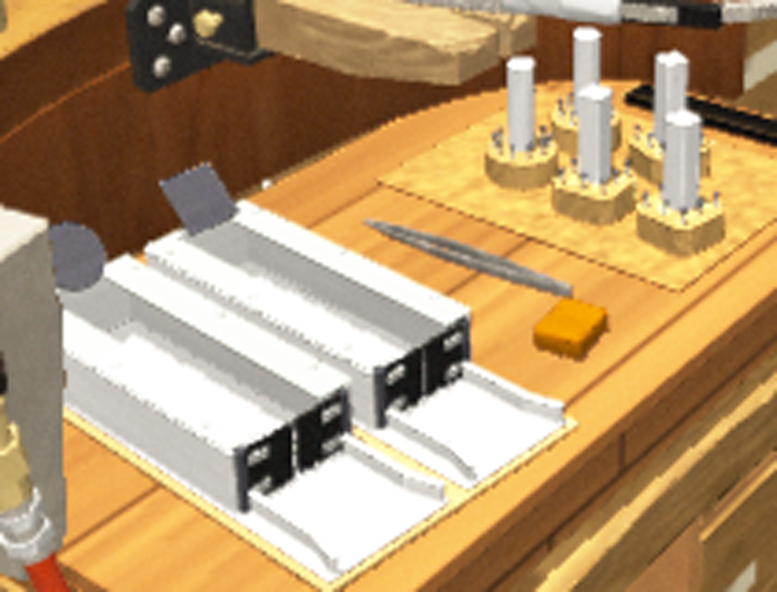

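The crops show: two round stands at the far row (stem tops at full top-image px ≈(294,171), (323,174)), three square stands nearer (≈(291,198), (322,203), (291,226)). The round lane is the left one and the square lane the right one, both yawed slightly, with doors closed.

```bash
cat > h.py <<'E'
import numpy as np, cv2
from plant import manip, grab_frame, calibration
def ray(c,px):
    K,R,t=c["camera_matrix"],c["R"],c["t"]
    d=R.T@np.linalg.inv(K)@np.array([px[0],px[1],1.]); return -R.T@t, d/np.linalg.norm(d)
def onz(c,px,z):
    o,d=ray(c,px); return o+d*(z-o[2])/d[2]
def tri(rays):
    A=sum(np.eye(3)-np.outer(d,d) for o,d in rays); b=sum((np.eye(3)-np.outer(d,d))@o for o,d in rays)
    p=np.linalg.solve(A,b); return p, max(np.linalg.norm((np.eye(3)-np.outer(d,d))@(p-o)) for o,d in rays)
def proj(c,X):
    q=c["camera_matrix"]@(c["R"]@np.asarray(X)+c["t"]); return q[:2]/q[2]
def blobs(mask,amin,amax):
    n,l,s,ce=cv2.connectedComponentsWithStats(mask.astype(np.uint8))
    return [(ce[i],s[i]) for i in range(1,n) if amin<=s[i][4]<=amax]
def yaw():
    w,x,y,z=manip.state()["tool_rot"]; return np.arctan2(2*(x*y+w*z),1-2*(y*y+z*z))
def plan(xyz,yw=None):
    "tool-frame shift (units of 15 cm) and turn wz (units of pi/4) to the target; shift as seen AFTER the turn"
    s=manip.state(); d=np.asarray(xyz)-s["tool_pos"]; y0=yaw(); y=y0 if yw is None else yw
    w=(y0-y+np.pi)%(2*np.pi)-np.pi
    c,sn=np.cos(y),np.sin(y)
    print("x %.3f y %.3f z %.3f  wz %.3f | yaw now %.3f"%((c*d[0]+sn*d[1])/.15,(sn*d[0]-c*d[1])/.15,-d[2]/.15,w/(np.pi/4),y0),
      "t %.1f tcp %s w %.2f g %.0f F %s"%(s["time"],s["tool_pos"].round(4),s["gripper_width"],s["grasp_force"],s["contact_force"].round(1)))
E
python3 - <<'E'
from h import *
T=cv2.imread("pics/top0.png");S=cv2.imread("pics/scene0.png");ct,cs=calibration("top"),calibration("scene")
def white(I): 
    h=cv2.cvtColor(I,cv2.COLOR_BGR2HSV); return (h[...,1]<40)&(h[...,2]>215)
m=white(T); m[:, :268]=0; m[:,340:]=0; m[:150]=0; m[240:]=0
for c,s in blobs(m,8,200): print("top",c.round(1),s[:5],onz(ct,c,.174).round(4))
m=white(S); m[:,:270]=0;m[:,332:]=0;m[:170]=0;m[235:]=0
for c,s in blobs(m,5,400): print("scn",c.round(1),s[:5])
for n,I,c in(("T",T,ct),("S",S,cs)):
    h=cv2.cvtColor(I,cv2.COLOR_BGR2HSV); m=(h[...,2]<120)&(h[...,1]<80)
    q=np.zeros(m.shape,bool); (q.__setitem__((slice(130,155),slice(150,212)),1) if n=="T" else q.__setitem__((slice(205,250),slice(145,205)),1))
    for ce,s in blobs(m&q,30,800): print(n,"plaque",ce.round(1),s[:5])
E
```

```text
top [294.9 169.8] [292 167   7   7  32] [ 0.5737 -0.1303  0.174 ]
top [323.4 172.7] [321 170   6   6  29] [ 0.5679 -0.1955  0.174 ]
top [290.8 197.4] [288 195   7   6  32] [ 0.5102 -0.1214  0.174 ]
top [322.3 202.2] [320 200   6   6  28] [ 0.5002 -0.1931  0.174 ]
top [290.4 225.2] [288 222   6   7  37] [ 0.447  -0.1209  0.174 ]
scn [293. 174.] [290 173   7   3  17]
scn [316.2 180.6] [313 179   8   4  20]
scn [275.3 182. ] [272 181   7   3  19]
scn [275.6 189.4] [275 187   2   6   7]
scn [294.8 189.3] [291 187   9   5  30]
scn [318.8 196.2] [315 194   9   5  32]
scn [274.8 201.8] [274 198   3   8  12]
scn [319.  210.5] [319 204   1  14  14]
T plaque [160.2 141.1] [153 135  16  13 162]
T plaque [197.5 144.8] [191 139  14  13 167]
S plaque [188.1 218.4] [178 210  21  18 221]
S plaque [154.9 233.4] [148 225  16  19 205]
```

Run:
```python
from h import *
ct,cs=calibration("top"),calibration("scene")
P={"r1":((294.9,169.8),(275.3,182)),"r2":((323.4,172.7),(293,174)),"s1":((290.8,197.4),(294.8,189.3)),"s2":((322.3,202.2),(316.2,180.6)),"s3":((290.4,225.2),(318.8,196.2)),
"plR":((160.2,141.1),(154.9,233.4)),"plS":((197.5,144.8),(188.1,218.4)),"pegL":((220.8,202),(259,186)),"hp":((254.7,229),(302,166)),"cable":((262,250),(330,168))}
for k,(a,b) in P.items():
    p,e=tri([ray(ct,a),ray(cs,b)]); print(k,p.round(4),round(e,4))
w=calibration("wrist"); R,t=w["R"],w["t"]; s=manip.state()
print("wcam",(-R.T@t).round(3),"fwd",R[2].round(3),"right",R[0].round(3),w["camera_matrix"][0,0]); plan([.47,.20,.42],0.0)
for px in((160,248),(190,248)): print(onz(ct,px,.1).round(3))
```

```text
r1 [ 0.5745 -0.1303  0.1713] 0.0005
r2 [ 0.5688 -0.1956  0.1709] 0.0006
s1 [ 0.5113 -0.1209  0.1724] 0.0011
s2 [ 0.5008 -0.1933  0.1711] 0.0003
s3 [ 0.4478 -0.1206  0.1727] 0.0008
plR [0.6397 0.1841 0.1549] 0.0
plS [0.6335 0.0975 0.1532] 0.0014
pegL [0.4925 0.0331 0.2415] 0.0004
hp [ 0.4375 -0.0388  0.2727] 0.0019
cable [ 0.3905 -0.057   0.2733] 0.0029
wcam [ 0.343 -0.528  0.374] fwd [-0.272 -0.131 -0.953] right [ 0.438 -0.899 -0.002] 297.4508806645408
x 1.308 y -5.075 z -1.265  wz 0.578 | yaw now 0.454 t 0.1 tcp [ 0.2738 -0.5612  0.2302] w 1.00 g 0 F [0.9 1.  0.3]
[0.389 0.187 0.1  ]
[0.391 0.114 0.1  ]
```

>>> {"name": "send_rows", "arguments": {
  "rows": [
    {"z":-0.1,"wz":0.058,"hand":1},
    {"z":-0.1,"wz":0.058,"hand":1},
    {"z":-0.1,"wz":0.058,"hand":1},
    {"z":-0.1,"wz":0.058,"hand":1},
    {"z":-0.1,"wz":0.058,"hand":1},
    {"z":-0.1,"wz":0.058,"hand":1},
    {"z":-0.1,"wz":0.058,"hand":1},
    {"z":-0.1,"wz":0.058,"hand":1},
    {"z":-0.1,"wz":0.058,"hand":1},
    {"z":-0.1,"wz":0.058,"hand":1}
  ]
}}

```text
invalid input at $.rows[0]: expected keys x, y, z, wx, wy, wz, hand
```

>>> {"name": "send_rows", "arguments": {
  "rows": [
    {"x":0.075,"y":-0.134,"hand":1},
    {"x":0.075,"y":-0.134,"hand":1},
    {"x":0.075,"y":-0.134,"hand":1},
    {"x":0.075,"y":-0.134,"hand":1},
    {"x":0.075,"y":-0.134,"hand":1},
    {"x":0.075,"y":-0.134,"hand":1},
    {"x":0.075,"y":-0.134,"hand":1},
    {"x":0.075,"y":-0.134,"hand":1},
    {"x":0.075,"y":-0.134,"hand":1},
    {"x":0.075,"y":-0.134,"hand":1}
  ]
}}

```text
invalid input at $.rows[0]: expected keys x, y, z, wx, wy, wz, hand
```

>>> {"name": "send_rows", "arguments": {
  "rows": [
    {"x":0.075,"y":-0.134,"hand":1},
    {"x":0.075,"y":-0.134,"hand":1},
    {"x":0.075,"y":-0.134,"hand":1},
    {"x":0.075,"y":-0.134,"hand":1},
    {"x":0.075,"y":-0.134,"hand":1},
    {"x":0.075,"y":-0.134,"hand":1},
    {"x":0.075,"y":-0.134,"hand":1},
    {"x":0.075,"y":-0.134,"hand":1},
    {"x":0.075,"y":-0.134,"hand":1},
    {"x":0.0,"y":0,"hand":1}
  ]
}}

```text
invalid input at $.rows[0]: expected keys x, y, z, wx, wy, wz, hand
```

Run:
```python
from h import *
plan([.5,.145,.30],0); c=calibration("wrist"); I=grab_frame("wrist"); np.savez("pics/w1.npz",I=I,**c)
cv2.imwrite("pics/w1.png",cv2.resize(I,(768,576),interpolation=cv2.INTER_CUBIC)); plan([.5,.145,.30],0)
```

```text
x 1.508 y -4.708 z -0.465  wz 0.578 | yaw now 0.454 t 0.1 tcp [ 0.2738 -0.5612  0.2302] w 1.00 g 0 F [0.9 1.  0.3]
x 1.508 y -4.709 z -0.464  wz 0.578 | yaw now 0.454 t 0.1 tcp [ 0.2738 -0.5613  0.2303] w 1.00 g 0 F [ 0.1  0.3 -1. ]
```

View pics/w1.png

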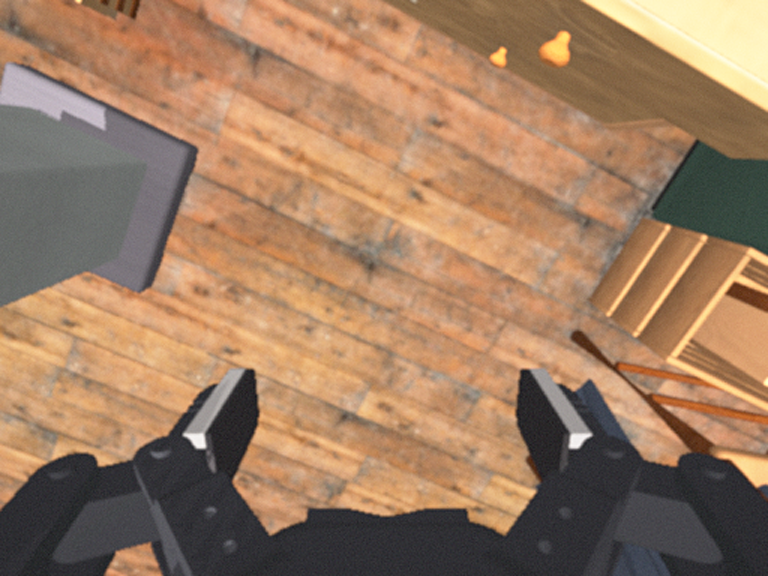

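The arm had not moved (rows need all keys); the picture shows only the floor, and the fingers in the lower half, so the useful view is ahead (+x) of the TCP.

>>> {"name": "send_rows", "arguments": {
  "rows": [
    {"x":0,"y":0,"z":-0.1,"wx":0,"wy":0,"wz":0.058,"hand":1},
    {"x":0,"y":0,"z":-0.1,"wx":0,"wy":0,"wz":0.058,"hand":1},
    {"x":0,"y":0,"z":-0.1,"wx":0,"wy":0,"wz":0.058,"hand":1},
    {"x":0,"y":0,"z":-0.1,"wx":0,"wy":0,"wz":0.058,"hand":1},
    {"x":0,"y":0,"z":-0.1,"wx":0,"wy":0,"wz":0.058,"hand":1},
    {"x":0,"y":0,"z":-0.1,"wx":0,"wy":0,"wz":0.058,"hand":1},
    {"x":0,"y":0,"z":-0.1,"wx":0,"wy":0,"wz":0.058,"hand":1},
    {"x":0,"y":0,"z":-0.1,"wx":0,"wy":0,"wz":0.058,"hand":1},
    {"x":0,"y":0,"z":-0.1,"wx":0,"wy":0,"wz":0.058,"hand":1},
    {"x":0,"y":0,"z":-0.1,"wx":0,"wy":0,"wz":0.058,"hand":1}
  ]
}}

```text
time: 0.98
tool_pos: [0.2739, -0.5616, 0.3815]
tool_rot: [-0.0, 1.0, -0.002, -0.0]
contact_force: [-0.6, -0.8, 0.1]
gripper_width: 1.001
grasp_force: 0.0
```

>>> {"name": "send_rows", "arguments": {
  "rows": [
    {"x":0.05,"y":-0.134,"z":0,"wx":0,"wy":0,"wz":0,"hand":1},
    {"x":0.05,"y":-0.134,"z":0,"wx":0,"wy":0,"wz":0,"hand":1},
    {"x":0.05,"y":-0.134,"z":0,"wx":0,"wy":0,"wz":0,"hand":1},
    {"x":0.05,"y":-0.134,"z":0,"wx":0,"wy":0,"wz":0,"hand":1},
    {"x":0.05,"y":-0.134,"z":0,"wx":0,"wy":0,"wz":0,"hand":1},
    {"x":0.05,"y":-0.134,"z":0,"wx":0,"wy":0,"wz":0,"hand":1},
    {"x":0.05,"y":-0.134,"z":0,"wx":0,"wy":0,"wz":0,"hand":1},
    {"x":0.05,"y":-0.134,"z":0,"wx":0,"wy":0,"wz":0,"hand":1},
    {"x":0.05,"y":-0.134,"z":0,"wx":0,"wy":0,"wz":0,"hand":1},
    {"x":0.05,"y":-0.134,"z":0,"wx":0,"wy":0,"wz":0,"hand":1}
  ]
}}

```text
time: 1.82
tool_pos: [0.3495, -0.3597, 0.3809]
tool_rot: [-0.0, 1.0, -0.001, -0.0]
contact_force: [1.0, 1.1, -0.4]
gripper_width: 0.999
grasp_force: 0.0
```

>>> {"name": "send_rows", "arguments": {
  "rows": [
    {"x":0.05,"y":-0.15,"z":0,"wx":0,"wy":0,"wz":0,"hand":1},
    {"x":0.05,"y":-0.15,"z":0,"wx":0,"wy":0,"wz":0,"hand":1},
    {"x":0.05,"y":-0.15,"z":0,"wx":0,"wy":0,"wz":0,"hand":1},
    {"x":0.05,"y":-0.15,"z":0,"wx":0,"wy":0,"wz":0,"hand":1},
    {"x":0.05,"y":-0.15,"z":0,"wx":0,"wy":0,"wz":0,"hand":1},
    {"x":0.05,"y":-0.15,"z":0,"wx":0,"wy":0,"wz":0,"hand":1},
    {"x":0.05,"y":-0.15,"z":0,"wx":0,"wy":0,"wz":0,"hand":1},
    {"x":0.05,"y":-0.15,"z":0,"wx":0,"wy":0,"wz":0,"hand":1},
    {"x":0.05,"y":-0.15,"z":0,"wx":0,"wy":0,"wz":0,"hand":1},
    {"x":0,"y":0,"z":0,"wx":0,"wy":0,"wz":0,"hand":1}
  ]
}}

```text
time: 2.65
tool_pos: [0.4178, -0.1556, 0.3812]
tool_rot: [-0.001, 1.0, 0.001, 0.0]
contact_force: [-0.2, -0.5, 0.9]
gripper_width: 0.996
grasp_force: 0.0
```

Run:
```python
from h import *
plan([.4,.145,.35],0); c=calibration("wrist"); I=grab_frame("wrist"); np.savez("pics/w2.npz",I=I,**c)
cv2.imwrite("pics/w2.png",cv2.resize(I,(768,576),interpolation=cv2.INTER_CUBIC))
```

```text
x -0.119 y -2.004 z 0.208  wz 0.003 | yaw now 0.003 t 2.6 tcp [ 0.4178 -0.1556  0.3812] w 1.00 g 0 F [-0.2 -0.5  0.9]
```

View pics/w2.png

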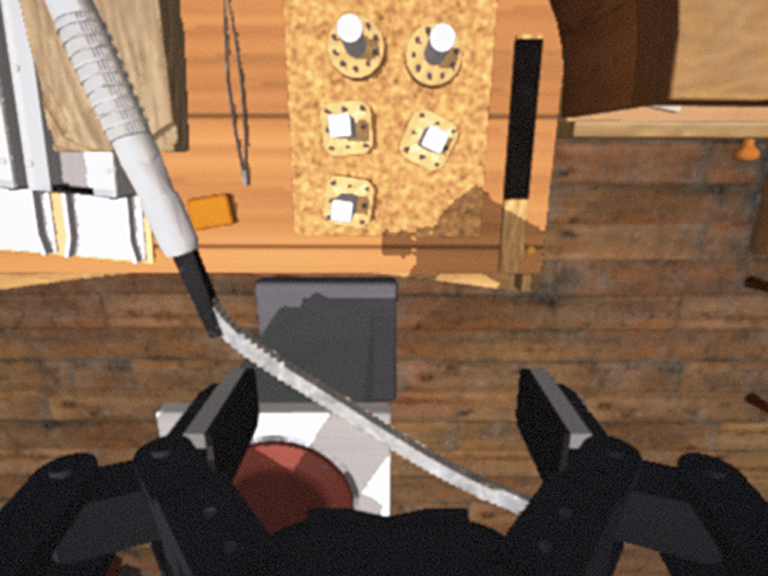

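The wrist view shows the five stands (stem tops in the 768x576 picture at (350,28), (441,38) round; (341,125), (434,138), (341,210) square, the second one turned about 25°), beeswax at (210,212), tweezers at (238,95), and the cable lying in front of the tray below the handpiece.

```bash
cat >> h.py <<'E'
def whites(I,v=225,s=40):
    h=cv2.cvtColor(I,cv2.COLOR_BGR2HSV); return (h[...,1]<s)&(h[...,2]>v)
def stems(I,c,box,v=225,amin=60,amax=500,k=1):
    "white stem tops in box (c0,r0,c1,r1): pixel, z=.174 point, edge yaw in the world (deg, mod 90)"
    m=np.zeros(I.shape[:2],bool); a,b,cc,d=box; m[b:d,a:cc]=whites(I,v)[b:d,a:cc]
    out=[]
    n,l,st,ce=cv2.connectedComponentsWithStats(m.astype(np.uint8),connectivity=4)
    for i in range(1,n):
        if amin<=st[i][4]<=amax:
            q=[onz(c,p,.174)[:2] for p in np.argwhere(l==i)[:,::-1]]
            (x,y),(w,hh),an=cv2.minAreaRect(np.float32(q)*1000)
            out.append((ce[i],onz(c,ce[i],.174),an%90,st[i][4],(w,hh)))
    return out
E
python3 - <<'E'
from h import *
z=np.load("pics/w2.npz"); I=z["I"]; c={k:z[k] for k in("camera_matrix","R","t")}
for p,X,a,n,s in stems(I,c,(190,0,335,165)): print(p.round(1),X.round(4),"yaw",round(a,1),n,np.round(s,1))
E
```

```text
[232.7  18.1] [ 0.5731 -0.1289  0.174 ] yaw 88.2 250 [16.7 16.8]
[294.6  24.4] [ 0.5673 -0.1938  0.174 ] yaw 0.1 245 [15.9 16.9]
[225.9  83. ] [ 0.5092 -0.1199  0.174 ] yaw 6.0 216 [15.9 15.6]
[290.   92.2] [ 0.4997 -0.1913  0.174 ] yaw 64.2 215 [16.  16.7]
[227.3 140.2] [ 0.4461 -0.1196  0.174 ] yaw 88.0 182 [15.2 16.3]
```

>>> {"name": "send_rows", "arguments": {
  "rows": [
    {"x":0.02,"y":-0.2,"z":0,"wx":0,"wy":0,"wz":0,"hand":1},
    {"x":0.02,"y":-0.2,"z":0,"wx":0,"wy":0,"wz":0,"hand":1},
    {"x":0.02,"y":-0.2,"z":0,"wx":0,"wy":0,"wz":0,"hand":1},
    {"x":0.02,"y":-0.2,"z":0,"wx":0,"wy":0,"wz":0,"hand":1},
    {"x":0.02,"y":-0.2,"z":0,"wx":0,"wy":0,"wz":0,"hand":1},
    {"x":0.02,"y":-0.2,"z":0,"wx":0,"wy":0,"wz":0,"hand":1},
    {"x":0.02,"y":-0.2,"z":0,"wx":0,"wy":0,"wz":0,"hand":1},
    {"x":0.02,"y":-0.2,"z":0,"wx":0,"wy":0,"wz":0,"hand":1},
    {"x":0.02,"y":-0.2,"z":0,"wx":0,"wy":0,"wz":0,"hand":1},
    {"x":0.02,"y":-0.2,"z":0,"wx":0,"wy":0,"wz":0,"hand":1}
  ]
}}

```text
time: 3.53
tool_pos: [0.4479, 0.142, 0.3811]
tool_rot: [0.0, 1.0, -0.001, 0.0]
contact_force: [0.9, -0.6, -0.2]
gripper_width: 1.0
grasp_force: 0.0
```

>>> {"name": "send_rows", "arguments": {
  "rows": [
    {"x":0.08,"y":0,"z":0,"wx":0,"wy":0,"wz":0,"hand":1},
    {"x":0.08,"y":0,"z":0,"wx":0,"wy":0,"wz":0,"hand":1},
    {"x":0.08,"y":0,"z":0,"wx":0,"wy":0,"wz":0,"hand":1},
    {"x":0.08,"y":0,"z":0,"wx":0,"wy":0,"wz":0,"hand":1},
    {"x":0.08,"y":0,"z":0,"wx":0,"wy":0,"wz":0,"hand":1},
    {"x":0.08,"y":0,"z":0,"wx":0,"wy":0,"wz":0,"hand":1},
    {"x":0.08,"y":0,"z":0,"wx":0,"wy":0,"wz":0,"hand":1},
    {"x":0.08,"y":0,"z":0,"wx":0,"wy":0,"wz":0,"hand":1},
    {"x":0.08,"y":0,"z":0,"wx":0,"wy":0,"wz":0,"hand":1},
    {"x":0,"y":0,"z":0,"wx":0,"wy":0,"wz":0,"hand":1}
  ]
}}

```text
time: 4.37
tool_pos: [0.5572, 0.1399, 0.3801]
tool_rot: [0.0, 1.0, -0.002, -0.001]
contact_force: [-0.5, -0.2, 0.6]
gripper_width: 0.998
grasp_force: 0.0
```

Run:
```python
from h import *
plan([.447,-.1205,.30],0); c=calibration("wrist"); I=grab_frame("wrist"); np.savez("pics/w3.npz",I=I,**c)
cv2.imwrite("pics/w3.png",cv2.resize(I,(768,576),interpolation=cv2.INTER_CUBIC))
```

```text
x -0.735 y 1.736 z 0.534  wz -0.005 | yaw now -0.004 t 4.4 tcp [0.5572 0.1399 0.3801] w 1.00 g 0 F [-0.5 -0.2  0.6]
```

View pics/w3.png

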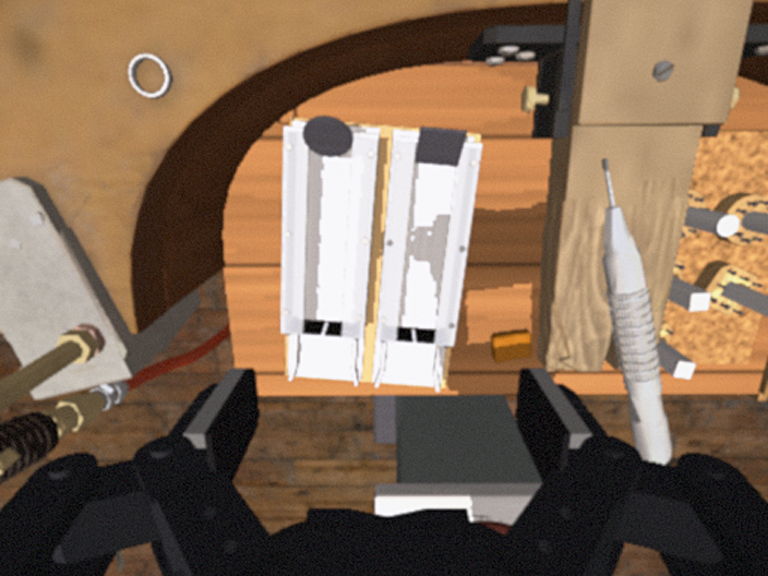

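The picture shows both lanes with doors shut: door strips at (323,327) round and (417,335) square, plaques at (328,135) and (440,145).

```bash
cat > lane.py <<'E'
from h import *
def lanes(f):
    z=np.load(f); I=z["I"]; c={k:z[k] for k in("camera_matrix","R","t")}
    g=I.max(2); m=(g<75)&(I.max(2).astype(int)-I.min(2)<40)
    return m,c,I
if __name__=="__main__":
    m,c,I=lanes("pics/w3.npz")
    m[:, :180]=0; m[:,325:]=0; m[:70]=0; m[245:]=0
    for ce,s in blobs(m,15,1500): print("blob",ce.round(1),s, onz(c,ce,.155).round(4),onz(c,ce,.132).round(4))
    # plywood strip between the lanes and wall edges: white/non-white transitions along two rows
    W=whites(I,200,45)
    for r in (130,160,190,235,245): 
        e=np.flatnonzero(np.diff(W[r,185:325].astype(int)))+185.5
        print(r,e, [tuple(onz(c,(x,r),.137)[:2].round(4)) for x in (e[0],e[-1])])
E
python3 lane.py
```

```text
blob [185.8  73.9] [180  70  18  13  94] [0.6592 0.2223 0.155 ] [0.6608 0.2275 0.132 ]
blob [208.4 217.4] [203 214  13   8  94] [0.4802 0.2059 0.155 ] [0.4706 0.21   0.132 ]
blob [222.4 218.7] [218 215   9   8  65] [0.4782 0.1872 0.155 ] [0.4685 0.1902 0.132 ]
blob [269.4 222.5] [265 219   9   8  66] [0.4724 0.1243 0.155 ] [0.4623 0.1234 0.132 ]
blob [283.1 223.4] [277 220  13   8  88] [0.4711 0.1058 0.155 ] [0.4609 0.1037 0.132 ]
130 [187.5 204.5 213.5 248.5 258.5 273.5 275.5 316.5] [(np.float64(0.5935), np.float64(0.2293)), (np.float64(0.5929), np.float64(0.0643))]
160 [187.5 203.5 212.5 246.5 255.5 258.5 260.5 270.5 273.5 275.5 297.5 311.5] [(np.float64(0.5545), np.float64(0.2323)), (np.float64(0.5539), np.float64(0.0687))]
190 [187.5 202.5 211.5 244.5 253.5 267.5 270.5 290.5 293.5 307.5] [(np.float64(0.5131), np.float64(0.2354)), (np.float64(0.5124), np.float64(0.072))]
235 [191.5 197.5 199.5 237.5 238.5 241.5 249.5 292.5] [(np.float64(0.4456), np.float64(0.2348)), (np.float64(0.445), np.float64(0.0903))]
245 [191.5 236.5 237.5 241.5 248.5 294.5] [(np.float64(0.4297), np.float64(0.2359)), (np.float64(0.429), np.float64(0.0869))]
```

Run:
```python
from lane import *
_,c,I=lanes("pics/w3.npz"); Ii=I.astype(int)
m=(I.max(2)<110)&(Ii.max(2)-Ii.min(2)<35); m[:,195:320]&=True; m[:75]=0; m[112:]=0; m[:,:198]=0; m[:,318:]=0
for ce,s in blobs(m,100,2500): print("pl",ce.round(1),s,onz(c,ce,.155).round(4))
ct=calibration("top")
for n,d,pw,pt in(("R",(215,222.3),None,(160.2,141.1)),("S",(277.5,227.3),None,(197.5,144.8))):
    D=onz(c,d,.132); D2=onz(c,(d[0],d[1]-8),.100); P=onz(ct,pt,.155); v=(P-D)[:2]
    print(n,D.round(4),"inner face low",D2.round(4),P.round(4),"len %.4f yaw %.4f"%(np.hypot(*v),np.arctan2(v[1],v[0])))
```

```text
pl [218.3  90.6] [203  78  32  26 660] [0.6408 0.1855 0.155 ]
pl [292.8  97.1] [277  85  33  25 652] [0.6332 0.0979 0.155 ]
R [0.463 0.201 0.132] inner face low [0.4623 0.2054 0.1   ] [0.6397 0.184  0.155 ] len 0.1775 yaw -0.0958
S [0.4548 0.1116 0.132 ] inner face low [0.4536 0.1096 0.1   ] [0.6321 0.0963 0.155 ] len 0.1779 yaw -0.0859
```

>>> {"name": "send_rows", "arguments": {
  "rows": [
    {"x":-0.073,"y":0.174,"z":0,"wx":0,"wy":0,"wz":0.004,"hand":0},
    {"x":-0.073,"y":0.174,"z":0,"wx":0,"wy":0,"wz":0.004,"hand":0},
    {"x":-0.073,"y":0.174,"z":0,"wx":0,"wy":0,"wz":0.004,"hand":0},
    {"x":-0.073,"y":0.174,"z":0,"wx":0,"wy":0,"wz":0.004,"hand":0},
    {"x":-0.073,"y":0.174,"z":0,"wx":0,"wy":0,"wz":0.004,"hand":0},
    {"x":-0.073,"y":0.174,"z":0,"wx":0,"wy":0,"wz":0.004,"hand":0},
    {"x":-0.073,"y":0.174,"z":0,"wx":0,"wy":0,"wz":0.004,"hand":0},
    {"x":-0.073,"y":0.174,"z":0,"wx":0,"wy":0,"wz":0.004,"hand":0},
    {"x":-0.073,"y":0.174,"z":0,"wx":0,"wy":0,"wz":0.004,"hand":0},
    {"x":-0.073,"y":0.174,"z":0,"wx":0,"wy":0,"wz":0.004,"hand":0}
  ]
}}

```text
time: 5.25
tool_pos: [0.4406, -0.1191, 0.3814]
tool_rot: [0.0, 1.0, -0.017, 0.0]
contact_force: [0.7, -0.1, -0.4]
gripper_width: 0.501
grasp_force: 0.0
```

>>> {"name": "send_rows", "arguments": {
  "rows": [
    {"x":0,"y":0,"z":0.14,"wx":0,"wy":0,"wz":0,"hand":0},
    {"x":0,"y":0,"z":0.14,"wx":0,"wy":0,"wz":0,"hand":0},
    {"x":0,"y":0,"z":0.14,"wx":0,"wy":0,"wz":0,"hand":0},
    {"x":0,"y":0,"z":0.14,"wx":0,"wy":0,"wz":0,"hand":0},
    {"x":0,"y":0,"z":0.14,"wx":0,"wy":0,"wz":0,"hand":0},
    {"x":0,"y":0,"z":0.14,"wx":0,"wy":0,"wz":0,"hand":0},
    {"x":0,"y":0,"z":0.14,"wx":0,"wy":0,"wz":0,"hand":0},
    {"x":0,"y":0,"z":0.14,"wx":0,"wy":0,"wz":0,"hand":0},
    {"x":0,"y":0,"z":0,"wx":0,"wy":0,"wz":0,"hand":0},
    {"x":0,"y":0,"z":0,"wx":0,"wy":0,"wz":0,"hand":0}
  ]
}}

```text
time: 6.08
tool_pos: [0.4409, -0.1177, 0.2124]
tool_rot: [-0.0, 1.0, -0.017, -0.001]
contact_force: [-0.3, -0.2, 1.3]
gripper_width: 0.504
grasp_force: 0.0
```

Run:
```python
from h import *
plan([.447,-.1203,.141],-.035); c=calibration("wrist"); I=grab_frame("wrist"); np.savez("pics/w4.npz",I=I,**c)
for p,X,a,n,s in stems(I,c,(140,60,380,300),225,150,2500): print(p.round(1),X.round(4),"yaw",round(a,1),n,np.round(s,1))
cv2.imwrite("pics/w4.png",cv2.resize(I,(768,576)))
```

```text
x 0.041 y 0.016 z 0.476  wz 0.002 | yaw now -0.033 t 6.1 tcp [ 0.4409 -0.1177  0.2124] w 0.50 g 0 F [-0.3 -0.2  1.3]
[256.5 109.2] [ 0.5107 -0.1195  0.174 ] yaw 3.6 981 [21.1 21. ]
[371.9 124.4] [ 0.4996 -0.1882  0.174 ] yaw 64.6 434 [13.8 15.6]
```

View pics/w4.png

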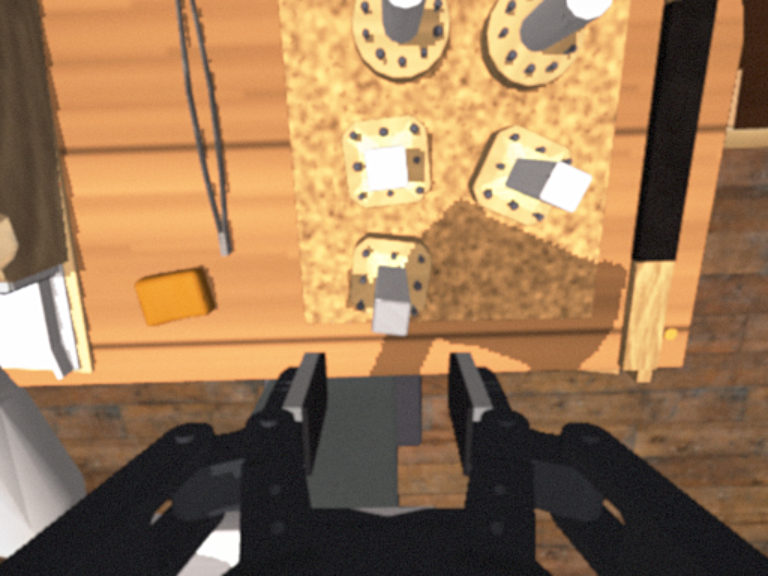

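The wrist view shows s3's stem top centred between the half-open fingers at (393,318), s1 at (386,168), s2 at (567,187). I go down and grip.

>>> {"name": "send_rows", "arguments": {
  "rows": [
    {"x":0.01,"y":0.004,"z":0,"wx":0,"wy":0,"wz":0,"hand":0},
    {"x":0.01,"y":0.004,"z":0,"wx":0,"wy":0,"wz":0,"hand":0},
    {"x":0.01,"y":0.004,"z":0.06,"wx":0,"wy":0,"wz":0,"hand":0},
    {"x":0.01,"y":0.004,"z":0.06,"wx":0,"wy":0,"wz":0,"hand":0},
    {"x":0,"y":0,"z":0.06,"wx":0,"wy":0,"wz":0,"hand":0},
    {"x":0,"y":0,"z":0.06,"wx":0,"wy":0,"wz":0,"hand":0},
    {"x":0,"y":0,"z":0.06,"wx":0,"wy":0,"wz":0,"hand":0},
    {"x":0,"y":0,"z":0.06,"wx":0,"wy":0,"wz":0,"hand":0},
    {"x":0,"y":0,"z":0.06,"wx":0,"wy":0,"wz":0,"hand":0},
    {"x":0,"y":0,"z":0.056,"wx":0,"wy":0,"wz":0,"hand":0}
  ]
}}

```text
time: 6.97
tool_pos: [0.4477, -0.1204, 0.1407]
tool_rot: [-0.0, 1.0, -0.017, -0.0]
contact_force: [0.8, 0.6, 0.4]
gripper_width: 0.501
grasp_force: 0.0
```

>>> {"name": "send_rows", "arguments": {
  "rows": [
    {"x":0,"y":0,"z":0,"wx":0,"wy":0,"wz":0,"hand":0},
    {"x":0,"y":0,"z":0,"wx":0,"wy":0,"wz":0,"hand":-1},
    {"x":0,"y":0,"z":0,"wx":0,"wy":0,"wz":0,"hand":-1},
    {"x":0,"y":0,"z":0,"wx":0,"wy":0,"wz":0,"hand":-1},
    {"x":0,"y":0,"z":0,"wx":0,"wy":0,"wz":0,"hand":-1},
    {"x":0,"y":0,"z":0,"wx":0,"wy":0,"wz":0,"hand":-1},
    {"x":0,"y":0,"z":0,"wx":0,"wy":0,"wz":0,"hand":-1},
    {"x":0,"y":0,"z":0,"wx":0,"wy":0,"wz":0,"hand":-1},
    {"x":0,"y":0,"z":0,"wx":0,"wy":0,"wz":0,"hand":-1},
    {"x":0,"y":0,"z":0,"wx":0,"wy":0,"wz":0,"hand":-1}
  ]
}}

```text
time: 7.8
tool_pos: [0.4483, -0.1206, 0.1423]
tool_rot: [0.0, 1.0, -0.017, 0.0]
contact_force: [0.5, 1.4, 1.9]
gripper_width: 0.178
grasp_force: 59.7
```

Run:
```python
from h import *
c=np.load("pics/w4.npz"); print(onz(c,(262,212),.174).round(4)); plan([.4216,.1151,.38],-.086)
```

```text
[ 0.4456 -0.1208  0.174 ]
x -0.312 y -1.551 z -1.584  wz 0.067 | yaw now -0.033 t 7.8 tcp [ 0.4483 -0.1206  0.1423] w 0.18 g 60 F [0.5 1.4 1.9]
```

>>> {"name": "send_rows", "arguments": {
  "rows": [
    {"x":0,"y":0,"z":-0.05,"wx":0,"wy":0,"wz":0.007,"hand":-1},
    {"x":0,"y":0,"z":-0.15,"wx":0,"wy":0,"wz":0.007,"hand":-1},
    {"x":0,"y":0,"z":-0.15,"wx":0,"wy":0,"wz":0.007,"hand":-1},
    {"x":0,"y":0,"z":-0.15,"wx":0,"wy":0,"wz":0.007,"hand":-1},
    {"x":0,"y":0,"z":-0.15,"wx":0,"wy":0,"wz":0.007,"hand":-1},
    {"x":0,"y":0,"z":-0.15,"wx":0,"wy":0,"wz":0.007,"hand":-1},
    {"x":0,"y":0,"z":-0.15,"wx":0,"wy":0,"wz":0.007,"hand":-1},
    {"x":0,"y":0,"z":-0.15,"wx":0,"wy":0,"wz":0.007,"hand":-1},
    {"x":0,"y":0,"z":-0.15,"wx":0,"wy":0,"wz":0.007,"hand":-1},
    {"x":0,"y":0,"z":-0.15,"wx":0,"wy":0,"wz":0.005,"hand":-1}
  ]
}}

```text
time: 8.63
tool_pos: [0.4476, -0.1203, 0.3529]
tool_rot: [-0.0, 0.999, -0.044, -0.0]
contact_force: [-0.3, -0.2, -1.4]
gripper_width: 0.177
grasp_force: 59.4
```

>>> {"name": "send_rows", "arguments": {
  "rows": [
    {"x":-0.031,"y":-0.155,"z":0,"wx":0,"wy":0,"wz":0,"hand":-1},
    {"x":-0.031,"y":-0.155,"z":0,"wx":0,"wy":0,"wz":0,"hand":-1},
    {"x":-0.031,"y":-0.155,"z":0,"wx":0,"wy":0,"wz":0,"hand":-1},
    {"x":-0.031,"y":-0.155,"z":0,"wx":0,"wy":0,"wz":0,"hand":-1},
    {"x":-0.031,"y":-0.155,"z":0,"wx":0,"wy":0,"wz":0,"hand":-1},
    {"x":-0.031,"y":-0.155,"z":0,"wx":0,"wy":0,"wz":0,"hand":-1},
    {"x":-0.031,"y":-0.155,"z":0,"wx":0,"wy":0,"wz":0,"hand":-1},
    {"x":-0.031,"y":-0.155,"z":0,"wx":0,"wy":0,"wz":0,"hand":-1},
    {"x":-0.031,"y":-0.155,"z":0,"wx":0,"wy":0,"wz":0,"hand":-1},
    {"x":-0.031,"y":-0.155,"z":0,"wx":0,"wy":0,"wz":0,"hand":-1}
  ]
}}

```text
time: 9.47
tool_pos: [0.4211, 0.1162, 0.3518]
tool_rot: [0.0, 0.999, -0.043, -0.0]
contact_force: [0.9, -0.3, -2.0]
gripper_width: 0.178
grasp_force: 59.5
```

>>> {"name": "send_rows", "arguments": {
  "rows": [
    {"x":0,"y":0,"z":0.12,"wx":0,"wy":0,"wz":0,"hand":-1},
    {"x":0,"y":0,"z":0.12,"wx":0,"wy":0,"wz":0,"hand":-1},
    {"x":0,"y":0,"z":0.12,"wx":0,"wy":0,"wz":0,"hand":-1},
    {"x":0,"y":0,"z":0.12,"wx":0,"wy":0,"wz":0,"hand":-1},
    {"x":0,"y":0,"z":0.12,"wx":0,"wy":0,"wz":0,"hand":-1},
    {"x":0,"y":0,"z":0.12,"wx":0,"wy":0,"wz":0,"hand":-1},
    {"x":0,"y":0,"z":0.12,"wx":0,"wy":0,"wz":0,"hand":-1},
    {"x":0,"y":0,"z":0.12,"wx":0,"wy":0,"wz":0,"hand":-1},
    {"x":0,"y":0,"z":0.06,"wx":0,"wy":0,"wz":0,"hand":-1},
    {"x":0,"y":0,"z":0,"wx":0,"wy":0,"wz":0,"hand":-1}
  ]
}}

```text
time: 10.3
tool_pos: [0.42, 0.1149, 0.1961]
tool_rot: [0.0, 0.999, -0.043, -0.003]
contact_force: [0.4, 0.1, -1.0]
gripper_width: 0.178
grasp_force: 59.5
```

Run:
```python
from h import *
plan([.4216,.1151,.1455],-.086); c=calibration("wrist"); I=grab_frame("wrist"); np.savez("pics/w5.npz",I=I,**c)
S=grab_frame("scene"); 
B=cv2.resize(S[180:330,120:320],(560,420)); A=cv2.resize(I[60:384],(560,354))
cv2.imwrite("pics/w5.png",cv2.resize(np.vstack([A,B]),None,fx=.77,fy=.77,interpolation=cv2.INTER_AREA))
```

```text
x 0.011 y -0.002 z 0.338  wz -0.001 | yaw now -0.087 t 10.3 tcp [0.42   0.1149 0.1961] w 0.18 g 60 F [ 0.4  0.1 -1. ]
```

View pics/w5.png

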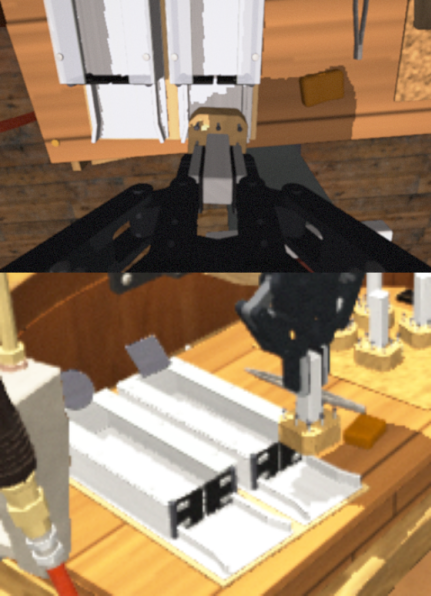

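The stand hangs over the square apron, door strips visible at about (107,78) and (217,79) of the upper panel; I refine the throat positions from this closer view.

Run:
```python
from lane import *
m,c,I=lanes("pics/w5.npz"); 
m[:130]=0; m[170:]=0; m[:,:80]=0;m[:,320:]=0
for ce,s in blobs(m,8,1500):
    b=(s[0]+s[2]/2-.5,s[1]+s[3]-.5); print(ce.round(1),s,"bottom mid",onz(c,b,.132).round(4))
g=I[138:168].astype(int).max(2)
T=np.array([.4545,.1123]);u=np.array([np.cos(-.086),np.sin(-.086)])
n=np.array([-u[1],u[0]])
# apron guide walls' shadows/edges at lane x -.085: profile
for lx,z in((-.080,.112),(-.03,.137)):
    p=[T+u*(lx+.062)+n*v for v in np.arange(-.045,.0451,.003)]
    print(lx,[int(I[int(round(r)),int(round(q))].max()) for q,r in (proj(c,[*a,z]) for a in p)])
```

```text
[124.6 153.9] [101 147  52  14 494] bottom mid [0.4614 0.2043 0.132 ]
[240.7 154.4] [229 150  25  10 229] bottom mid [0.4551 0.1235 0.132 ]
[268.7 154.7] [258 150  23  10 213] bottom mid [0.4534 0.1037 0.132 ]
-0.08 [108, 111, 142, 174, 153, 181, 172, 112, 179, 170, 168, 176, 174, 176, 182, 176, 171, 172, 173, 243, 244, 242, 244, 245, 129, 242, 244, 237, 241, 239, 240]
-0.03 [214, 212, 213, 154, 228, 215, 221, 231, 229, 242, 243, 243, 243, 242, 243, 244, 244, 243, 243, 177, 174, 176, 231, 230, 230, 217, 213, 230, 154, 129, 82]
```

>>> {"name": "send_rows", "arguments": {
  "rows": [
    {"x":0.002,"y":-0.009,"z":0,"wx":0,"wy":0,"wz":0,"hand":-1},
    {"x":0.002,"y":0,"z":0.05,"wx":0,"wy":0,"wz":0,"hand":-1},
    {"x":0,"y":0,"z":0.05,"wx":0,"wy":0,"wz":0,"hand":-1},
    {"x":0,"y":0,"z":0.05,"wx":0,"wy":0,"wz":0,"hand":-1},
    {"x":0,"y":0,"z":0.05,"wx":0,"wy":0,"wz":0,"hand":-1},
    {"x":0,"y":0,"z":0.04,"wx":0,"wy":0,"wz":0,"hand":-1},
    {"x":0,"y":0,"z":0.04,"wx":0,"wy":0,"wz":0,"hand":-1},
    {"x":0,"y":0,"z":0.02,"wx":0,"wy":0,"wz":0,"hand":-1},
    {"x":0,"y":0,"z":0.01,"wx":0,"wy":0,"wz":0,"hand":-1},
    {"x":0,"y":0,"z":0,"wx":0,"wy":0,"wz":0,"hand":-1}
  ]
}}

```text
time: 11.23
tool_pos: [0.4223, 0.1164, 0.152]
tool_rot: [0.0, 0.999, -0.043, -0.0]
contact_force: [-0.6, -0.9, -0.9]
gripper_width: 0.177
grasp_force: 59.6
```

>>> {"name": "send_rows", "arguments": {
  "rows": [
    {"x":0,"y":0,"z":0.005,"wx":0,"wy":0,"wz":0,"hand":-1},
    {"x":0,"y":0,"z":0.005,"wx":0,"wy":0,"wz":0,"hand":-1},
    {"x":0,"y":0,"z":0.005,"wx":0,"wy":0,"wz":0,"hand":-1},
    {"x":0,"y":0,"z":0,"wx":0,"wy":0,"wz":0,"hand":-1},
    {"x":0,"y":0,"z":0,"wx":0,"wy":0,"wz":0,"hand":-1},
    {"x":0,"y":0,"z":0,"wx":0,"wy":0,"wz":0,"hand":-1},
    {"x":0,"y":0,"z":0,"wx":0,"wy":0,"wz":0,"hand":-1},
    {"x":0,"y":0,"z":0,"wx":0,"wy":0,"wz":0,"hand":-1},
    {"x":0,"y":0,"z":0,"wx":0,"wy":0,"wz":0,"hand":-1},
    {"x":0,"y":0,"z":0,"wx":0,"wy":0,"wz":0,"hand":-1}
  ]
}}

```text
time: 12.07
tool_pos: [0.4225, 0.1164, 0.1501]
tool_rot: [0.0, 0.999, -0.043, -0.0]
contact_force: [0.2, 1.2, -1.8]
gripper_width: 0.181
grasp_force: 40.8
```

```bash
cat >> h.py <<'E'
U=np.array([np.cos(-.086),np.sin(-.086)]); N=np.array([-U[1],U[0]])
TS=np.array([.4545,.1135]); TR=np.array([.4622,.2018])
def lane(T,lx,z): return [*(T+U*(lx+.062)),z]
def where(T):
    d=manip.state()["tool_pos"][:2]-T; print("lane x %.4f y %.4f"%(d@U-.062,d@N))
E
python3 - <<'E'
from h import *
where(TS); plan(lane(TS,.080,.146),-.086)
E
```

```text
lane x -0.0941 y 0.0001
x 1.161 y 0.001 z 0.028  wz -0.001 | yaw now -0.087 t 12.1 tcp [0.4225 0.1164 0.1501] w 0.18 g 41 F [ 0.2  1.2 -1.8]
```

Grip force is sagging (the slackening); the stand is a few mm over the apron, so I wait it out.

>>> {"name": "send_rows", "arguments": {
  "rows": [
    {"x":0,"y":0,"z":0,"wx":0,"wy":0,"wz":0,"hand":-1},
    {"x":0,"y":0,"z":0,"wx":0,"wy":0,"wz":0,"hand":-1},
    {"x":0,"y":0,"z":0,"wx":0,"wy":0,"wz":0,"hand":-1},
    {"x":0,"y":0,"z":0,"wx":0,"wy":0,"wz":0,"hand":-1},
    {"x":0,"y":0,"z":0,"wx":0,"wy":0,"wz":0,"hand":-1},
    {"x":0,"y":0,"z":0,"wx":0,"wy":0,"wz":0,"hand":-1},
    {"x":0,"y":0,"z":0,"wx":0,"wy":0,"wz":0,"hand":-1},
    {"x":0,"y":0,"z":0,"wx":0,"wy":0,"wz":0,"hand":-1},
    {"x":0,"y":0,"z":0,"wx":0,"wy":0,"wz":0,"hand":-1},
    {"x":0,"y":0,"z":0,"wx":0,"wy":0,"wz":0,"hand":-1}
  ]
}}

```text
time: 12.9
tool_pos: [0.4225, 0.1164, 0.1501]
tool_rot: [0.0, 0.999, -0.043, -0.0]
contact_force: [-0.2, 0.4, -1.2]
gripper_width: 0.178
grasp_force: 62.3
```

Run:
```python
from h import *
where(TS); plan(lane(TS,.080,.146),-.086)
c=calibration("wrist"); I=grab_frame("wrist")
S=grab_frame("scene"); 
B=cv2.resize(S[200:320,160:300],(560,480)); A=cv2.resize(I[120:384,100:412],(560,474))
cv2.imwrite("pics/w6.png",cv2.resize(np.hstack([A[:474],B[:474]]),(800,338),interpolation=cv2.INTER_AREA))
```

```text
lane x -0.0942 y 0.0002
x 1.161 y 0.001 z 0.028  wz -0.001 | yaw now -0.087 t 12.9 tcp [0.4225 0.1164 0.1501] w 0.18 g 62 F [-0.2  0.4 -1.2]
```

View pics/w6.png

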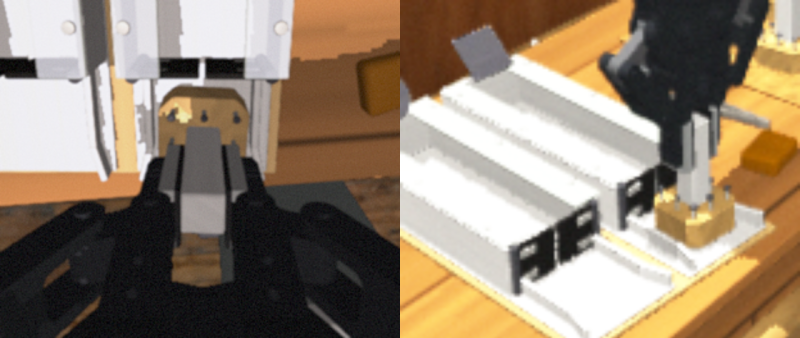

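Grip is back to 62 N; the stand is upright and centred between the guide walls (door gap at (203,68), base centred at col 203).

>>> {"name": "send_rows", "arguments": {
  "rows": [
    {"x":0,"y":0,"z":0.005,"wx":0,"wy":0,"wz":0,"hand":-1},
    {"x":0,"y":0,"z":0.005,"wx":0,"wy":0,"wz":0,"hand":-1},
    {"x":0,"y":0,"z":0.004,"wx":0,"wy":0,"wz":0,"hand":-1},
    {"x":0,"y":0,"z":0.003,"wx":0,"wy":0,"wz":0,"hand":-1},
    {"x":0,"y":0,"z":0,"wx":0,"wy":0,"wz":0,"hand":-1},
    {"x":0,"y":0,"z":0,"wx":0,"wy":0,"wz":0,"hand":-1},
    {"x":0,"y":0,"z":0,"wx":0,"wy":0,"wz":0,"hand":-1},
    {"x":0,"y":0,"z":0,"wx":0,"wy":0,"wz":0,"hand":-1},
    {"x":0,"y":0,"z":0,"wx":0,"wy":0,"wz":0,"hand":-1},
    {"x":0,"y":0,"z":0,"wx":0,"wy":0,"wz":0,"hand":-1}
  ]
}}

```text
time: 13.83
tool_pos: [0.4225, 0.1164, 0.1476]
tool_rot: [-0.0, 0.999, -0.043, 0.0]
contact_force: [0.7, 0.7, -1.4]
gripper_width: 0.178
grasp_force: 62.3
```

>>> {"name": "send_rows", "arguments": {
  "rows": [
    {"x":0,"y":0,"z":0.004,"wx":0,"wy":0,"wz":0,"hand":-1},
    {"x":0,"y":0,"z":0.004,"wx":0,"wy":0,"wz":0,"hand":-1},
    {"x":0,"y":0,"z":0.002,"wx":0,"wy":0,"wz":0,"hand":-1},
    {"x":0,"y":0,"z":0,"wx":0,"wy":0,"wz":0,"hand":-1},
    {"x":0,"y":0,"z":0,"wx":0,"wy":0,"wz":0,"hand":-1},
    {"x":0,"y":0,"z":0,"wx":0,"wy":0,"wz":0,"hand":-1},
    {"x":0,"y":0,"z":0,"wx":0,"wy":0,"wz":0,"hand":-1},
    {"x":0,"y":0,"z":0,"wx":0,"wy":0,"wz":0,"hand":-1},
    {"x":0,"y":0,"z":0,"wx":0,"wy":0,"wz":0,"hand":-1},
    {"x":0,"y":0,"z":0,"wx":0,"wy":0,"wz":0,"hand":-1}
  ]
}}

```text
time: 14.67
tool_pos: [0.4226, 0.1164, 0.1464]
tool_rot: [-0.0, 0.999, -0.043, 0.0]
contact_force: [-1.8, 0.8, 1.4]
gripper_width: 0.179
grasp_force: 62.7
```

>>> {"name": "send_rows", "arguments": {
  "rows": [
    {"x":0.05,"y":0,"z":-0.003,"wx":0,"wy":0,"wz":0,"hand":-1},
    {"x":0.05,"y":0,"z":0,"wx":0,"wy":0,"wz":0,"hand":-1},
    {"x":0.05,"y":0,"z":0,"wx":0,"wy":0,"wz":0,"hand":-1},
    {"x":0.05,"y":0,"z":0,"wx":0,"wy":0,"wz":0,"hand":-1},
    {"x":0.05,"y":0,"z":0,"wx":0,"wy":0,"wz":0,"hand":-1},
    {"x":0.05,"y":0,"z":0,"wx":0,"wy":0,"wz":0,"hand":-1},
    {"x":0.05,"y":0,"z":0,"wx":0,"wy":0,"wz":0,"hand":-1},
    {"x":0.05,"y":0,"z":0,"wx":0,"wy":0,"wz":0,"hand":-1},
    {"x":0.05,"y":0,"z":0,"wx":0,"wy":0,"wz":0,"hand":-1},
    {"x":0.05,"y":0,"z":0,"wx":0,"wy":0,"wz":0,"hand":-1}
  ]
}}

```text
time: 15.5
tool_pos: [0.4963, 0.1101, 0.146]
tool_rot: [-0.0, 0.999, -0.043, -0.003]
contact_force: [-5.2, 0.3, 4.6]
gripper_width: 0.178
grasp_force: 63.8
```

>>> {"name": "send_rows", "arguments": {
  "rows": [
    {"x":0.06,"y":0,"z":-0.004,"wx":0,"wy":0,"wz":0,"hand":-1},
    {"x":0.06,"y":0,"z":0,"wx":0,"wy":0,"wz":0,"hand":-1},
    {"x":0.06,"y":0,"z":0,"wx":0,"wy":0,"wz":0,"hand":-1},
    {"x":0.06,"y":0,"z":0,"wx":0,"wy":0,"wz":0,"hand":-1},
    {"x":0.06,"y":0,"z":0,"wx":0,"wy":0,"wz":0,"hand":-1},
    {"x":0.06,"y":0,"z":0,"wx":0,"wy":0,"wz":0,"hand":-1},
    {"x":0.06,"y":0,"z":0,"wx":0,"wy":0,"wz":0,"hand":-1},
    {"x":0.06,"y":0,"z":0,"wx":0,"wy":0,"wz":0,"hand":-1},
    {"x":0.06,"y":0,"z":0,"wx":0,"wy":0,"wz":0,"hand":-1},
    {"x":0.06,"y":0,"z":0,"wx":0,"wy":0,"wz":0,"hand":-1}
  ]
}}

```text
time: 16.33
tool_pos: [0.5879, 0.102, 0.1472]
tool_rot: [0.0, 0.999, -0.043, 0.0]
contact_force: [0.1, 0.7, -1.7]
gripper_width: 0.179
grasp_force: 62.8
```

Run:
```python
from h import *
where(TS); plan(lane(TS,.080,.146),-.086)
```

```text
lane x 0.0718 y 0.0000
x 0.054 y 0.000 z 0.008  wz -0.001 | yaw now -0.087 t 16.3 tcp [0.5879 0.102  0.1472] w 0.18 g 63 F [ 0.1  0.7 -1.7]
```

>>> {"name": "send_rows", "arguments": {
  "rows": [
    {"x":0.03,"y":0,"z":0.004,"wx":0,"wy":0,"wz":0,"hand":-1},
    {"x":0.024,"y":0,"z":0.004,"wx":0,"wy":0,"wz":0,"hand":-1},
    {"x":0,"y":0,"z":0,"wx":0,"wy":0,"wz":0,"hand":-1},
    {"x":0,"y":0,"z":0,"wx":0,"wy":0,"wz":0,"hand":-0.3},
    {"x":0,"y":0,"z":0,"wx":0,"wy":0,"wz":0,"hand":-0.3},
    {"x":0,"y":0,"z":0,"wx":0,"wy":0,"wz":0,"hand":-0.3},
    {"x":0,"y":0,"z":0,"wx":0,"wy":0,"wz":0,"hand":-0.3},
    {"x":0,"y":0,"z":0,"wx":0,"wy":0,"wz":0,"hand":-0.3},
    {"x":0,"y":0,"z":-0.05,"wx":0,"wy":0,"wz":0,"hand":-0.3},
    {"x":0,"y":0,"z":-0.05,"wx":0,"wy":0,"wz":0,"hand":-0.3}
  ]
}}

```text
time: 17.17
tool_pos: [0.5938, 0.1025, 0.16]
tool_rot: [-0.001, 0.999, -0.043, -0.001]
contact_force: [-0.5, 5.2, -2.8]
gripper_width: 0.355
grasp_force: 0.0
```

>>> {"name": "send_rows", "arguments": {
  "rows": [
    {"x":0,"y":0,"z":-0.13,"wx":0,"wy":0,"wz":0,"hand":0},
    {"x":0,"y":0,"z":-0.13,"wx":0,"wy":0,"wz":0,"hand":0},
    {"x":0,"y":0,"z":-0.13,"wx":0,"wy":0,"wz":0,"hand":0},
    {"x":0,"y":0,"z":-0.13,"wx":0,"wy":0,"wz":0,"hand":0},
    {"x":0,"y":0,"z":-0.13,"wx":0,"wy":0,"wz":0,"hand":0},
    {"x":0,"y":0,"z":-0.13,"wx":0,"wy":0,"wz":0,"hand":0},
    {"x":0,"y":0,"z":-0.13,"wx":0,"wy":0,"wz":0,"hand":0},
    {"x":0,"y":0,"z":-0.13,"wx":0,"wy":0,"wz":0,"hand":0},
    {"x":0,"y":0,"z":-0.13,"wx":0,"wy":0,"wz":0,"hand":0},
    {"x":0,"y":0,"z":-0.13,"wx":0,"wy":0,"wz":0,"hand":0}
  ]
}}

```text
time: 18.0
tool_pos: [0.5947, 0.101, 0.3572]
tool_rot: [0.0, 0.999, -0.043, 0.0]
contact_force: [-0.3, 0.2, -0.7]
gripper_width: 0.498
grasp_force: 0.0
```

Run:
```python
from h import *
plan([.510,-.1205,.36],.087)
c=calibration("wrist"); I=grab_frame("wrist"); np.savez("pics/w7.npz",I=I,**c)
cv2.imwrite("pics/w7.png",cv2.resize(I,(640,480)))
T=grab_frame("top")
for p,X,a,n,s in stems(T,calibration("top"),(268,150,340,240),215,8,200): print(p.round(1),X.round(4),round(a,1))
```

```text
x -0.691 y 1.422 z -0.019  wz -0.221 | yaw now -0.087 t 18.0 tcp [0.5947 0.101  0.3572] w 0.50 g 0 F [-0.3  0.2 -0.7]
[294.7 170. ] [ 0.5732 -0.1298  0.174 ] 45.8
[323.  172.9] [ 0.5675 -0.1946  0.174 ] 0.1
[290.6 197.3] [ 0.5104 -0.1209  0.174 ] 0.8
[322.  202.4] [ 0.4998 -0.1925  0.174 ] 63.8
```

View pics/w7.png

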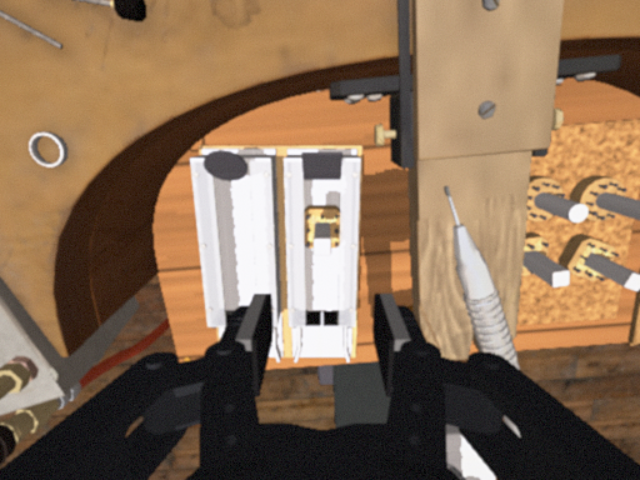

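The picture shows the first stand deep in the square chamber at (322,230), upright, doors shut at (322,318). On to s1.

>>> {"name": "send_rows", "arguments": {
  "rows": [
    {"x":-0.043,"y":0.152,"z":0,"wx":0,"wy":0,"wz":0,"hand":0},
    {"x":-0.043,"y":0.152,"z":0,"wx":0,"wy":0,"wz":0,"hand":0},
    {"x":-0.043,"y":0.152,"z":0,"wx":0,"wy":0,"wz":0,"hand":0},
    {"x":-0.043,"y":0.152,"z":0,"wx":0,"wy":0,"wz":0,"hand":0},
    {"x":-0.043,"y":0.152,"z":0,"wx":0,"wy":0,"wz":0,"hand":0},
    {"x":-0.043,"y":0.152,"z":0,"wx":0,"wy":0,"wz":0,"hand":0},
    {"x":-0.043,"y":0.152,"z":0,"wx":0,"wy":0,"wz":0,"hand":0},
    {"x":-0.043,"y":0.152,"z":0,"wx":0,"wy":0,"wz":0,"hand":0},
    {"x":-0.043,"y":0.152,"z":0,"wx":0,"wy":0,"wz":0,"hand":0},
    {"x":-0.043,"y":0.152,"z":0,"wx":0,"wy":0,"wz":0,"hand":0}
  ]
}}

```text
time: 18.93
tool_pos: [0.5099, -0.1211, 0.3542]
tool_rot: [0.0, 0.999, -0.043, -0.001]
contact_force: [-0.6, -0.9, 0.7]
gripper_width: 0.495
grasp_force: 0.0
```

>>> {"name": "send_rows", "arguments": {
  "rows": [
    {"x":0,"y":0,"z":0.12,"wx":0,"wy":0,"wz":-0.024,"hand":0},
    {"x":0,"y":0,"z":0.12,"wx":0,"wy":0,"wz":-0.024,"hand":0},
    {"x":0,"y":0,"z":0.12,"wx":0,"wy":0,"wz":-0.024,"hand":0},
    {"x":0,"y":0,"z":0.12,"wx":0,"wy":0,"wz":-0.024,"hand":0},
    {"x":0,"y":0,"z":0.12,"wx":0,"wy":0,"wz":-0.024,"hand":0},
    {"x":0,"y":0,"z":0.12,"wx":0,"wy":0,"wz":-0.024,"hand":0},
    {"x":0,"y":0,"z":0.12,"wx":0,"wy":0,"wz":-0.024,"hand":0},
    {"x":0,"y":0,"z":0.12,"wx":0,"wy":0,"wz":-0.024,"hand":0},
    {"x":0,"y":0,"z":0.06,"wx":0,"wy":0,"wz":-0.024,"hand":0},
    {"x":0,"y":0,"z":0,"wx":0,"wy":0,"wz":0,"hand":0}
  ]
}}

```text
time: 19.77
tool_pos: [0.5088, -0.1194, 0.1989]
tool_rot: [-0.001, 0.999, 0.042, -0.003]
contact_force: [-0.3, -0.1, -0.2]
gripper_width: 0.5
grasp_force: 0.0
```

```bash
cat >> h.py <<'E'
def look(tgt,yw,v=150,lim=.05):
    "stem near tgt in the wrist view: light low-saturation blob near its projection, then plan there"
    c=calibration("wrist"); I=grab_frame("wrist"); u,w=proj(c,[tgt[0],tgt[1],.174]); r=34
    h=cv2.cvtColor(I,cv2.COLOR_BGR2HSV); m=np.zeros(h.shape[:2],bool)
    b=(slice(max(0,int(w)-r),int(w)+r),slice(max(0,int(u)-r),int(u)+r)); m[b]=((h[...,1]<45)&(h[...,2]>v))[b]
    for ce,s in blobs(m,150,2500): print("proj",round(u),round(w),"stem",ce.round(1),s,onz(c,ce,.174).round(4))
    plan(tgt,yw); return I
E
python3 - <<'E'
from h import *
I=look([.510,-.1205,.141],.087)
E
```

```text
proj 259 225 stem [258.8 226. ] [247 215  25  24 567] [ 0.5096 -0.1201  0.174 ]
x 0.001 y 0.005 z 0.400  wz -0.005 | yaw now 0.083 t 19.8 tcp [ 0.5098 -0.1198  0.201 ] w 0.50 g 0 F [ 0.1 -0.4  0.3]
```

>>> {"name": "send_rows", "arguments": {
  "rows": [
    {"x":0,"y":0.005,"z":0.06,"wx":0,"wy":0,"wz":0,"hand":0},
    {"x":0,"y":0,"z":0.07,"wx":0,"wy":0,"wz":0,"hand":0},
    {"x":0,"y":0,"z":0.07,"wx":0,"wy":0,"wz":0,"hand":0},
    {"x":0,"y":0,"z":0.07,"wx":0,"wy":0,"wz":0,"hand":0},
    {"x":0,"y":0,"z":0.07,"wx":0,"wy":0,"wz":0,"hand":0},
    {"x":0,"y":0,"z":0.05,"wx":0,"wy":0,"wz":0,"hand":0},
    {"x":0,"y":0,"z":0.01,"wx":0,"wy":0,"wz":0,"hand":0},
    {"x":0,"y":0,"z":0,"wx":0,"wy":0,"wz":0,"hand":-1},
    {"x":0,"y":0,"z":0,"wx":0,"wy":0,"wz":0,"hand":-1},
    {"x":0,"y":0,"z":0,"wx":0,"wy":0,"wz":0,"hand":-1}
  ]
}}

```text
time: 20.65
tool_pos: [0.5114, -0.121, 0.1435]
tool_rot: [0.0, 0.999, 0.042, 0.0]
contact_force: [0.4, -0.2, -1.8]
gripper_width: 0.177
grasp_force: 59.9
```

>>> {"name": "send_rows", "arguments": {
  "rows": [
    {"x":0,"y":0,"z":0,"wx":0,"wy":0,"wz":0,"hand":-1},
    {"x":0,"y":0,"z":0,"wx":0,"wy":0,"wz":0,"hand":-1},
    {"x":0,"y":0,"z":0,"wx":0,"wy":0,"wz":0,"hand":-1},
    {"x":0,"y":0,"z":0,"wx":0,"wy":0,"wz":0,"hand":-1},
    {"x":0,"y":0,"z":0,"wx":0,"wy":0,"wz":0,"hand":-1},
    {"x":0,"y":0,"z":0,"wx":0,"wy":0,"wz":0,"hand":-1},
    {"x":0,"y":0,"z":0,"wx":0,"wy":0,"wz":0,"hand":-1},
    {"x":0,"y":0,"z":-0.05,"wx":0,"wy":0,"wz":0,"hand":-1},
    {"x":0,"y":0,"z":-0.1,"wx":0,"wy":0,"wz":0,"hand":-1},
    {"x":0,"y":0,"z":-0.1,"wx":0,"wy":0,"wz":0,"hand":-1}
  ]
}}

```text
time: 21.48
tool_pos: [0.5102, -0.1206, 0.1801]
tool_rot: [-0.001, 0.999, 0.042, -0.001]
contact_force: [-0.1, -0.5, -1.7]
gripper_width: 0.172
grasp_force: 59.9
```

>>> {"name": "send_rows", "arguments": {
  "rows": [
    {"x":0,"y":0,"z":-0.12,"wx":0,"wy":0,"wz":0.022,"hand":-1},
    {"x":0,"y":0,"z":-0.12,"wx":0,"wy":0,"wz":0.022,"hand":-1},
    {"x":0,"y":0,"z":-0.12,"wx":0,"wy":0,"wz":0.022,"hand":-1},
    {"x":0,"y":0,"z":-0.12,"wx":0,"wy":0,"wz":0.022,"hand":-1},
    {"x":0,"y":0,"z":-0.12,"wx":0,"wy":0,"wz":0.022,"hand":-1},
    {"x":0,"y":0,"z":-0.12,"wx":0,"wy":0,"wz":0.022,"hand":-1},
    {"x":0,"y":0,"z":-0.12,"wx":0,"wy":0,"wz":0.022,"hand":-1},
    {"x":0,"y":0,"z":-0.12,"wx":0,"wy":0,"wz":0.022,"hand":-1},
    {"x":0,"y":0,"z":-0.12,"wx":0,"wy":0,"wz":0.022,"hand":-1},
    {"x":0,"y":0,"z":-0.06,"wx":0,"wy":0,"wz":0.018,"hand":-1}
  ]
}}

```text
time: 22.32
tool_pos: [0.5114, -0.121, 0.3544]
tool_rot: [0.001, 0.999, -0.044, 0.002]
contact_force: [0.9, 0.3, -0.5]
gripper_width: 0.175
grasp_force: 59.9
```

Run:
```python
from h import *
plan(lane(TS,-.096,.20))
```

```text
x -0.741 y -1.524 z 1.029  wz 0.000 | yaw now -0.087 t 22.3 tcp [ 0.5114 -0.121   0.3544] w 0.17 g 60 F [ 0.9  0.3 -0.5]
```

>>> {"name": "send_rows", "arguments": {
  "rows": [
    {"x":-0.074,"y":-0.152,"z":0,"wx":0,"wy":0,"wz":0,"hand":-1},
    {"x":-0.074,"y":-0.152,"z":0,"wx":0,"wy":0,"wz":0,"hand":-1},
    {"x":-0.074,"y":-0.152,"z":0,"wx":0,"wy":0,"wz":0,"hand":-1},
    {"x":-0.074,"y":-0.152,"z":0,"wx":0,"wy":0,"wz":0,"hand":-1},
    {"x":-0.074,"y":-0.152,"z":0,"wx":0,"wy":0,"wz":0,"hand":-1},
    {"x":-0.074,"y":-0.152,"z":0,"wx":0,"wy":0,"wz":0,"hand":-1},
    {"x":-0.074,"y":-0.152,"z":0,"wx":0,"wy":0,"wz":0,"hand":-1},
    {"x":-0.074,"y":-0.152,"z":0,"wx":0,"wy":0,"wz":0,"hand":-1},
    {"x":-0.074,"y":-0.152,"z":0,"wx":0,"wy":0,"wz":0,"hand":-1},
    {"x":-0.074,"y":-0.152,"z":0,"wx":0,"wy":0,"wz":0,"hand":-1}
  ]
}}

```text
time: 23.15
tool_pos: [0.4193, 0.1169, 0.3511]
tool_rot: [0.0, 0.999, -0.043, -0.0]
contact_force: [-0.2, 0.6, -1.0]
gripper_width: 0.178
grasp_force: 59.9
```

>>> {"name": "send_rows", "arguments": {
  "rows": [
    {"x":0,"y":0,"z":0.12,"wx":0,"wy":0,"wz":0,"hand":-1},
    {"x":0,"y":0,"z":0.12,"wx":0,"wy":0,"wz":0,"hand":-1},
    {"x":0,"y":0,"z":0.12,"wx":0,"wy":0,"wz":0,"hand":-1},
    {"x":0,"y":0,"z":0.12,"wx":0,"wy":0,"wz":0,"hand":-1},
    {"x":0,"y":0,"z":0.12,"wx":0,"wy":0,"wz":0,"hand":-1},
    {"x":0,"y":0,"z":0.12,"wx":0,"wy":0,"wz":0,"hand":-1},
    {"x":0,"y":0,"z":0.12,"wx":0,"wy":0,"wz":0,"hand":-1},
    {"x":0,"y":0,"z":0.12,"wx":0,"wy":0,"wz":0,"hand":-1},
    {"x":0,"y":0,"z":0.06,"wx":0,"wy":0,"wz":0,"hand":-1},
    {"x":0,"y":0,"z":0,"wx":0,"wy":0,"wz":0,"hand":-1}
  ]
}}

```text
time: 23.98
tool_pos: [0.4183, 0.1157, 0.1955]
tool_rot: [0.0, 0.999, -0.043, -0.003]
contact_force: [-0.0, 0.3, -1.8]
gripper_width: 0.178
grasp_force: 60.0
```

Run:
```python
from h import *
where(TS);plan(lane(TS,-.096,.150),-.086)
```

```text
lane x -0.0982 y -0.0009
x 0.015 y -0.006 z 0.303  wz -0.001 | yaw now -0.087 t 24.0 tcp [0.4183 0.1157 0.1955] w 0.18 g 60 F [-0.   0.3 -1.8]
```

>>> {"name": "send_rows", "arguments": {
  "rows": [
    {"x":0.015,"y":-0.006,"z":0,"wx":0,"wy":0,"wz":0,"hand":-1},
    {"x":0,"y":0,"z":0.06,"wx":0,"wy":0,"wz":0,"hand":-1},
    {"x":0,"y":0,"z":0.06,"wx":0,"wy":0,"wz":0,"hand":-1},
    {"x":0,"y":0,"z":0.06,"wx":0,"wy":0,"wz":0,"hand":-1},
    {"x":0,"y":0,"z":0.06,"wx":0,"wy":0,"wz":0,"hand":-1},
    {"x":0,"y":0,"z":0.04,"wx":0,"wy":0,"wz":0,"hand":-1},
    {"x":0,"y":0,"z":0.03,"wx":0,"wy":0,"wz":0,"hand":-1},
    {"x":0,"y":0,"z":0.01,"wx":0,"wy":0,"wz":0,"hand":-1},
    {"x":0,"y":0,"z":0,"wx":0,"wy":0,"wz":0,"hand":-1},
    {"x":0,"y":0,"z":0,"wx":0,"wy":0,"wz":0,"hand":-1}
  ]
}}

```text
time: 24.82
tool_pos: [0.4227, 0.1166, 0.1507]
tool_rot: [-0.0, 0.999, -0.043, 0.0]
contact_force: [0.7, 0.4, -2.1]
gripper_width: 0.174
grasp_force: 60.1
```

Run:
```python
from h import *
where(TS);plan(lane(TS,.039,.147),-.086)
```

```text
lane x -0.0940 y 0.0004
x 0.887 y 0.002 z 0.025  wz -0.001 | yaw now -0.087 t 24.8 tcp [0.4227 0.1166 0.1507] w 0.17 g 60 F [ 0.7  0.4 -2.1]
```

>>> {"name": "send_rows", "arguments": {
  "rows": [
    {"x":0,"y":0,"z":0.01,"wx":0,"wy":0,"wz":0,"hand":-1},
    {"x":0,"y":0,"z":0.01,"wx":0,"wy":0,"wz":0,"hand":-1},
    {"x":0,"y":0,"z":0.003,"wx":0,"wy":0,"wz":0,"hand":-1},
    {"x":0,"y":0,"z":0,"wx":0,"wy":0,"wz":0,"hand":-1},
    {"x":0.04,"y":0,"z":0,"wx":0,"wy":0,"wz":0,"hand":-1},
    {"x":0.05,"y":0,"z":0,"wx":0,"wy":0,"wz":0,"hand":-1},
    {"x":0.05,"y":0,"z":0,"wx":0,"wy":0,"wz":0,"hand":-1},
    {"x":0.05,"y":0,"z":0,"wx":0,"wy":0,"wz":0,"hand":-1},
    {"x":0.05,"y":0,"z":0,"wx":0,"wy":0,"wz":0,"hand":-1},
    {"x":0.05,"y":0,"z":0,"wx":0,"wy":0,"wz":0,"hand":-1}
  ]
}}

```text
time: 25.65
tool_pos: [0.4653, 0.1132, 0.1482]
tool_rot: [-0.0, 0.999, -0.043, -0.003]
contact_force: [-9.6, 1.8, 8.4]
gripper_width: 0.176
grasp_force: 63.6
```

>>> {"name": "send_rows", "arguments": {
  "rows": [
    {"x":0.06,"y":0,"z":0,"wx":0,"wy":0,"wz":0,"hand":-1},
    {"x":0.06,"y":0,"z":0,"wx":0,"wy":0,"wz":0,"hand":-1},
    {"x":0.06,"y":0,"z":0,"wx":0,"wy":0,"wz":0,"hand":-1},
    {"x":0.06,"y":0,"z":0,"wx":0,"wy":0,"wz":0,"hand":-1},
    {"x":0.06,"y":0,"z":0,"wx":0,"wy":0,"wz":0,"hand":-1},
    {"x":0.06,"y":0,"z":0,"wx":0,"wy":0,"wz":0,"hand":-1},
    {"x":0.06,"y":0,"z":0,"wx":0,"wy":0,"wz":0,"hand":-1},
    {"x":0.06,"y":0,"z":0,"wx":0,"wy":0,"wz":0,"hand":-1},
    {"x":0.06,"y":0,"z":0,"wx":0,"wy":0,"wz":0,"hand":-1},
    {"x":0,"y":0,"z":0,"wx":0,"wy":0,"wz":0,"hand":-1}
  ]
}}

```text
time: 26.48
tool_pos: [0.5489, 0.1055, 0.1475]
tool_rot: [0.0, 0.999, -0.043, 0.001]
contact_force: [0.5, 0.3, 1.6]
gripper_width: 0.178
grasp_force: 63.3
```

Run:
```python
from h import *
where(TS);plan(lane(TS,.039,.147),-.086)
```

```text
lane x 0.0327 y 0.0001
x 0.042 y 0.001 z 0.003  wz -0.001 | yaw now -0.087 t 26.5 tcp [0.5489 0.1055 0.1475] w 0.18 g 63 F [0.5 0.3 1.6]
```

>>> {"name": "send_rows", "arguments": {
  "rows": [
    {"x":0.021,"y":0,"z":0,"wx":0,"wy":0,"wz":0,"hand":-1},
    {"x":0.021,"y":0,"z":0,"wx":0,"wy":0,"wz":0,"hand":-1},
    {"x":0,"y":0,"z":0,"wx":0,"wy":0,"wz":0,"hand":-1},
    {"x":0,"y":0,"z":0,"wx":0,"wy":0,"wz":0,"hand":-0.3},
    {"x":0,"y":0,"z":0,"wx":0,"wy":0,"wz":0,"hand":-0.3},
    {"x":0,"y":0,"z":0,"wx":0,"wy":0,"wz":0,"hand":-0.3},
    {"x":0,"y":0,"z":0,"wx":0,"wy":0,"wz":0,"hand":-0.3},
    {"x":0,"y":0,"z":0,"wx":0,"wy":0,"wz":0,"hand":-0.3},
    {"x":0,"y":0,"z":-0.05,"wx":0,"wy":0,"wz":0,"hand":-0.3},
    {"x":0,"y":0,"z":-0.05,"wx":0,"wy":0,"wz":0,"hand":-0.3}
  ]
}}

```text
time: 27.32
tool_pos: [0.5525, 0.1052, 0.162]
tool_rot: [0.0, 0.999, -0.043, -0.0]
contact_force: [-0.4, 0.6, 0.3]
gripper_width: 0.352
grasp_force: 0.0
```

>>> {"name": "send_rows", "arguments": {
  "rows": [
    {"x":0,"y":0,"z":-0.13,"wx":0,"wy":0,"wz":0,"hand":0},
    {"x":0,"y":0,"z":-0.13,"wx":0,"wy":0,"wz":0,"hand":0},
    {"x":0,"y":0,"z":-0.13,"wx":0,"wy":0,"wz":0,"hand":0},
    {"x":0,"y":0,"z":-0.13,"wx":0,"wy":0,"wz":0,"hand":0},
    {"x":0,"y":0,"z":-0.13,"wx":0,"wy":0,"wz":0,"hand":0},
    {"x":0,"y":0,"z":-0.13,"wx":0,"wy":0,"wz":0,"hand":0},
    {"x":0,"y":0,"z":-0.13,"wx":0,"wy":0,"wz":0,"hand":0},
    {"x":0,"y":0,"z":-0.13,"wx":0,"wy":0,"wz":0,"hand":0},
    {"x":0,"y":0,"z":-0.13,"wx":0,"wy":0,"wz":0,"hand":0},
    {"x":0,"y":0,"z":-0.13,"wx":0,"wy":0,"wz":0,"hand":0}
  ]
}}

```text
time: 28.15
tool_pos: [0.5528, 0.1053, 0.3593]
tool_rot: [-0.0, 0.999, -0.043, 0.001]
contact_force: [-0.1, 0.1, 0.4]
gripper_width: 0.5
grasp_force: 0.0
```

Run:
```python
from h import *
plan([.500,-.1925,.20]); T=grab_frame("top"); ct=calibration("top")
for p,X,a,n,s in stems(T,ct,(268,150,340,240),215,8,200): print(p.round(1),X.round(4),round(a,1))
c=calibration("wrist"); I=grab_frame("wrist"); np.savez("pics/w8.npz",I=I,**c)
```

```text
x -0.179 y 2.008 z 1.062  wz 0.000 | yaw now -0.087 t 28.1 tcp [0.5528 0.1053 0.3593] w 0.50 g 0 F [-0.1  0.1  0.4]
[294.7 169.9] [ 0.5734 -0.1299  0.174 ] 45.8
[323.  172.8] [ 0.5677 -0.1946  0.174 ] 0.1
[322.  202.3] [ 0.5    -0.1922  0.174 ] 71.8
```

>>> {"name": "send_rows", "arguments": {
  "rows": [
    {"x":-0.018,"y":0.2,"z":0,"wx":0,"wy":0,"wz":0,"hand":0},
    {"x":-0.018,"y":0.2,"z":0,"wx":0,"wy":0,"wz":0,"hand":0},
    {"x":-0.018,"y":0.2,"z":0,"wx":0,"wy":0,"wz":0,"hand":0},
    {"x":-0.018,"y":0.2,"z":0,"wx":0,"wy":0,"wz":0,"hand":0},
    {"x":-0.018,"y":0.2,"z":0,"wx":0,"wy":0,"wz":0,"hand":0},
    {"x":-0.018,"y":0.2,"z":0,"wx":0,"wy":0,"wz":0,"hand":0},
    {"x":-0.018,"y":0.2,"z":0,"wx":0,"wy":0,"wz":0,"hand":0},
    {"x":-0.018,"y":0.2,"z":0,"wx":0,"wy":0,"wz":0,"hand":0},
    {"x":-0.018,"y":0.2,"z":0,"wx":0,"wy":0,"wz":0,"hand":0},
    {"x":-0.018,"y":0.2,"z":0,"wx":0,"wy":0,"wz":0,"hand":0}
  ]
}}

```text
time: 29.08
tool_pos: [0.4992, -0.1925, 0.3562]
tool_rot: [-0.0, 0.999, -0.043, -0.0]
contact_force: [-0.1, -0.3, 0.4]
gripper_width: 0.503
grasp_force: 0.0
```

>>> {"name": "send_rows", "arguments": {
  "rows": [
    {"x":0,"y":0,"z":0.12,"wx":0,"wy":0,"wz":0.051,"hand":0},
    {"x":0,"y":0,"z":0.12,"wx":0,"wy":0,"wz":0.051,"hand":0},
    {"x":0,"y":0,"z":0.12,"wx":0,"wy":0,"wz":0.051,"hand":0},
    {"x":0,"y":0,"z":0.12,"wx":0,"wy":0,"wz":0.051,"hand":0},
    {"x":0,"y":0,"z":0.12,"wx":0,"wy":0,"wz":0.051,"hand":0},
    {"x":0,"y":0,"z":0.12,"wx":0,"wy":0,"wz":0.051,"hand":0},
    {"x":0,"y":0,"z":0.12,"wx":0,"wy":0,"wz":0.051,"hand":0},
    {"x":0,"y":0,"z":0.12,"wx":0,"wy":0,"wz":0.051,"hand":0},
    {"x":0,"y":0,"z":0.06,"wx":0,"wy":0,"wz":0.051,"hand":0},
    {"x":0,"y":0,"z":0,"wx":0,"wy":0,"wz":0,"hand":0}
  ]
}}

```text
time: 29.92
tool_pos: [0.498, -0.1902, 0.2]
tool_rot: [-0.001, 0.975, -0.222, -0.003]
contact_force: [0.3, 0.4, 0.1]
gripper_width: 0.5
grasp_force: 0.0
```

Run:
```python
from h import *
I=look([.500,-.1923,.141],-.45)
```

```text
proj 259 223 stem [257.9 223.1] [245 211  26  25 581] [ 0.4999 -0.1916  0.174 ]
x 0.012 y 0.006 z 0.406  wz 0.005 | yaw now -0.446 t 30.0 tcp [ 0.4988 -0.1906  0.2019] w 0.50 g 0 F [-0.4  0.4  0.6]
```

Down, grip, lift, and turn back to the lane's yaw.

>>> {"name": "send_rows", "arguments": {
  "rows": [
    {"x":0.008,"y":0.004,"z":0.06,"wx":0,"wy":0,"wz":0.004,"hand":0},
    {"x":0,"y":0,"z":0.07,"wx":0,"wy":0,"wz":0,"hand":0},
    {"x":0,"y":0,"z":0.07,"wx":0,"wy":0,"wz":0,"hand":0},
    {"x":0,"y":0,"z":0.07,"wx":0,"wy":0,"wz":0,"hand":0},
    {"x":0,"y":0,"z":0.07,"wx":0,"wy":0,"wz":0,"hand":0},
    {"x":0,"y":0,"z":0.05,"wx":0,"wy":0,"wz":0,"hand":0},
    {"x":0,"y":0,"z":0.01,"wx":0,"wy":0,"wz":0,"hand":0},
    {"x":0,"y":0,"z":0,"wx":0,"wy":0,"wz":0,"hand":-1},
    {"x":0,"y":0,"z":0,"wx":0,"wy":0,"wz":0,"hand":-1},
    {"x":0,"y":0,"z":0,"wx":0,"wy":0,"wz":0,"hand":-1}
  ]
}}

```text
time: 30.8
tool_pos: [0.5011, -0.1925, 0.1446]
tool_rot: [0.0, 0.975, -0.223, 0.001]
contact_force: [-0.2, -0.1, -1.4]
gripper_width: 0.177
grasp_force: 59.7
```

>>> {"name": "send_rows", "arguments": {
  "rows": [
    {"x":0,"y":0,"z":0,"wx":0,"wy":0,"wz":0,"hand":-1},
    {"x":0,"y":0,"z":0,"wx":0,"wy":0,"wz":0,"hand":-1},
    {"x":0,"y":0,"z":0,"wx":0,"wy":0,"wz":0,"hand":-1},
    {"x":0,"y":0,"z":0,"wx":0,"wy":0,"wz":0,"hand":-1},
    {"x":0,"y":0,"z":0,"wx":0,"wy":0,"wz":0,"hand":-1},
    {"x":0,"y":0,"z":0,"wx":0,"wy":0,"wz":0,"hand":-1},
    {"x":0,"y":0,"z":0,"wx":0,"wy":0,"wz":0,"hand":-1},
    {"x":0,"y":0,"z":-0.05,"wx":0,"wy":0,"wz":0,"hand":-1},
    {"x":0,"y":0,"z":-0.1,"wx":0,"wy":0,"wz":0,"hand":-1},
    {"x":0,"y":0,"z":-0.1,"wx":0,"wy":0,"wz":0,"hand":-1}
  ]
}}

```text
time: 31.63
tool_pos: [0.5, -0.1919, 0.181]
tool_rot: [-0.0, 0.975, -0.223, -0.001]
contact_force: [0.3, -0.2, -0.9]
gripper_width: 0.176
grasp_force: 59.9
```

>>> {"name": "send_rows", "arguments": {
  "rows": [
    {"x":0,"y":0,"z":-0.12,"wx":0,"wy":0,"wz":-0.047,"hand":-1},
    {"x":0,"y":0,"z":-0.12,"wx":0,"wy":0,"wz":-0.047,"hand":-1},
    {"x":0,"y":0,"z":-0.12,"wx":0,"wy":0,"wz":-0.047,"hand":-1},
    {"x":0,"y":0,"z":-0.12,"wx":0,"wy":0,"wz":-0.047,"hand":-1},
    {"x":0,"y":0,"z":-0.12,"wx":0,"wy":0,"wz":-0.047,"hand":-1},
    {"x":0,"y":0,"z":-0.12,"wx":0,"wy":0,"wz":-0.047,"hand":-1},
    {"x":0,"y":0,"z":-0.12,"wx":0,"wy":0,"wz":-0.047,"hand":-1},
    {"x":0,"y":0,"z":-0.12,"wx":0,"wy":0,"wz":-0.047,"hand":-1},
    {"x":0,"y":0,"z":-0.12,"wx":0,"wy":0,"wz":-0.047,"hand":-1},
    {"x":0,"y":0,"z":-0.06,"wx":0,"wy":0,"wz":-0.04,"hand":-1}
  ]
}}

```text
time: 32.47
tool_pos: [0.5011, -0.1925, 0.3554]
tool_rot: [0.001, 0.999, -0.042, 0.001]
contact_force: [0.7, 0.4, -0.2]
gripper_width: 0.18
grasp_force: 59.8
```

Run:
```python
from h import *
plan(lane(TS,-.095,.20),-.086)
```

```text
x -0.705 y -2.006 z 1.036  wz 0.002 | yaw now -0.085 t 32.5 tcp [ 0.5011 -0.1925  0.3554] w 0.18 g 60 F [ 0.7  0.4 -0.2]
```

>>> {"name": "send_rows", "arguments": {
  "rows": [
    {"x":-0.07,"y":-0.2,"z":0,"wx":0,"wy":0,"wz":0.001,"hand":-1},
    {"x":-0.07,"y":-0.2,"z":0,"wx":0,"wy":0,"wz":0,"hand":-1},
    {"x":-0.07,"y":-0.2,"z":0,"wx":0,"wy":0,"wz":0,"hand":-1},
    {"x":-0.07,"y":-0.2,"z":0,"wx":0,"wy":0,"wz":0,"hand":-1},
    {"x":-0.07,"y":-0.2,"z":0,"wx":0,"wy":0,"wz":0,"hand":-1},
    {"x":-0.07,"y":-0.2,"z":0,"wx":0,"wy":0,"wz":0,"hand":-1},
    {"x":-0.07,"y":-0.2,"z":0,"wx":0,"wy":0,"wz":0,"hand":-1},
    {"x":-0.07,"y":-0.2,"z":0,"wx":0,"wy":0,"wz":0,"hand":-1},
    {"x":-0.07,"y":-0.2,"z":0,"wx":0,"wy":0,"wz":0,"hand":-1},
    {"x":-0.07,"y":-0.2,"z":0,"wx":0,"wy":0,"wz":0,"hand":-1}
  ]
}}

```text
time: 33.3
tool_pos: [0.4214, 0.117, 0.3527]
tool_rot: [-0.0, 0.999, -0.044, 0.0]
contact_force: [0.3, 0.3, -1.2]
gripper_width: 0.178
grasp_force: 59.8
```

>>> {"name": "send_rows", "arguments": {
  "rows": [
    {"x":0,"y":0,"z":0.12,"wx":0,"wy":0,"wz":0,"hand":-1},
    {"x":0,"y":0,"z":0.12,"wx":0,"wy":0,"wz":0,"hand":-1},
    {"x":0,"y":0,"z":0.12,"wx":0,"wy":0,"wz":0,"hand":-1},
    {"x":0,"y":0,"z":0.12,"wx":0,"wy":0,"wz":0,"hand":-1},
    {"x":0,"y":0,"z":0.12,"wx":0,"wy":0,"wz":0,"hand":-1},
    {"x":0,"y":0,"z":0.12,"wx":0,"wy":0,"wz":0,"hand":-1},
    {"x":0,"y":0,"z":0.12,"wx":0,"wy":0,"wz":0,"hand":-1},
    {"x":0,"y":0,"z":0.12,"wx":0,"wy":0,"wz":0,"hand":-1},
    {"x":0,"y":0,"z":0.06,"wx":0,"wy":0,"wz":0,"hand":-1},
    {"x":0,"y":0,"z":0,"wx":0,"wy":0,"wz":0,"hand":-1}
  ]
}}

```text
time: 34.13
tool_pos: [0.4206, 0.1155, 0.1968]
tool_rot: [0.0, 0.999, -0.044, -0.003]
contact_force: [-0.6, 0.4, -1.5]
gripper_width: 0.172
grasp_force: 59.8
```

Run:
```python
from h import *
where(TS);plan(lane(TS,-.095,.148),-.086)
```

```text
lane x -0.0959 y -0.0009
x 0.006 y -0.006 z 0.326  wz -0.002 | yaw now -0.087 t 34.1 tcp [0.4206 0.1155 0.1968] w 0.17 g 60 F [-0.6  0.4 -1.5]
```

>>> {"name": "send_rows", "arguments": {
  "rows": [
    {"x":0.005,"y":-0.006,"z":0,"wx":0,"wy":0,"wz":0,"hand":-1},
    {"x":0,"y":0,"z":0.06,"wx":0,"wy":0,"wz":0,"hand":-1},
    {"x":0,"y":0,"z":0.06,"wx":0,"wy":0,"wz":0,"hand":-1},
    {"x":0,"y":0,"z":0.06,"wx":0,"wy":0,"wz":0,"hand":-1},
    {"x":0,"y":0,"z":0.06,"wx":0,"wy":0,"wz":0,"hand":-1},
    {"x":0,"y":0,"z":0.04,"wx":0,"wy":0,"wz":0,"hand":-1},
    {"x":0,"y":0,"z":0.02,"wx":0,"wy":0,"wz":0,"hand":-1},
    {"x":0,"y":0,"z":0.01,"wx":0,"wy":0,"wz":0,"hand":-1},
    {"x":0,"y":0,"z":0,"wx":0,"wy":0,"wz":0,"hand":-1},
    {"x":0,"y":0,"z":0,"wx":0,"wy":0,"wz":0,"hand":-1}
  ]
}}

```text
time: 34.97
tool_pos: [0.4234, 0.1165, 0.1533]
tool_rot: [-0.0, 0.999, -0.044, 0.0]
contact_force: [1.3, 0.1, -1.3]
gripper_width: 0.178
grasp_force: 59.9
```

Run:
```python
from h import *
where(TS);plan(lane(TS,-.003,.148),-.086)
```

```text
lane x -0.0933 y 0.0003
x 0.602 y 0.002 z 0.035  wz -0.002 | yaw now -0.087 t 35.0 tcp [0.4234 0.1165 0.1533] w 0.18 g 60 F [ 1.3  0.1 -1.3]
```

>>> {"name": "send_rows", "arguments": {
  "rows": [
    {"x":0,"y":0,"z":0.012,"wx":0,"wy":0,"wz":0,"hand":-1},
    {"x":0,"y":0,"z":0.012,"wx":0,"wy":0,"wz":0,"hand":-1},
    {"x":0,"y":0,"z":0.006,"wx":0,"wy":0,"wz":0,"hand":-1},
    {"x":0,"y":0,"z":0,"wx":0,"wy":0,"wz":0,"hand":-1},
    {"x":0.04,"y":0,"z":0,"wx":0,"wy":0,"wz":0,"hand":-1},
    {"x":0.04,"y":0,"z":0,"wx":0,"wy":0,"wz":0,"hand":-1},
    {"x":0.05,"y":0,"z":0,"wx":0,"wy":0,"wz":0,"hand":-1},
    {"x":0.05,"y":0,"z":0,"wx":0,"wy":0,"wz":0,"hand":-1},
    {"x":0.05,"y":0,"z":0,"wx":0,"wy":0,"wz":0,"hand":-1},
    {"x":0.05,"y":0,"z":0,"wx":0,"wy":0,"wz":0,"hand":-1}
  ]
}}

```text
time: 35.8
tool_pos: [0.4642, 0.1133, 0.1495]
tool_rot: [-0.0, 0.999, -0.044, -0.003]
contact_force: [-9.5, 2.2, 8.9]
gripper_width: 0.178
grasp_force: 62.8
```

>>> {"name": "send_rows", "arguments": {
  "rows": [
    {"x":0.05,"y":0,"z":0,"wx":0,"wy":0,"wz":0,"hand":-1},
    {"x":0.05,"y":0,"z":0,"wx":0,"wy":0,"wz":0,"hand":-1},
    {"x":0.05,"y":0,"z":0,"wx":0,"wy":0,"wz":0,"hand":-1},
    {"x":0.05,"y":0,"z":0,"wx":0,"wy":0,"wz":0,"hand":-1},
    {"x":0.04,"y":0,"z":0,"wx":0,"wy":0,"wz":0,"hand":-1},
    {"x":0.04,"y":0,"z":0,"wx":0,"wy":0,"wz":0,"hand":-1},
    {"x":0.03,"y":0,"z":0,"wx":0,"wy":0,"wz":0,"hand":-1},
    {"x":0.02,"y":0,"z":0,"wx":0,"wy":0,"wz":0,"hand":-1},
    {"x":0,"y":0,"z":0,"wx":0,"wy":0,"wz":0,"hand":-1},
    {"x":0,"y":0,"z":0,"wx":0,"wy":0,"wz":0,"hand":-1}
  ]
}}

```text
time: 36.63
tool_pos: [0.5135, 0.1087, 0.149]
tool_rot: [-0.0, 0.999, -0.044, -0.003]
contact_force: [-8.7, 0.0, 7.5]
gripper_width: 0.176
grasp_force: 63.0
```

Run:
```python
from h import *
where(TS);plan(lane(TS,0.001,.148),-.086)
```

```text
lane x -0.0028 y 0.0003
x 0.025 y 0.002 z 0.007  wz -0.002 | yaw now -0.087 t 36.6 tcp [0.5135 0.1087 0.149 ] w 0.18 g 63 F [-8.7  0.   7.5]
```

>>> {"name": "send_rows", "arguments": {
  "rows": [
    {"x":0.02,"y":0,"z":-0.004,"wx":0,"wy":0,"wz":0,"hand":-1},
    {"x":0.01,"y":0,"z":0,"wx":0,"wy":0,"wz":0,"hand":-1},
    {"x":0,"y":0,"z":0,"wx":0,"wy":0,"wz":0,"hand":-1},
    {"x":0,"y":0,"z":0,"wx":0,"wy":0,"wz":0,"hand":-0.3},
    {"x":0,"y":0,"z":0,"wx":0,"wy":0,"wz":0,"hand":-0.3},
    {"x":0,"y":0,"z":0,"wx":0,"wy":0,"wz":0,"hand":-0.3},
    {"x":0,"y":0,"z":0,"wx":0,"wy":0,"wz":0,"hand":-0.3},
    {"x":0,"y":0,"z":0,"wx":0,"wy":0,"wz":0,"hand":-0.3},
    {"x":0,"y":0,"z":-0.05,"wx":0,"wy":0,"wz":0,"hand":-0.3},
    {"x":0,"y":0,"z":-0.05,"wx":0,"wy":0,"wz":0,"hand":-0.3}
  ]
}}

```text
time: 37.47
tool_pos: [0.5185, 0.1081, 0.1642]
tool_rot: [0.0, 0.999, -0.044, -0.0]
contact_force: [-0.5, 0.1, -0.0]
gripper_width: 0.352
grasp_force: 0.0
```

>>> {"name": "send_rows", "arguments": {
  "rows": [
    {"x":0,"y":0,"z":-0.13,"wx":0,"wy":0,"wz":0,"hand":0},
    {"x":0,"y":0,"z":-0.13,"wx":0,"wy":0,"wz":0,"hand":0},
    {"x":0,"y":0,"z":-0.13,"wx":0,"wy":0,"wz":0,"hand":0},
    {"x":0,"y":0,"z":-0.13,"wx":0,"wy":0,"wz":0,"hand":0},
    {"x":0,"y":0,"z":-0.13,"wx":0,"wy":0,"wz":0,"hand":0},
    {"x":0,"y":0,"z":-0.13,"wx":0,"wy":0,"wz":0,"hand":0},
    {"x":0,"y":0,"z":-0.13,"wx":0,"wy":0,"wz":0,"hand":0},
    {"x":0,"y":0,"z":-0.13,"wx":0,"wy":0,"wz":0,"hand":0},
    {"x":0,"y":0,"z":-0.13,"wx":0,"wy":0,"wz":0,"hand":0},
    {"x":0,"y":0,"z":-0.13,"wx":0,"wy":0,"wz":0,"hand":0}
  ]
}}

```text
time: 38.3
tool_pos: [0.5187, 0.1081, 0.3614]
tool_rot: [-0.0, 0.999, -0.044, 0.001]
contact_force: [0.1, -0.2, -0.0]
gripper_width: 0.5
grasp_force: 0.0
```

Run:
```python
from h import *
plan([.5735,-.1298,.20]); T=grab_frame("top"); ct=calibration("top")
for p,X,a,n,s in stems(T,ct,(268,150,340,240),215,8,200): print(p.round(1),X.round(4),round(a,1))
c=calibration("wrist"); I=grab_frame("wrist"); np.savez("pics/w9.npz",I=I,**c)
for lx in(-.062,0,.04,.08): print(lx,proj(c,lane(TS,lx,.178)).round())
p=proj(c,lane(TS,-.02,.137)).round().astype(int)
cv2.imwrite("pics/w9.png",cv2.resize(I[max(0,p[1]-130):p[1]+90,max(0,p[0]-150):p[0]+110],None,fx=2.4,fy=2.4,interpolation=cv2.INTER_CUBIC))
```

```text
x 0.502 y 1.548 z 1.076  wz 0.000 | yaw now -0.087 t 38.3 tcp [0.5187 0.1081 0.3614] w 0.50 g 0 F [ 0.1 -0.2 -0. ]
[294.8 169.9] [ 0.5735 -0.13    0.174 ] 45.4
[323.2 172.9] [ 0.5674 -0.1949  0.174 ] 45.7
-0.062 [258. 222.]
0 [258. 172.]
0.04 [258. 137.]
0.08 [258.  99.]
```

View pics/w9.png

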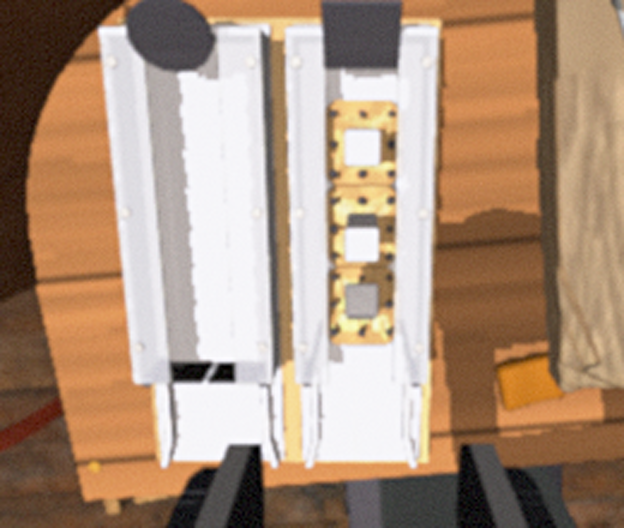

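The crop shows three square stands in a row in the right chamber (bases rows 100–183, 185–262, 265–342), but the square doors still look swung open (leaves at (318,345), (402,345)), so the third may need to go further in. Measure.

Run:
```python
from h import *
z=np.load("pics/w9.npz"); c={k:z[k] for k in("camera_matrix","R","t")}
p=proj(c,lane(TS,-.02,.137)).round().astype(int); o=np.array([max(0,p[0]-150),max(0,p[1]-130)])
def L(T,px,h):
    d=onz(c,np.array(px)/2.4+o,h)[:2]-T; return (d@U-.062).round(4),(d@N).round(4)
for n,px,h in(("base1 front",(363,101),.118),("gap12",(363,184),.118),("base3 rear",(361,343),.118),("cover front",(375,383),.137),("stem1",(362,146),.178),("stem2",(362,243),.178),("stem3",(361,300),.178),("plaque low edge",(362,68),.14),("leafL tip",(327,320),.132),("leafL root",(308,380),.132),("leafR tip",(395,325),.132)): print(n,L(TS,px,h))
for n,px in(("R door top",(204,381)),): print(n,L(TR,px,.132))
```

```text
base1 front (np.float64(0.0885), np.float64(-0.0015))
gap12 (np.float64(0.0461), np.float64(-0.0015))
base3 rear (np.float64(-0.0438), np.float64(-0.0003))
cover front (np.float64(-0.0613), np.float64(-0.0081))
stem1 (np.float64(0.0679), np.float64(-0.0008))
stem2 (np.float64(0.0241), np.float64(-0.0008))
stem3 (np.float64(-0.0034), np.float64(-0.0003))
plaque low edge (np.float64(0.1033), np.float64(-0.0009))
leafL tip (np.float64(-0.0261), np.float64(0.0184))
leafL root (np.float64(-0.0613), np.float64(0.0297))
leafR tip (np.float64(-0.029), np.float64(-0.0191))
R door top (np.float64(-0.0619), np.float64(-0.0002))
```

Run:
```python
from h import *
z=np.load("pics/w9.npz"); c={k:z[k] for k in("camera_matrix","R","t")}; I=z["I"]
S=grab_frame("scene"); cs=calibration("scene")
q=proj(c,lane(TS,0.0,.13)).astype(int); A=cv2.resize(I[q[1]-75:q[1]+65,q[0]-42:q[0]+42],(360,600),interpolation=cv2.INTER_CUBIC)
q=proj(cs,lane(TS,0.0,.13)).astype(int); B=cv2.resize(S[q[1]-55:q[1]+55,q[0]-40:q[0]+40],(436,600),interpolation=cv2.INTER_CUBIC)
cv2.imwrite("pics/w10.png",np.hstack([A,B]))
```

```text
(no output)
```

View pics/w10.png

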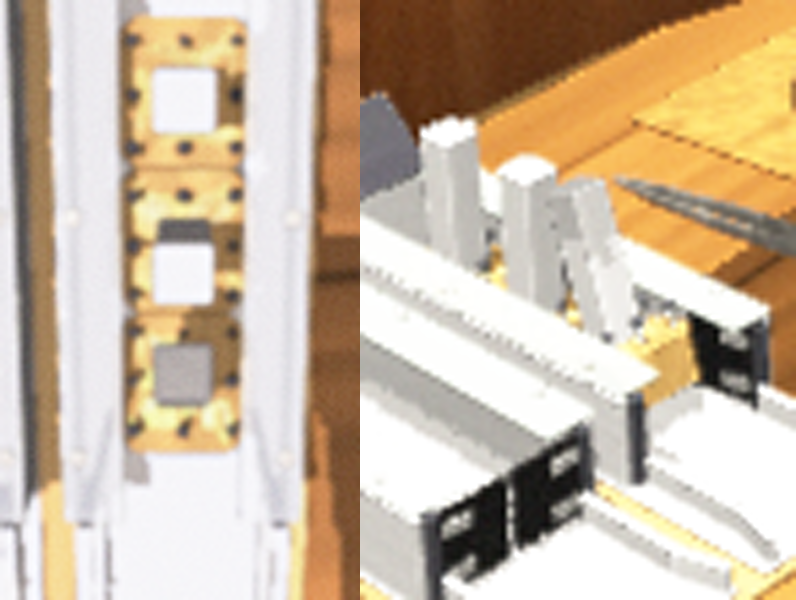

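The crops confirm it: the third square stand leans forward (~0.25 rad) with the square doors open against it; its base lagged while I pushed at the stem. I'll regrip its stem, pitch it upright with the tool, set it down, and then push the base from behind with the closed fingers through the slot.

Run:
```python
from h import *
plan(lane(TS,-.009,.150),-.086); print(manip.state()["joint_pos"].round(2))
```

```text
x -0.082 y 0.002 z 1.414  wz -0.002 | yaw now -0.087 t 38.5 tcp [0.5195 0.1082 0.3622] w 0.50 g 0 F [0.8 0.4 0.4]
[ 0.07 -0.22  1.66 -0.    1.7   1.72]
```

>>> {"name": "send_rows", "arguments": {
  "rows": [
    {"x":-0.04,"y":0.002,"z":0.1,"wx":0,"wy":0,"wz":0,"hand":-0.3},
    {"x":-0.042,"y":0,"z":0.16,"wx":0,"wy":0,"wz":0,"hand":-0.3},
    {"x":0,"y":0,"z":0.16,"wx":0,"wy":0,"wz":0,"hand":-0.3},
    {"x":0,"y":0,"z":0.16,"wx":0,"wy":0,"wz":0,"hand":-0.3},
    {"x":0,"y":0,"z":0.16,"wx":0,"wy":0,"wz":0,"hand":-0.3},
    {"x":0,"y":0,"z":0.16,"wx":0,"wy":0,"wz":0,"hand":-0.3},
    {"x":0,"y":0,"z":0.14,"wx":0,"wy":0,"wz":0,"hand":-0.3},
    {"x":0,"y":0,"z":0.1,"wx":0,"wy":0,"wz":0,"hand":-0.3},
    {"x":0,"y":0,"z":0,"wx":0,"wy":0,"wz":0,"hand":-0.3},
    {"x":0,"y":0,"z":0,"wx":0,"wy":0,"wz":0,"hand":-0.3}
  ]
}}

```text
time: 39.28
tool_pos: [0.5052, 0.1088, 0.1863]
tool_rot: [0.0, 0.999, -0.044, -0.002]
contact_force: [1.0, -0.2, 0.6]
gripper_width: 0.35
grasp_force: 0.0
```

Run:
```python
from h import *
where(TS); plan(lane(TS,-.009,.150),-.086); print(manip.state()["ft_torque"].round(2))
```

```text
lane x -0.0110 y -0.0003
x 0.014 y -0.002 z 0.242  wz -0.002 | yaw now -0.087 t 39.3 tcp [0.5052 0.1088 0.1863] w 0.35 g 0 F [ 1.  -0.2  0.6]
[0.02 0.02 0.06]
```

>>> {"name": "send_rows", "arguments": {
  "rows": [
    {"x":0.01,"y":0,"z":0.05,"wx":0,"wy":0,"wz":0,"hand":-0.3},
    {"x":0,"y":0,"z":0.06,"wx":0,"wy":0,"wz":0,"hand":-0.3},
    {"x":0,"y":0,"z":0.06,"wx":0,"wy":0,"wz":0,"hand":-0.3},
    {"x":0,"y":0,"z":0.06,"wx":0,"wy":0,"wz":0,"hand":-0.3},
    {"x":0,"y":0,"z":0,"wx":0,"wy":0,"wz":0,"hand":-0.3},
    {"x":0,"y":0,"z":0,"wx":0,"wy":0,"wz":0,"hand":-1},
    {"x":0,"y":0,"z":0,"wx":0,"wy":0,"wz":0,"hand":-1},
    {"x":0,"y":0,"z":0,"wx":0,"wy":0,"wz":0,"hand":-1},
    {"x":0,"y":0,"z":0,"wx":0,"wy":0,"wz":0,"hand":-1},
    {"x":0,"y":0,"z":0,"wx":0,"wy":0,"wz":0,"hand":-1}
  ]
}}

```text
time: 40.12
tool_pos: [0.5076, 0.1088, 0.1532]
tool_rot: [0.0, 0.999, -0.044, -0.001]
contact_force: [-1.4, 0.1, -3.1]
gripper_width: 0.177
grasp_force: 59.7
```

>>> {"name": "send_rows", "arguments": {
  "rows": [
    {"x":0,"y":0,"z":0,"wx":0,"wy":0.05,"wz":0,"hand":-1},
    {"x":0,"y":0,"z":0,"wx":0,"wy":0.05,"wz":0,"hand":-1},
    {"x":0,"y":0,"z":0,"wx":0,"wy":0.05,"wz":0,"hand":-1},
    {"x":0,"y":0,"z":0,"wx":0,"wy":0.05,"wz":0,"hand":-1},
    {"x":0,"y":0,"z":0,"wx":0,"wy":0.05,"wz":0,"hand":-1},
    {"x":0,"y":0,"z":0,"wx":0,"wy":0.05,"wz":0,"hand":-1},
    {"x":0,"y":0,"z":0,"wx":0,"wy":0,"wz":0,"hand":-1},
    {"x":0,"y":0,"z":0,"wx":0,"wy":0,"wz":0,"hand":-1},
    {"x":0,"y":0,"z":0,"wx":0,"wy":0,"wz":0,"hand":-1},
    {"x":0,"y":0,"z":0,"wx":0,"wy":0,"wz":0,"hand":-1}
  ]
}}

```text
time: 40.95
tool_pos: [0.508, 0.1088, 0.1537]
tool_rot: [0.005, 0.992, -0.043, 0.117]
contact_force: [-2.3, -0.1, -2.1]
gripper_width: 0.171
grasp_force: 60.1
```

Run:
```python
from h import *
where(TS); plan(lane(TS,-.009,.150),-.086); print(manip.state()["ft_torque"].round(2))
S=grab_frame("scene"); np.save("pics/s11.npy",S)
```

```text
lane x -0.0082 y -0.0001
x -0.005 y -0.001 z 0.025  wz -0.002 | yaw now -0.088 t 41.0 tcp [0.508  0.1088 0.1537] w 0.17 g 60 F [-2.3 -0.1 -2.1]
[ 0.1   0.67 -0.01]
```

>>> {"name": "send_rows", "arguments": {
  "rows": [
    {"x":-0.002,"y":0,"z":0.007,"wx":0,"wy":0.02,"wz":0,"hand":-1},
    {"x":-0.002,"y":0,"z":0.007,"wx":0,"wy":0.02,"wz":0,"hand":-1},
    {"x":-0.002,"y":0,"z":0.007,"wx":0,"wy":0.01,"wz":0,"hand":-1},
    {"x":0,"y":0,"z":0,"wx":0,"wy":0,"wz":0,"hand":-1},
    {"x":0,"y":0,"z":0,"wx":0,"wy":0,"wz":0,"hand":-1},
    {"x":0,"y":0,"z":0,"wx":0,"wy":0,"wz":0,"hand":-1},
    {"x":0,"y":0,"z":0,"wx":0,"wy":0,"wz":0,"hand":-1},
    {"x":0,"y":0,"z":0,"wx":0,"wy":0,"wz":0,"hand":-1},
    {"x":0,"y":0,"z":0,"wx":0,"wy":0,"wz":0,"hand":-1},
    {"x":0,"y":0,"z":0,"wx":0,"wy":0,"wz":0,"hand":-1}
  ]
}}

```text
time: 41.83
tool_pos: [0.5079, 0.1088, 0.1502]
tool_rot: [0.006, 0.99, -0.043, 0.137]
contact_force: [-2.0, 0.9, -1.8]
gripper_width: 0.175
grasp_force: 60.3
```

Run:
```python
from h import *
where(TS); plan(lane(TS,-.009,.150),-.086); print(manip.state()["ft_torque"].round(2))
```

```text
lane x -0.0084 y -0.0001
x -0.004 y -0.000 z 0.001  wz -0.002 | yaw now -0.087 t 41.8 tcp [0.5079 0.1088 0.1502] w 0.17 g 60 F [-2.   0.9 -1.8]
[0.19 0.65 0.03]
```

>>> {"name": "send_rows", "arguments": {
  "rows": [
    {"x":-0.002,"y":0,"z":0.007,"wx":0,"wy":0,"wz":0,"hand":-1},
    {"x":-0.002,"y":0,"z":0.007,"wx":0,"wy":0,"wz":0,"hand":-1},
    {"x":-0.001,"y":0,"z":0.004,"wx":0,"wy":0,"wz":0,"hand":-1},
    {"x":0,"y":0,"z":0,"wx":0,"wy":0,"wz":0,"hand":-1},
    {"x":0,"y":0,"z":0,"wx":0,"wy":0,"wz":0,"hand":-1},
    {"x":0,"y":0,"z":0,"wx":0,"wy":0,"wz":0,"hand":-1},
    {"x":0,"y":0,"z":0,"wx":0,"wy":0,"wz":0,"hand":-1},
    {"x":0,"y":0,"z":0,"wx":0,"wy":0,"wz":0,"hand":-1},
    {"x":0,"y":0,"z":0,"wx":0,"wy":0,"wz":0,"hand":-1},
    {"x":0,"y":0,"z":0,"wx":0,"wy":0,"wz":0,"hand":-1}
  ]
}}

```text
time: 42.67
tool_pos: [0.5082, 0.1089, 0.1496]
tool_rot: [0.006, 0.99, -0.043, 0.137]
contact_force: [-9.5, -0.1, 8.4]
gripper_width: 0.171
grasp_force: 62.0
```

Run:
```python
from h import *
where(TS); print(manip.state()["ft_torque"].round(2),manip.state()["contact_force"])
```

```text
lane x -0.0081 y -0.0000
[-0.04  1.57 -0.1 ] [-9.51545251 -0.12924548  8.37621233]
```

>>> {"name": "send_rows", "arguments": {
  "rows": [
    {"x":0,"y":0,"z":-0.008,"wx":0,"wy":0,"wz":0,"hand":-1},
    {"x":0,"y":0,"z":0,"wx":0,"wy":0,"wz":0,"hand":-0.3},
    {"x":0,"y":0,"z":0,"wx":0,"wy":0,"wz":0,"hand":-0.3},
    {"x":0,"y":0,"z":0,"wx":0,"wy":0,"wz":0,"hand":-0.3},
    {"x":0,"y":0,"z":0,"wx":0,"wy":0,"wz":0,"hand":-0.3},
    {"x":0,"y":0,"z":0,"wx":0,"wy":0,"wz":0,"hand":-0.3},
    {"x":0,"y":0,"z":-0.05,"wx":0,"wy":0,"wz":0,"hand":-0.3},
    {"x":0,"y":0,"z":-0.1,"wx":0,"wy":0,"wz":0,"hand":-0.3},
    {"x":0,"y":0,"z":-0.1,"wx":0,"wy":0,"wz":0,"hand":-0.3},
    {"x":0,"y":0,"z":-0.1,"wx":0,"wy":0,"wz":0,"hand":-0.3}
  ]
}}

```text
time: 43.5
tool_pos: [0.4931, 0.11, 0.2001]
tool_rot: [0.006, 0.99, -0.043, 0.137]
contact_force: [0.1, -0.3, -0.5]
gripper_width: 0.35
grasp_force: 0.0
```

>>> {"name": "send_rows", "arguments": {
  "rows": [
    {"x":0.05,"y":0,"z":-0.12,"wx":0,"wy":-0.05,"wz":0,"hand":-1},
    {"x":0.05,"y":0,"z":-0.12,"wx":0,"wy":-0.05,"wz":0,"hand":-1},
    {"x":0.05,"y":0,"z":-0.12,"wx":0,"wy":-0.05,"wz":0,"hand":-1},
    {"x":0.05,"y":0,"z":-0.12,"wx":0,"wy":-0.05,"wz":0,"hand":-1},
    {"x":0.05,"y":0,"z":-0.12,"wx":0,"wy":-0.05,"wz":0,"hand":-1},
    {"x":0.05,"y":0,"z":-0.12,"wx":0,"wy":-0.05,"wz":0,"hand":-1},
    {"x":0.05,"y":0,"z":-0.12,"wx":0,"wy":-0.05,"wz":0,"hand":-1},
    {"x":0.05,"y":0,"z":-0.12,"wx":0,"wy":0,"wz":0,"hand":-1},
    {"x":0,"y":0,"z":0,"wx":0,"wy":0,"wz":0,"hand":-1},
    {"x":0,"y":0,"z":0,"wx":0,"wy":0,"wz":0,"hand":-1}
  ]
}}

```text
time: 44.33
tool_pos: [0.5333, 0.1066, 0.3506]
tool_rot: [-0.0, 0.999, -0.044, 0.001]
contact_force: [-0.7, -0.8, 0.3]
gripper_width: 0.003
grasp_force: 0.0
```

```bash
cat >> h.py <<'E'
def strip(I,c,T,y0=0,z=.132,lo=-.07,hi=.11):
    "brightness and saturation along the lane's line y=y0 at height z, every 4 mm"
    h=cv2.cvtColor(I,cv2.COLOR_BGR2HSV); o=[]
    for lx in np.arange(lo,hi,.004):
        a=T+U*(lx+.062)+N*y0; q=proj(c,[*a,z]).round().astype(int); o.append("%d:%d/%d"%(round(lx*1000),h[q[1],q[0],2],h[q[1],q[0],1]))
    print(" ".join(o))
E
python3 - <<'E'
from h import *
plan(lane(TS,-.009,.150),-.086); print(manip.state()["tool_rot"])
c=calibration("wrist"); I=grab_frame("wrist"); np.savez("pics/w12.npz",I=I,**c); np.save("pics/s12.npy",grab_frame("scene"))
for y in(.012,-.012): strip(I,c,TS,y,.118)
strip(I,c,TS,0,.178); strip(I,c,TS,.012,.132,-.08,-.03); strip(I,c,TR,.012,.132,-.08,-.03)
E
```

```text
x -0.174 y -0.001 z 1.338  wz -0.002 | yaw now -0.088 t 44.3 tcp [0.5333 0.1066 0.3506] w 0.00 g 0 F [-0.7 -0.8  0.3]
[-1.21858179e-04  9.99042329e-01 -4.37392755e-02  1.13368537e-03]
-70:255/3 -66:39/13 -62:28/64 -58:21/61 -54:86/12 -50:208/10 -46:206/9 -42:198/15 -38:191/20 -34:196/16 -30:242/122 -26:224/132 -22:250/54 -18:251/57 -14:229/97 -10:231/100 -6:249/76 -2:247/73 2:186/85 6:242/99 10:224/120 14:247/112 18:176/122 22:245/85 26:248/68 30:246/86 34:173/112 38:248/86 42:245/95 46:233/119 50:223/125 54:245/112 58:243/115 62:153/125 66:240/99 70:248/72 74:244/116 78:182/133 82:244/105 86:243/104 90:246/83 94:233/116 98:244/119 102:187/14 106:79/23
-70:255/2 -66:43/18 -62:23/22 -58:6/255 -54:119/11 -50:252/2 -46:250/3 -42:251/3 -38:251/3 -34:252/5 -30:242/116 -26:248/86 -22:243/95 -18:160/128 -14:145/127 -10:163/128 -6:159/125 -2:160/121 2:156/131 6:162/127 10:148/126 14:158/129 18:151/132 22:230/88 26:161/114 30:153/128 34:153/125 38:152/133 42:247/77 46:246/64 50:245/98 54:243/113 58:242/117 62:247/85 66:248/80 70:156/124 74:154/132 78:154/119 82:148/126 86:248/67 90:247/59 94:246/96 98:239/125 102:221/3 106:81/22
-70:13/157 -66:15/68 -62:24/106 -58:52/15 -54:255/3 -50:251/3 -46:251/3 -42:226/11 -38:225/12 -34:227/12 -30:201/11 -26:251/3 -22:251/3 -18:247/3 -14:250/2 -10:250/3 -6:251/2 -2:192/11 2:105/12 6:112/16 10:107/12 14:252/68 18:128/94 22:252/110 26:245/17 30:250/2 34:251/4 38:251/3 42:153/12 46:108/24 50:203/84 54:155/71 58:235/122 62:231/124 66:140/73 70:240/9 74:251/2 78:251/3 82:251/3 86:170/44 90:249/72 94:209/117 98:245/85 102:146/16 106:79/19
-80:96/5 -76:253/2 -72:251/4 -68:250/2 -64:255/3 -60:39/13 -56:28/64 -52:21/61 -48:159/16 -44:197/17 -40:193/15 -36:190/16 -32:195/14
-80:250/2 -76:251/4 -72:250/3 -68:251/2 -64:255/3 -60:46/39 -56:15/102 -52:19/81 -48:158/10 -44:188/16 -40:186/12 -36:186/12 -32:188/19
```

Both square doors now read as closed and the three bases span lane x −32 to +100 mm, upright. Check leaf closure finely.

Run:
```python
from h import *
z=np.load("pics/w12.npz"); c={k:z[k] for k in("camera_matrix","R","t")}; I=z["I"]; g=cv2.GaussianBlur(I.max(2),(3,3),0)
for n,T in(("S",TS),("R",TR)):
    for y in(-.015,-.010,-.005,.005,.010,.015):
        xs=np.arange(-.08,-.03,.0005); P=np.float32([proj(c,[*(T+U*(x+.062)+N*y),.132]) for x in xs])
        v=cv2.remap(g,P[:,0].reshape(1,-1).copy(),P[:,1].reshape(1,-1).copy(),cv2.INTER_LINEAR)[0]; d=xs[v<120]
        print(n,y,(d.min()*1000,d.max()*1000) if len(d) else None)
```

```text
S -0.015 (np.float64(-61.499999999999986), np.float64(-49.49999999999997))
S -0.01 (np.float64(-61.499999999999986), np.float64(-49.49999999999997))
S -0.005 (np.float64(-61.499999999999986), np.float64(-48.99999999999997))
S 0.005 (np.float64(-61.499999999999986), np.float64(-49.49999999999997))
S 0.01 (np.float64(-61.499999999999986), np.float64(-48.99999999999997))
S 0.015 (np.float64(-61.499999999999986), np.float64(-48.49999999999997))
R -0.015 (np.float64(-61.499999999999986), np.float64(-49.49999999999997))
R -0.01 (np.float64(-61.499999999999986), np.float64(-49.49999999999997))
R -0.005 (np.float64(-61.499999999999986), np.float64(-49.99999999999997))
R 0.005 (np.float64(-61.499999999999986), np.float64(-48.49999999999997))
R 0.01 (np.float64(-61.499999999999986), np.float64(-48.49999999999997))
R 0.015 (np.float64(-61.499999999999986), np.float64(-48.49999999999997))
```

All four doors are closed and the square lane is complete. Now the round stands.

>>> {"name": "send_rows", "arguments": {
  "rows": [
    {"x":0.04,"y":0.155,"z":0,"wx":0,"wy":0,"wz":0,"hand":-0.1},
    {"x":0.04,"y":0.155,"z":0,"wx":0,"wy":0,"wz":0,"hand":-0.1},
    {"x":0.04,"y":0.155,"z":0,"wx":0,"wy":0,"wz":0,"hand":-0.1},
    {"x":0.04,"y":0.155,"z":0,"wx":0,"wy":0,"wz":0,"hand":-0.1},
    {"x":0.04,"y":0.155,"z":0,"wx":0,"wy":0,"wz":0,"hand":-0.1},
    {"x":0.04,"y":0.155,"z":0,"wx":0,"wy":0,"wz":0,"hand":-0.1},
    {"x":0.04,"y":0.155,"z":0,"wx":0,"wy":0,"wz":0,"hand":-0.1},
    {"x":0.04,"y":0.155,"z":0,"wx":0,"wy":0,"wz":0,"hand":-0.1},
    {"x":0.04,"y":0.155,"z":0,"wx":0,"wy":0,"wz":0,"hand":-0.1},
    {"x":0.04,"y":0.155,"z":0,"wx":0,"wy":0,"wz":0,"hand":-0.1}
  ]
}}

```text
time: 45.27
tool_pos: [0.5712, -0.1308, 0.3476]
tool_rot: [-0.0, 0.999, -0.044, -0.001]
contact_force: [-0.5, 0.3, 0.4]
gripper_width: 0.453
grasp_force: 0.0
```

>>> {"name": "send_rows", "arguments": {
  "rows": [
    {"x":0,"y":0,"z":0.12,"wx":0,"wy":0,"wz":0,"hand":-0.1},
    {"x":0,"y":0,"z":0.12,"wx":0,"wy":0,"wz":0,"hand":-0.1},
    {"x":0,"y":0,"z":0.12,"wx":0,"wy":0,"wz":0,"hand":-0.1},
    {"x":0,"y":0,"z":0.12,"wx":0,"wy":0,"wz":0,"hand":-0.1},
    {"x":0,"y":0,"z":0.12,"wx":0,"wy":0,"wz":0,"hand":-0.1},
    {"x":0,"y":0,"z":0.12,"wx":0,"wy":0,"wz":0,"hand":-0.1},
    {"x":0,"y":0,"z":0.12,"wx":0,"wy":0,"wz":0,"hand":-0.1},
    {"x":0,"y":0,"z":0.12,"wx":0,"wy":0,"wz":0,"hand":-0.1},
    {"x":0,"y":0,"z":0,"wx":0,"wy":0,"wz":0,"hand":-0.1},
    {"x":0,"y":0,"z":0,"wx":0,"wy":0,"wz":0,"hand":-0.1}
  ]
}}

```text
time: 46.1
tool_pos: [0.5705, -0.1294, 0.2031]
tool_rot: [-0.001, 0.999, -0.044, -0.002]
contact_force: [-0.7, -0.3, 1.6]
gripper_width: 0.451
grasp_force: 0.0
```

Run:
```python
from h import *
I=look([.5735,-.130,.141],-.086)
T=grab_frame("top")
for p,X,a,n,s in stems(T,calibration("top"),(268,150,340,240),215,8,200): print(p.round(1),X.round(4),round(a,1))
```

```text
proj 258 220 stem [256.2 220.3] [243 208  28  26 544] [ 0.5734 -0.1289  0.174 ]
x 0.013 y -0.000 z 0.427  wz -0.002 | yaw now -0.087 t 46.1 tcp [ 0.5716 -0.1299  0.205 ] w 0.45 g 0 F [-0.2  0.3  1. ]
```

>>> {"name": "send_rows", "arguments": {
  "rows": [
    {"x":0.01,"y":0,"z":0.06,"wx":0,"wy":0,"wz":0,"hand":-0.1},
    {"x":0,"y":0,"z":0.07,"wx":0,"wy":0,"wz":0,"hand":-0.1},
    {"x":0,"y":0,"z":0.07,"wx":0,"wy":0,"wz":0,"hand":-0.1},
    {"x":0,"y":0,"z":0.07,"wx":0,"wy":0,"wz":0,"hand":-0.1},
    {"x":0,"y":0,"z":0.07,"wx":0,"wy":0,"wz":0,"hand":-0.1},
    {"x":0,"y":0,"z":0.06,"wx":0,"wy":0,"wz":0,"hand":-0.1},
    {"x":0,"y":0,"z":0.03,"wx":0,"wy":0,"wz":0,"hand":-0.1},
    {"x":0,"y":0,"z":0,"wx":0,"wy":0,"wz":0,"hand":-0.1},
    {"x":0,"y":0,"z":0,"wx":0,"wy":0,"wz":0,"hand":-1},
    {"x":0,"y":0,"z":0,"wx":0,"wy":0,"wz":0,"hand":-1}
  ]
}}

```text
time: 47.03
tool_pos: [0.5742, -0.1305, 0.1416]
tool_rot: [0.0, 0.999, -0.044, 0.001]
contact_force: [0.7, 2.0, 0.3]
gripper_width: 0.192
grasp_force: 58.5
```

>>> {"name": "send_rows", "arguments": {
  "rows": [
    {"x":0,"y":0,"z":0,"wx":0,"wy":0,"wz":0,"hand":-1},
    {"x":0,"y":0,"z":0,"wx":0,"wy":0,"wz":0,"hand":-1},
    {"x":0,"y":0,"z":0,"wx":0,"wy":0,"wz":0,"hand":-1},
    {"x":0,"y":0,"z":0,"wx":0,"wy":0,"wz":0,"hand":-1},
    {"x":0,"y":0,"z":0,"wx":0,"wy":0,"wz":0,"hand":-1},
    {"x":0,"y":0,"z":0,"wx":0,"wy":0,"wz":0,"hand":-1},
    {"x":0,"y":0,"z":0,"wx":0,"wy":0,"wz":0,"hand":-1},
    {"x":0,"y":0,"z":0,"wx":0,"wy":0,"wz":0,"hand":-1},
    {"x":0,"y":0,"z":0,"wx":0,"wy":0,"wz":0,"hand":-1},
    {"x":0,"y":0,"z":0,"wx":0,"wy":0,"wz":0,"hand":-1}
  ]
}}

```text
time: 47.87
tool_pos: [0.5739, -0.1304, 0.1412]
tool_rot: [0.0, 0.999, -0.044, 0.0]
contact_force: [0.3, 0.9, 0.8]
gripper_width: 0.193
grasp_force: 58.4
```

>>> {"name": "send_rows", "arguments": {
  "rows": [
    {"x":0,"y":0,"z":-0.05,"wx":0,"wy":0,"wz":0,"hand":-1},
    {"x":0,"y":0,"z":-0.15,"wx":0,"wy":0,"wz":0,"hand":-1},
    {"x":0,"y":0,"z":-0.15,"wx":0,"wy":0,"wz":0,"hand":-1},
    {"x":0,"y":0,"z":-0.15,"wx":0,"wy":0,"wz":0,"hand":-1},
    {"x":0,"y":0,"z":-0.15,"wx":0,"wy":0,"wz":0,"hand":-1},
    {"x":0,"y":0,"z":-0.15,"wx":0,"wy":0,"wz":0,"hand":-1},
    {"x":0,"y":0,"z":-0.15,"wx":0,"wy":0,"wz":0,"hand":-1},
    {"x":0,"y":0,"z":-0.15,"wx":0,"wy":0,"wz":0,"hand":-1},
    {"x":0,"y":0,"z":-0.15,"wx":0,"wy":0,"wz":0,"hand":-1},
    {"x":0,"y":0,"z":-0.15,"wx":0,"wy":0,"wz":0,"hand":-1}
  ]
}}

```text
time: 48.7
tool_pos: [0.5735, -0.1302, 0.3522]
tool_rot: [-0.0, 0.999, -0.044, -0.0]
contact_force: [0.3, -0.5, -0.8]
gripper_width: 0.192
grasp_force: 58.5
```

Run:
```python
from h import *
plan(lane(TR,-.096,.20),-.086)
```

```text
x -1.156 y -2.142 z 1.014  wz -0.002 | yaw now -0.087 t 48.7 tcp [ 0.5735 -0.1302  0.3522] w 0.19 g 59 F [ 0.3 -0.5 -0.8]
```

>>> {"name": "send_rows", "arguments": {
  "rows": [
    {"x":-0.077,"y":-0.143,"z":0,"wx":0,"wy":0,"wz":0,"hand":-1},
    {"x":-0.077,"y":-0.143,"z":0,"wx":0,"wy":0,"wz":0,"hand":-1},
    {"x":-0.077,"y":-0.143,"z":0,"wx":0,"wy":0,"wz":0,"hand":-1},
    {"x":-0.077,"y":-0.143,"z":0,"wx":0,"wy":0,"wz":0,"hand":-1},
    {"x":-0.077,"y":-0.143,"z":0,"wx":0,"wy":0,"wz":0,"hand":-1},
    {"x":-0.077,"y":-0.143,"z":0,"wx":0,"wy":0,"wz":0,"hand":-1},
    {"x":-0.077,"y":-0.143,"z":0,"wx":0,"wy":0,"wz":0,"hand":-1},
    {"x":-0.077,"y":-0.143,"z":0,"wx":0,"wy":0,"wz":0,"hand":-1},
    {"x":-0.077,"y":-0.143,"z":0,"wx":0,"wy":0,"wz":0,"hand":-1},
    {"x":-0.077,"y":-0.143,"z":0,"wx":0,"wy":0,"wz":0,"hand":-1}
  ]
}}

```text
time: 49.53
tool_pos: [0.4766, 0.0944, 0.3511]
tool_rot: [-0.0, 0.999, -0.044, -0.0]
contact_force: [0.3, 0.1, -1.4]
gripper_width: 0.196
grasp_force: 58.7
```

>>> {"name": "send_rows", "arguments": {
  "rows": [
    {"x":-0.077,"y":-0.143,"z":0,"wx":0,"wy":0,"wz":0,"hand":-1},
    {"x":-0.077,"y":-0.143,"z":0,"wx":0,"wy":0,"wz":0,"hand":-1},
    {"x":-0.077,"y":-0.143,"z":0,"wx":0,"wy":0,"wz":0,"hand":-1},
    {"x":-0.077,"y":-0.143,"z":0,"wx":0,"wy":0,"wz":0,"hand":-1},
    {"x":-0.077,"y":-0.143,"z":0,"wx":0,"wy":0,"wz":0,"hand":-1},
    {"x":0,"y":0,"z":0.12,"wx":0,"wy":0,"wz":0,"hand":-1},
    {"x":0,"y":0,"z":0.15,"wx":0,"wy":0,"wz":0,"hand":-1},
    {"x":0,"y":0,"z":0.15,"wx":0,"wy":0,"wz":0,"hand":-1},
    {"x":0,"y":0,"z":0.15,"wx":0,"wy":0,"wz":0,"hand":-1},
    {"x":0,"y":0,"z":0.15,"wx":0,"wy":0,"wz":0,"hand":-1}
  ]
}}

```text
time: 50.37
tool_pos: [0.4289, 0.2053, 0.2421]
tool_rot: [-0.0, 0.999, -0.044, 0.0]
contact_force: [-0.6, -0.6, -1.4]
gripper_width: 0.19
grasp_force: 58.8
```

>>> {"name": "send_rows", "arguments": {
  "rows": [
    {"x":0,"y":0,"z":0.12,"wx":0,"wy":0,"wz":0,"hand":-1},
    {"x":0,"y":0,"z":0.1,"wx":0,"wy":0,"wz":0,"hand":-1},
    {"x":0,"y":0,"z":0.06,"wx":0,"wy":0,"wz":0,"hand":-1},
    {"x":0,"y":0,"z":0,"wx":0,"wy":0,"wz":0,"hand":-1},
    {"x":0,"y":0,"z":0,"wx":0,"wy":0,"wz":0,"hand":-1},
    {"x":0,"y":0,"z":0,"wx":0,"wy":0,"wz":0,"hand":-1},
    {"x":0,"y":0,"z":0,"wx":0,"wy":0,"wz":0,"hand":-1},
    {"x":0,"y":0,"z":0,"wx":0,"wy":0,"wz":0,"hand":-1},
    {"x":0,"y":0,"z":0,"wx":0,"wy":0,"wz":0,"hand":-1},
    {"x":0,"y":0,"z":0,"wx":0,"wy":0,"wz":0,"hand":-1}
  ]
}}

```text
time: 51.2
tool_pos: [0.4295, 0.2053, 0.2015]
tool_rot: [-0.0, 0.999, -0.044, 0.0]
contact_force: [0.7, -0.6, -0.3]
gripper_width: 0.197
grasp_force: 58.8
```

Run:
```python
from h import *
where(TR);plan(lane(TR,-.096,.147),-.086)
c=calibration("wrist"); I=grab_frame("wrist"); g=cv2.GaussianBlur(I.max(2),(3,3),0)
# apron guide walls & cover slot around the round lane: dark positions across the lane
for lx,z in((-.064,.132),(-.070,.112),(-.076,.112)):
    ys=np.arange(-.05,.05,.0025); P=np.float32([proj(c,[*(TR+U*(lx+.062)+N*y),z]) for y in ys])
    v=cv2.remap(g,P[:,0].reshape(1,-1).copy(),P[:,1].reshape(1,-1).copy(),cv2.INTER_LINEAR)[0]; print(lx," ".join("%.0f:%d"%(y*1000,b) for y,b in zip(ys,v)))
for lx in(-.058,-.055):
    ys=np.arange(-.03,.03,.001); P=np.float32([proj(c,[*(TR+U*(lx+.062)+N*y),.132]) for y in ys])
    v=cv2.remap(g,P[:,0].reshape(1,-1).copy(),P[:,1].reshape(1,-1).copy(),cv2.INTER_LINEAR)[0]; d=ys[v<100]; print("slot",d.min(),d.max())
```

```text
lane x -0.0949 y 0.0007
x -0.007 y 0.005 z 0.363  wz -0.002 | yaw now -0.087 t 51.2 tcp [0.4295 0.2053 0.2015] w 0.20 g 59 F [ 0.7 -0.6 -0.3]
-0.064 -50:166 -48:176 -45:162 -42:154 -40:157 -37:156 -35:109 -32:96 -30:151 -27:163 -25:116 -22:164 -20:205 -17:235 -15:242 -12:242 -10:242 -7:243 -5:243 -2:243 0:245 3:242 5:242 8:242 10:242 13:242 15:242 18:240 20:238 23:171 25:170 28:238 30:205 33:140 35:194 38:196 40:204 43:204 45:204 48:206
-0.07 -50:173 -48:146 -45:157 -42:158 -40:155 -37:148 -35:170 -32:167 -30:173 -27:125 -25:175 -22:178 -20:192 -17:239 -15:244 -12:239 -10:238 -7:238 -5:243 -2:245 0:244 3:243 5:244 8:244 10:244 13:245 15:244 18:244 20:244 23:242 25:172 28:184 30:242 33:242 35:236 38:230 40:195 43:194 45:196 48:197
-0.076 -50:170 -48:145 -45:158 -42:158 -40:156 -37:153 -35:178 -32:163 -30:172 -27:132 -25:175 -22:176 -20:176 -17:173 -15:182 -12:176 -10:171 -7:176 -5:175 -2:174 0:174 3:200 5:213 8:244 10:244 13:244 15:244 18:244 20:243 23:243 25:209 28:183 30:240 33:239 35:242 38:231 40:205 43:191 45:190 48:191
slot -0.017999999999999988 0.017000000000000043
slot -0.016999999999999987 0.017000000000000043
```

>>> {"name": "send_rows", "arguments": {
  "rows": [
    {"x":-0.003,"y":0.004,"z":0,"wx":0,"wy":0,"wz":0,"hand":-1},
    {"x":0,"y":0,"z":0.06,"wx":0,"wy":0,"wz":0,"hand":-1},
    {"x":0,"y":0,"z":0.06,"wx":0,"wy":0,"wz":0,"hand":-1},
    {"x":0,"y":0,"z":0.06,"wx":0,"wy":0,"wz":0,"hand":-1},
    {"x":0,"y":0,"z":0.06,"wx":0,"wy":0,"wz":0,"hand":-1},
    {"x":0,"y":0,"z":0.06,"wx":0,"wy":0,"wz":0,"hand":-1},
    {"x":0,"y":0,"z":0.04,"wx":0,"wy":0,"wz":0,"hand":-1},
    {"x":0,"y":0,"z":0.02,"wx":0,"wy":0,"wz":0,"hand":-1},
    {"x":0,"y":0,"z":0,"wx":0,"wy":0,"wz":0,"hand":-1},
    {"x":0,"y":0,"z":0,"wx":0,"wy":0,"wz":0,"hand":-1}
  ]
}}

```text
time: 52.08
tool_pos: [0.4289, 0.2047, 0.1471]
tool_rot: [-0.0, 0.999, -0.044, 0.0]
contact_force: [0.4, 1.0, -1.1]
gripper_width: 0.192
grasp_force: 58.8
```

>>> {"name": "send_rows", "arguments": {
  "rows": [
    {"x":0.04,"y":0,"z":0.003,"wx":0,"wy":0,"wz":0,"hand":-1},
    {"x":0.05,"y":0,"z":0,"wx":0,"wy":0,"wz":0,"hand":-1},
    {"x":0.05,"y":0,"z":0,"wx":0,"wy":0,"wz":0,"hand":-1},
    {"x":0.05,"y":0,"z":0,"wx":0,"wy":0,"wz":0,"hand":-1},
    {"x":0.05,"y":0,"z":0,"wx":0,"wy":0,"wz":0,"hand":-1},
    {"x":0.05,"y":0,"z":0,"wx":0,"wy":0,"wz":0,"hand":-1},
    {"x":0.05,"y":0,"z":0,"wx":0,"wy":0,"wz":0,"hand":-1},
    {"x":0.05,"y":0,"z":0,"wx":0,"wy":0,"wz":0,"hand":-1},
    {"x":0.05,"y":0,"z":0,"wx":0,"wy":0,"wz":0,"hand":-1},
    {"x":0.05,"y":0,"z":0,"wx":0,"wy":0,"wz":0,"hand":-1}
  ]
}}

```text
time: 52.92
tool_pos: [0.5034, 0.1982, 0.1468]
tool_rot: [-0.0, 0.999, -0.044, 0.001]
contact_force: [0.6, -0.2, -1.3]
gripper_width: 0.197
grasp_force: 58.8
```

Run:
```python
from h import *
where(TR);plan(lane(TR,.080,.147),-.086); print(manip.state()["ft_torque"].round(2))
```

```text
lane x -0.0207 y -0.0001
x 0.671 y -0.000 z -0.002  wz -0.002 | yaw now -0.087 t 52.9 tcp [0.5034 0.1982 0.1468] w 0.20 g 59 F [ 0.6 -0.2 -1.3]
[-0.    0.    0.02]
```

>>> {"name": "send_rows", "arguments": {
  "rows": [
    {"x":0.07,"y":0,"z":0,"wx":0,"wy":0,"wz":0,"hand":-1},
    {"x":0.07,"y":0,"z":0,"wx":0,"wy":0,"wz":0,"hand":-1},
    {"x":0.07,"y":0,"z":0,"wx":0,"wy":0,"wz":0,"hand":-1},
    {"x":0.07,"y":0,"z":0,"wx":0,"wy":0,"wz":0,"hand":-1},
    {"x":0.07,"y":0,"z":0,"wx":0,"wy":0,"wz":0,"hand":-1},
    {"x":0.07,"y":0,"z":0,"wx":0,"wy":0,"wz":0,"hand":-1},
    {"x":0.07,"y":0,"z":0,"wx":0,"wy":0,"wz":0,"hand":-1},
    {"x":0.07,"y":0,"z":0,"wx":0,"wy":0,"wz":0,"hand":-1},
    {"x":0.06,"y":0,"z":0,"wx":0,"wy":0,"wz":0,"hand":-1},
    {"x":0.04,"y":0,"z":0,"wx":0,"wy":0,"wz":0,"hand":-1}
  ]
}}

```text
time: 53.75
tool_pos: [0.6018, 0.1895, 0.1465]
tool_rot: [-0.0, 0.999, -0.044, 0.0]
contact_force: [1.1, 0.3, -1.2]
gripper_width: 0.191
grasp_force: 58.8
```

>>> {"name": "send_rows", "arguments": {
  "rows": [
    {"x":0,"y":0,"z":0.006,"wx":0,"wy":0,"wz":0,"hand":-1},
    {"x":0,"y":0,"z":0.006,"wx":0,"wy":0,"wz":0,"hand":-1},
    {"x":0,"y":0,"z":0,"wx":0,"wy":0,"wz":0,"hand":-1},
    {"x":0,"y":0,"z":0,"wx":0,"wy":0,"wz":0,"hand":-1},
    {"x":0,"y":0,"z":0,"wx":0,"wy":0,"wz":0,"hand":-1},
    {"x":0,"y":0,"z":0,"wx":0,"wy":0,"wz":0,"hand":-1},
    {"x":0,"y":0,"z":0,"wx":0,"wy":0,"wz":0,"hand":-1},
    {"x":0,"y":0,"z":0,"wx":0,"wy":0,"wz":0,"hand":-1},
    {"x":0,"y":0,"z":0,"wx":0,"wy":0,"wz":0,"hand":-1},
    {"x":0,"y":0,"z":0,"wx":0,"wy":0,"wz":0,"hand":-1}
  ]
}}

```text
time: 54.58
tool_pos: [0.6008, 0.1897, 0.1452]
tool_rot: [-0.0, 0.999, -0.044, 0.0]
contact_force: [1.5, -0.3, 3.1]
gripper_width: 0.195
grasp_force: 59.2
```

Run:
```python
from h import *
where(TR);plan(lane(TR,.080,.147),-.086); print(manip.state()["ft_torque"].round(2))
```

```text
lane x 0.0772 y -0.0001
x 0.019 y -0.001 z -0.012  wz -0.002 | yaw now -0.087 t 54.6 tcp [0.6008 0.1897 0.1452] w 0.19 g 59 F [ 1.5 -0.3  3.1]
[-0.12 -0.18  0.04]
```

>>> {"name": "send_rows", "arguments": {
  "rows": [
    {"x":0,"y":0,"z":-0.003,"wx":0,"wy":0,"wz":0,"hand":-1},
    {"x":0,"y":0,"z":0,"wx":0,"wy":0,"wz":0,"hand":-0.3},
    {"x":0,"y":0,"z":0,"wx":0,"wy":0,"wz":0,"hand":-0.3},
    {"x":0,"y":0,"z":0,"wx":0,"wy":0,"wz":0,"hand":-0.3},
    {"x":0,"y":0,"z":0,"wx":0,"wy":0,"wz":0,"hand":-0.3},
    {"x":0,"y":0,"z":0,"wx":0,"wy":0,"wz":0,"hand":-0.3},
    {"x":0,"y":0,"z":0,"wx":0,"wy":0,"wz":0,"hand":-0.3},
    {"x":0,"y":0,"z":-0.05,"wx":0,"wy":0,"wz":0,"hand":-0.3},
    {"x":0,"y":0,"z":-0.1,"wx":0,"wy":0,"wz":0,"hand":-0.3},
    {"x":0,"y":0,"z":-0.1,"wx":0,"wy":0,"wz":0,"hand":-0.3}
  ]
}}

```text
time: 55.42
tool_pos: [0.6004, 0.1896, 0.1837]
tool_rot: [0.0, 0.999, -0.044, -0.0]
contact_force: [0.9, 0.8, 0.2]
gripper_width: 0.351
grasp_force: 0.0
```

>>> {"name": "send_rows", "arguments": {
  "rows": [
    {"x":0,"y":0,"z":-0.12,"wx":0,"wy":0,"wz":0,"hand":-0.1},
    {"x":-0.05,"y":0,"z":-0.12,"wx":0,"wy":0,"wz":0,"hand":-0.1},
    {"x":-0.05,"y":0,"z":-0.12,"wx":0,"wy":0,"wz":0,"hand":-0.1},
    {"x":-0.05,"y":0,"z":-0.12,"wx":0,"wy":0,"wz":0,"hand":-0.1},
    {"x":-0.05,"y":0,"z":-0.12,"wx":0,"wy":0,"wz":0,"hand":-0.1},
    {"x":-0.05,"y":0,"z":-0.12,"wx":0,"wy":0,"wz":0,"hand":-0.1},
    {"x":-0.05,"y":0,"z":-0.12,"wx":0,"wy":0,"wz":0,"hand":-0.1},
    {"x":-0.05,"y":0,"z":-0.12,"wx":0,"wy":0,"wz":0,"hand":-0.1},
    {"x":-0.05,"y":0,"z":-0.12,"wx":0,"wy":0,"wz":0,"hand":-0.1},
    {"x":0,"y":0,"z":0,"wx":0,"wy":0,"wz":0,"hand":-0.1}
  ]
}}

```text
time: 56.25
tool_pos: [0.5417, 0.1955, 0.3525]
tool_rot: [-0.002, 0.999, -0.043, 0.005]
contact_force: [0.8, 0.1, 1.1]
gripper_width: 0.452
grasp_force: 0.0
```

```bash
cat >> h.py <<'E'
def doors(I,c):
    g=cv2.GaussianBlur(I.max(2),(3,3),0)
    for n,T in(("S",TS),("R",TR)):
        o=[]
        for y in(-.014,-.005,.005,.014):
            xs=np.arange(-.08,-.03,.0005); P=np.float32([proj(c,[*(T+U*(x+.062)+N*y),.132]) for x in xs])
            v=cv2.remap(g,P[:,0].reshape(1,-1).copy(),P[:,1].reshape(1,-1).copy(),cv2.INTER_LINEAR)[0]; d=xs[v<120]*1000
            o.append("%.1f..%.1f"%(d.min(),d.max()) if len(d) else "none")
        print("door",n,o)
E
python3 - <<'E'
from h import *
plan([.5675,-.195,.35])
c=calibration("wrist"); I=grab_frame("wrist"); np.savez("pics/w13.npz",I=I,**c)
doors(I,c)
for T in(TR,TS): strip(I,c,T,0,.178,-.03)
strip(I,c,TR,.014,.118,-.03); strip(I,c,TR,-.014,.118,-.03)
T=grab_frame("top")
for p,X,a,n,s in stems(T,calibration("top"),(268,150,340,240),215,8,200): print(p.round(1),X.round(4),round(a,1))
E
```

```text
x 0.397 y 2.579 z 0.017  wz 0.000 | yaw now -0.087 t 56.2 tcp [0.5417 0.1955 0.3525] w 0.45 g 0 F [0.8 0.1 1.1]
door S ['-61.5..-49.5', '-61.5..-50.0', '-62.0..-56.5', '-62.5..-48.5']
door R ['-61.0..-49.0', '-61.0..-49.5', '-61.0..-49.0', '-61.0..-48.5']
-30:242/5 -26:252/2 -22:252/3 -18:251/2 -14:251/1 -10:252/3 -6:251/2 -2:251/3 2:251/2 6:251/2 10:251/3 14:251/2 18:252/2 22:253/3 26:253/3 30:252/3 34:252/4 38:251/2 42:251/3 46:251/2 50:251/2 54:251/2 58:240/4 62:148/79 66:239/81 70:252/3 74:251/2 78:251/2 82:254/5 86:236/119 90:232/124 94:234/121 98:240/5 102:92/11 106:84/15
-30:177/10 -26:252/2 -22:251/3 -18:252/3 -14:254/3 -10:193/12 -6:188/14 -2:189/11 2:191/17 6:186/18 10:190/15 14:191/13 18:187/10 22:187/14 26:180/23 30:187/16 34:194/17 38:193/17 42:140/15 46:136/90 50:164/126 54:162/91 58:241/123 62:252/6 66:127/88 70:237/11 74:251/2 78:251/3 82:251/3 86:216/98 90:247/90 94:226/122 98:250/4 102:146/14 106:78/13
-30:192/15 -26:189/16 -22:189/12 -18:189/15 -14:191/11 -10:193/15 -6:193/17 -2:189/15 2:194/16 6:191/12 10:194/17 14:193/17 18:195/16 22:191/19 26:195/18 30:193/12 34:190/16 38:190/12 42:188/15 46:193/16 50:197/17 54:191/12 58:191/77 62:231/127 66:145/130 70:162/121 74:176/129 78:164/128 82:230/124 86:183/120 90:123/91 94:161/46 98:196/10 102:194/16 106:168/14
-30:251/2 -26:251/2 -22:251/2 -18:251/3 -14:251/2 -10:251/2 -6:251/3 -2:251/2 2:241/4 6:200/15 10:204/18 14:199/15 18:198/12 22:200/14 26:244/4 30:251/2 34:251/2 38:252/3 42:251/3 46:251/2 50:251/3 54:253/4 58:233/120 62:213/127 66:211/126 70:135/123 74:171/122 78:156/123 82:170/116 86:243/115 90:222/132 94:193/62 98:253/2 102:199/19 106:125/6
[323.2 172.8] [ 0.5676 -0.195   0.174 ] 45.7
```

Round 1 is in (stem at lane x 76 mm, doors shut), but the square lane reads differently for stands 2 and 3; I look (last picture).

Run:
```python
from h import *
z=np.load("pics/w13.npz"); c={k:z[k] for k in("camera_matrix","R","t")}; I=z["I"]
S=grab_frame("scene"); np.save("pics/s13.npy",S); T=grab_frame("top"); np.save("pics/t13.npy",T); cs=calibration("scene")
q=proj(c,lane((TS+TR)/2,0.0,.13)).astype(int); print(q); y0=max(0,q[1]-100);x0=max(0,q[0]-60)
A=cv2.resize(I[y0:y0+190,x0:x0+130],(410,600),interpolation=cv2.INTER_CUBIC); print("A origin",x0,y0)
q=proj(cs,lane(TS,0.0,.13)).astype(int); B=cv2.resize(S[q[1]-70:q[1]+70,q[0]-50:q[0]+50],(390,560),interpolation=cv2.INTER_CUBIC)
B=np.vstack([B,np.zeros((40,390,3),np.uint8)])
cv2.imwrite("pics/w14.png",np.hstack([A,B]))
```

```text
[293 176]
A origin 233 76
```

View pics/w14.png

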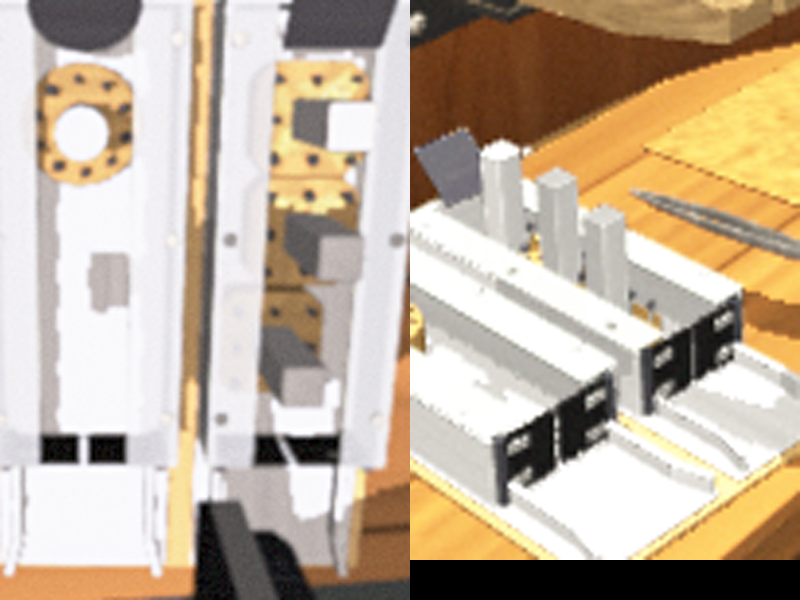

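The picture shows all three square stands upright in a row (third slightly left of centre), round 1 upright, all four doors shut. Next, round 2.

>>> {"name": "send_rows", "arguments": {
  "rows": [
    {"x":0.028,"y":0.184,"z":0,"wx":0,"wy":0,"wz":0,"hand":-0.1},
    {"x":0.028,"y":0.184,"z":0,"wx":0,"wy":0,"wz":0,"hand":-0.1},
    {"x":0.028,"y":0.184,"z":0,"wx":0,"wy":0,"wz":0,"hand":-0.1},
    {"x":0.028,"y":0.184,"z":0,"wx":0,"wy":0,"wz":0,"hand":-0.1},
    {"x":0.028,"y":0.184,"z":0,"wx":0,"wy":0,"wz":0,"hand":-0.1},
    {"x":0.028,"y":0.184,"z":0,"wx":0,"wy":0,"wz":0,"hand":-0.1},
    {"x":0.028,"y":0.184,"z":0,"wx":0,"wy":0,"wz":0,"hand":-0.1},
    {"x":0.028,"y":0.184,"z":0,"wx":0,"wy":0,"wz":0,"hand":-0.1},
    {"x":0.028,"y":0.184,"z":0,"wx":0,"wy":0,"wz":0,"hand":-0.1},
    {"x":0.028,"y":0.184,"z":0,"wx":0,"wy":0,"wz":0,"hand":-0.1}
  ]
}}

```text
time: 57.28
tool_pos: [0.5582, -0.0852, 0.3426]
tool_rot: [-0.0, 0.999, -0.044, -0.002]
contact_force: [0.7, 0.1, -0.3]
gripper_width: 0.449
grasp_force: 0.0
```

>>> {"name": "send_rows", "arguments": {
  "rows": [
    {"x":0.03,"y":0.184,"z":0,"wx":0,"wy":0,"wz":0,"hand":-0.1},
    {"x":0.03,"y":0.184,"z":0,"wx":0,"wy":0,"wz":0,"hand":-0.1},
    {"x":0.03,"y":0.184,"z":0,"wx":0,"wy":0,"wz":0,"hand":-0.1},
    {"x":0.03,"y":0.184,"z":0,"wx":0,"wy":0,"wz":0,"hand":-0.1},
    {"x":0,"y":0,"z":0.1,"wx":0,"wy":0,"wz":0,"hand":-0.1},
    {"x":0,"y":0,"z":0.18,"wx":0,"wy":0,"wz":0,"hand":-0.1},
    {"x":0,"y":0,"z":0.18,"wx":0,"wy":0,"wz":0,"hand":-0.1},
    {"x":0,"y":0,"z":0.18,"wx":0,"wy":0,"wz":0,"hand":-0.1},
    {"x":0,"y":0,"z":0.18,"wx":0,"wy":0,"wz":0,"hand":-0.1},
    {"x":0,"y":0,"z":0.1,"wx":0,"wy":0,"wz":0,"hand":-0.1}
  ]
}}

```text
time: 58.12
tool_pos: [0.5645, -0.1939, 0.2003]
tool_rot: [-0.002, 0.999, -0.044, -0.004]
contact_force: [-0.2, 0.2, -0.5]
gripper_width: 0.452
grasp_force: 0.0
```

Run:
```python
from h import *
I=look([.5676,-.195,.141],-.086)
z=np.load("pics/w13.npz"); c={k:z[k] for k in("camera_matrix","R","t")}
for px in((295,392),(270,392),(240,388)):
    d=onz(c,(px[0]/410*130+233,px[1]/600*190+76),.118)[:2]-TS; print("rear3",d@U-.062,d@N)
```

```text
proj 259 221 stem [257.  221.4] [244 208  27  28 582] [ 0.5677 -0.1938  0.174 ]
x 0.030 y 0.009 z 0.377  wz -0.002 | yaw now -0.087 t 58.2 tcp [ 0.5633 -0.1933  0.1976] w 0.45 g 0 F [-1.1  1.  -3. ]
rear3 -0.035254185081568135 -0.0024777617812486753
rear3 -0.03525582862039798 0.008158988573098002
rear3 -0.0334645899368001 0.021014141759506038
```

>>> {"name": "send_rows", "arguments": {
  "rows": [
    {"x":0.02,"y":0.005,"z":0,"wx":0,"wy":0,"wz":0,"hand":-0.1},
    {"x":0,"y":0,"z":0.06,"wx":0,"wy":0,"wz":0,"hand":-0.1},
    {"x":0,"y":0,"z":0.07,"wx":0,"wy":0,"wz":0,"hand":-0.1},
    {"x":0,"y":0,"z":0.07,"wx":0,"wy":0,"wz":0,"hand":-0.1},
    {"x":0,"y":0,"z":0.07,"wx":0,"wy":0,"wz":0,"hand":-0.1},
    {"x":0,"y":0,"z":0.06,"wx":0,"wy":0,"wz":0,"hand":-0.1},
    {"x":0,"y":0,"z":0.02,"wx":0,"wy":0,"wz":0,"hand":-0.1},
    {"x":0,"y":0,"z":0,"wx":0,"wy":0,"wz":0,"hand":-0.1},
    {"x":0,"y":0,"z":0,"wx":0,"wy":0,"wz":0,"hand":-0.1},
    {"x":0,"y":0,"z":0,"wx":0,"wy":0,"wz":0,"hand":-0.1}
  ]
}}

```text
time: 59.0
tool_pos: [0.5702, -0.1965, 0.1549]
tool_rot: [0.0, 0.999, -0.044, 0.001]
contact_force: [0.0, 0.6, 0.2]
gripper_width: 0.45
grasp_force: 0.0
```

Run:
```python
from h import *
plan([.5676,-.1945,.141],-.086)
```

```text
x -0.019 y -0.012 z 0.092  wz -0.002 | yaw now -0.087 t 59.0 tcp [ 0.5702 -0.1965  0.1549] w 0.45 g 0 F [0.  0.6 0.2]
```

>>> {"name": "send_rows", "arguments": {
  "rows": [
    {"x":-0.018,"y":-0.012,"z":0.03,"wx":0,"wy":0,"wz":0,"hand":-0.1},
    {"x":0,"y":0,"z":0.04,"wx":0,"wy":0,"wz":0,"hand":-0.1},
    {"x":0,"y":0,"z":0.022,"wx":0,"wy":0,"wz":0,"hand":-0.1},
    {"x":0,"y":0,"z":0,"wx":0,"wy":0,"wz":0,"hand":-0.1},
    {"x":0,"y":0,"z":0,"wx":0,"wy":0,"wz":0,"hand":-1},
    {"x":0,"y":0,"z":0,"wx":0,"wy":0,"wz":0,"hand":-1},
    {"x":0,"y":0,"z":0,"wx":0,"wy":0,"wz":0,"hand":-1},
    {"x":0,"y":0,"z":0,"wx":0,"wy":0,"wz":0,"hand":-1},
    {"x":0,"y":0,"z":0,"wx":0,"wy":0,"wz":0,"hand":-1},
    {"x":0,"y":0,"z":0,"wx":0,"wy":0,"wz":0,"hand":-1}
  ]
}}

```text
time: 59.83
tool_pos: [0.5673, -0.1942, 0.1403]
tool_rot: [-0.0, 0.999, -0.044, -0.0]
contact_force: [0.4, -0.3, -0.8]
gripper_width: 0.193
grasp_force: 58.4
```

>>> {"name": "send_rows", "arguments": {
  "rows": [
    {"x":0,"y":0,"z":-0.05,"wx":0,"wy":0,"wz":0,"hand":-1},
    {"x":0,"y":0,"z":-0.15,"wx":0,"wy":0,"wz":0,"hand":-1},
    {"x":0,"y":0,"z":-0.15,"wx":0,"wy":0,"wz":0,"hand":-1},
    {"x":0,"y":0,"z":-0.15,"wx":0,"wy":0,"wz":0,"hand":-1},
    {"x":0,"y":0,"z":-0.15,"wx":0,"wy":0,"wz":0,"hand":-1},
    {"x":0,"y":0,"z":-0.15,"wx":0,"wy":0,"wz":0,"hand":-1},
    {"x":0,"y":0,"z":-0.15,"wx":0,"wy":0,"wz":0,"hand":-1},
    {"x":0,"y":0,"z":-0.15,"wx":0,"wy":0,"wz":0,"hand":-1},
    {"x":0,"y":0,"z":-0.15,"wx":0,"wy":0,"wz":0,"hand":-1},
    {"x":0,"y":0,"z":-0.15,"wx":0,"wy":0,"wz":0,"hand":-1}
  ]
}}

```text
time: 60.67
tool_pos: [0.567, -0.1942, 0.3519]
tool_rot: [0.0, 0.999, -0.044, 0.0]
contact_force: [0.6, 0.0, -2.6]
gripper_width: 0.19
grasp_force: 58.5
```

Run:
```python
from h import *
plan(lane(TR,-.096,.20))
```

```text
x -1.153 y -2.568 z 1.012  wz 0.000 | yaw now -0.087 t 60.7 tcp [ 0.567  -0.1942  0.3519] w 0.19 g 59 F [ 0.6  0.  -2.6]
```

>>> {"name": "send_rows", "arguments": {
  "rows": [
    {"x":-0.064,"y":-0.143,"z":0,"wx":0,"wy":0,"wz":0,"hand":-1},
    {"x":-0.064,"y":-0.143,"z":0,"wx":0,"wy":0,"wz":0,"hand":-1},
    {"x":-0.064,"y":-0.143,"z":0,"wx":0,"wy":0,"wz":0,"hand":-1},
    {"x":-0.064,"y":-0.143,"z":0,"wx":0,"wy":0,"wz":0,"hand":-1},
    {"x":-0.064,"y":-0.143,"z":0,"wx":0,"wy":0,"wz":0,"hand":-1},
    {"x":-0.064,"y":-0.143,"z":0,"wx":0,"wy":0,"wz":0,"hand":-1},
    {"x":-0.064,"y":-0.143,"z":0,"wx":0,"wy":0,"wz":0,"hand":-1},
    {"x":-0.064,"y":-0.143,"z":0,"wx":0,"wy":0,"wz":0,"hand":-1},
    {"x":-0.064,"y":-0.143,"z":0,"wx":0,"wy":0,"wz":0,"hand":-1},
    {"x":-0.064,"y":-0.143,"z":0,"wx":0,"wy":0,"wz":0,"hand":-1}
  ]
}}

```text
time: 61.5
tool_pos: [0.4896, 0.0288, 0.3508]
tool_rot: [0.0, 0.999, -0.044, 0.0]
contact_force: [0.8, -0.7, -2.3]
gripper_width: 0.191
grasp_force: 58.7
```

>>> {"name": "send_rows", "arguments": {
  "rows": [
    {"x":-0.064,"y":-0.143,"z":0,"wx":0,"wy":0,"wz":0,"hand":-1},
    {"x":-0.064,"y":-0.143,"z":0,"wx":0,"wy":0,"wz":0,"hand":-1},
    {"x":-0.064,"y":-0.143,"z":0,"wx":0,"wy":0,"wz":0,"hand":-1},
    {"x":-0.064,"y":-0.143,"z":0,"wx":0,"wy":0,"wz":0,"hand":-1},
    {"x":-0.064,"y":-0.143,"z":0,"wx":0,"wy":0,"wz":0,"hand":-1},
    {"x":-0.064,"y":-0.143,"z":0,"wx":0,"wy":0,"wz":0,"hand":-1},
    {"x":-0.064,"y":-0.143,"z":0,"wx":0,"wy":0,"wz":0,"hand":-1},
    {"x":-0.064,"y":-0.142,"z":0,"wx":0,"wy":0,"wz":0,"hand":-1},
    {"x":0,"y":0,"z":0.1,"wx":0,"wy":0,"wz":0,"hand":-1},
    {"x":0,"y":0,"z":0.1,"wx":0,"wy":0,"wz":0,"hand":-1}
  ]
}}

```text
time: 62.33
tool_pos: [0.4288, 0.2061, 0.3211]
tool_rot: [-0.0, 0.999, -0.043, 0.001]
contact_force: [0.4, -0.6, -2.0]
gripper_width: 0.192
grasp_force: 59.0
```

>>> {"name": "send_rows", "arguments": {
  "rows": [
    {"x":0,"y":0,"z":0.13,"wx":0,"wy":0,"wz":0,"hand":-1},
    {"x":0,"y":0,"z":0.13,"wx":0,"wy":0,"wz":0,"hand":-1},
    {"x":0,"y":0,"z":0.13,"wx":0,"wy":0,"wz":0,"hand":-1},
    {"x":0,"y":0,"z":0.13,"wx":0,"wy":0,"wz":0,"hand":-1},
    {"x":0,"y":0,"z":0.13,"wx":0,"wy":0,"wz":0,"hand":-1},
    {"x":0,"y":0,"z":0.1,"wx":0,"wy":0,"wz":0,"hand":-1},
    {"x":0,"y":0,"z":0.06,"wx":0,"wy":0,"wz":0,"hand":-1},
    {"x":0,"y":0,"z":0,"wx":0,"wy":0,"wz":0,"hand":-1},
    {"x":0,"y":0,"z":0,"wx":0,"wy":0,"wz":0,"hand":-1},
    {"x":0,"y":0,"z":0,"wx":0,"wy":0,"wz":0,"hand":-1}
  ]
}}

```text
time: 63.17
tool_pos: [0.4295, 0.2051, 0.1999]
tool_rot: [-0.0, 0.999, -0.044, 0.001]
contact_force: [0.9, -0.1, -0.9]
gripper_width: 0.191
grasp_force: 58.9
```

Run:
```python
from h import *
where(TR);plan(lane(TR,-.096,.1462),-.086)
```

```text
lane x -0.0949 y 0.0005
x -0.007 y 0.003 z 0.358  wz -0.002 | yaw now -0.088 t 63.2 tcp [0.4295 0.2051 0.1999] w 0.19 g 59 F [ 0.9 -0.1 -0.9]
```

>>> {"name": "send_rows", "arguments": {
  "rows": [
    {"x":-0.003,"y":0.003,"z":0,"wx":0,"wy":0,"wz":0,"hand":-1},
    {"x":0,"y":0,"z":0.06,"wx":0,"wy":0,"wz":0,"hand":-1},
    {"x":0,"y":0,"z":0.06,"wx":0,"wy":0,"wz":0,"hand":-1},
    {"x":0,"y":0,"z":0.06,"wx":0,"wy":0,"wz":0,"hand":-1},
    {"x":0,"y":0,"z":0.06,"wx":0,"wy":0,"wz":0,"hand":-1},
    {"x":0,"y":0,"z":0.06,"wx":0,"wy":0,"wz":0,"hand":-1},
    {"x":0,"y":0,"z":0.04,"wx":0,"wy":0,"wz":0,"hand":-1},
    {"x":0,"y":0,"z":0.016,"wx":0,"wy":0,"wz":0,"hand":-1},
    {"x":0,"y":0,"z":0,"wx":0,"wy":0,"wz":0,"hand":-1},
    {"x":0,"y":0,"z":0,"wx":0,"wy":0,"wz":0,"hand":-1}
  ]
}}

```text
time: 64.0
tool_pos: [0.4286, 0.205, 0.1456]
tool_rot: [-0.0, 0.999, -0.044, 0.0]
contact_force: [1.2, -0.6, -2.9]
gripper_width: 0.194
grasp_force: 59.1
```

>>> {"name": "send_rows", "arguments": {
  "rows": [
    {"x":0.04,"y":0,"z":0,"wx":0,"wy":0,"wz":0,"hand":-1},
    {"x":0.05,"y":0,"z":0,"wx":0,"wy":0,"wz":0,"hand":-1},
    {"x":0.05,"y":0,"z":0,"wx":0,"wy":0,"wz":0,"hand":-1},
    {"x":0.05,"y":0,"z":0,"wx":0,"wy":0,"wz":0,"hand":-1},
    {"x":0.05,"y":0,"z":0,"wx":0,"wy":0,"wz":0,"hand":-1},
    {"x":0.05,"y":0,"z":0,"wx":0,"wy":0,"wz":0,"hand":-1},
    {"x":0.05,"y":0,"z":0,"wx":0,"wy":0,"wz":0,"hand":-1},
    {"x":0.05,"y":0,"z":0,"wx":0,"wy":0,"wz":0,"hand":-1},
    {"x":0.05,"y":0,"z":0,"wx":0,"wy":0,"wz":0,"hand":-1},
    {"x":0.05,"y":0,"z":0,"wx":0,"wy":0,"wz":0,"hand":-1}
  ]
}}

```text
time: 64.83
tool_pos: [0.503, 0.1984, 0.1457]
tool_rot: [-0.0, 0.999, -0.044, 0.001]
contact_force: [-0.5, 1.0, -1.5]
gripper_width: 0.192
grasp_force: 58.9
```

Run:
```python
from h import *
where(TR);plan(lane(TR,.018,.1462),-.086)
```

```text
lane x -0.0211 y 0.0001
x 0.261 y 0.001 z -0.003  wz -0.002 | yaw now -0.087 t 64.8 tcp [0.503  0.1984 0.1457] w 0.19 g 59 F [-0.5  1.  -1.5]
```

>>> {"name": "send_rows", "arguments": {
  "rows": [
    {"x":0.05,"y":0,"z":0,"wx":0,"wy":0,"wz":0,"hand":-1},
    {"x":0.06,"y":0,"z":0,"wx":0,"wy":0,"wz":0,"hand":-1},
    {"x":0.06,"y":0,"z":0,"wx":0,"wy":0,"wz":0,"hand":-1},
    {"x":0.05,"y":0,"z":0,"wx":0,"wy":0,"wz":0,"hand":-1},
    {"x":0.04,"y":0,"z":0,"wx":0,"wy":0,"wz":0,"hand":-1},
    {"x":0,"y":0,"z":0,"wx":0,"wy":0,"wz":0,"hand":-1},
    {"x":0,"y":0,"z":0.006,"wx":0,"wy":0,"wz":0,"hand":-1},
    {"x":0,"y":0,"z":0.003,"wx":0,"wy":0,"wz":0,"hand":-1},
    {"x":0,"y":0,"z":0,"wx":0,"wy":0,"wz":0,"hand":-1},
    {"x":0,"y":0,"z":0,"wx":0,"wy":0,"wz":0,"hand":-1}
  ]
}}

```text
time: 65.67
tool_pos: [0.5403, 0.1951, 0.1443]
tool_rot: [0.0, 0.999, -0.044, 0.0]
contact_force: [0.0, -0.3, -0.9]
gripper_width: 0.192
grasp_force: 59.4
```

Run:
```python
from h import *
where(TR);plan(lane(TR,.018,.1462),-.086)
```

```text
lane x 0.0164 y 0.0001
x 0.011 y 0.000 z -0.013  wz -0.001 | yaw now -0.087 t 65.7 tcp [0.5403 0.1951 0.1443] w 0.19 g 59 F [ 0.  -0.3 -0.9]
```

>>> {"name": "send_rows", "arguments": {
  "rows": [
    {"x":0,"y":0,"z":0.004,"wx":0,"wy":0,"wz":0,"hand":-1},
    {"x":0,"y":0,"z":0,"wx":0,"wy":0,"wz":0,"hand":-0.3},
    {"x":0,"y":0,"z":0,"wx":0,"wy":0,"wz":0,"hand":-0.3},
    {"x":0,"y":0,"z":0,"wx":0,"wy":0,"wz":0,"hand":-0.3},
    {"x":0,"y":0,"z":0,"wx":0,"wy":0,"wz":0,"hand":-0.3},
    {"x":0,"y":0,"z":0,"wx":0,"wy":0,"wz":0,"hand":-0.3},
    {"x":0,"y":0,"z":0,"wx":0,"wy":0,"wz":0,"hand":-0.3},
    {"x":0,"y":0,"z":-0.05,"wx":0,"wy":0,"wz":0,"hand":-0.3},
    {"x":0,"y":0,"z":-0.1,"wx":0,"wy":0,"wz":0,"hand":-0.3},
    {"x":0,"y":0,"z":-0.1,"wx":0,"wy":0,"wz":0,"hand":-0.3}
  ]
}}

```text
time: 66.5
tool_pos: [0.5399, 0.195, 0.1811]
tool_rot: [0.0, 0.999, -0.044, -0.001]
contact_force: [-0.0, -0.7, 1.3]
gripper_width: 0.352
grasp_force: 0.0
```

>>> {"name": "send_rows", "arguments": {
  "rows": [
    {"x":0,"y":0,"z":-0.12,"wx":0,"wy":0,"wz":0,"hand":-0.3},
    {"x":0,"y":0.04,"z":-0.12,"wx":0,"wy":0,"wz":0,"hand":-0.3},
    {"x":0,"y":0.04,"z":-0.12,"wx":0,"wy":0,"wz":0,"hand":-0.3},
    {"x":0,"y":0.04,"z":-0.12,"wx":0,"wy":0,"wz":0,"hand":-0.3},
    {"x":0,"y":0.04,"z":-0.12,"wx":0,"wy":0,"wz":0,"hand":-0.3},
    {"x":0,"y":0.04,"z":-0.12,"wx":0,"wy":0,"wz":0,"hand":-0.3},
    {"x":0,"y":0.04,"z":-0.12,"wx":0,"wy":0,"wz":0,"hand":-0.3},
    {"x":0,"y":0.03,"z":-0.12,"wx":0,"wy":0,"wz":0,"hand":-0.3},
    {"x":0,"y":0,"z":-0.12,"wx":0,"wy":0,"wz":0,"hand":-0.3},
    {"x":0,"y":0,"z":0,"wx":0,"wy":0,"wz":0,"hand":-0.3}
  ]
}}

```text
time: 67.33
tool_pos: [0.5383, 0.1547, 0.3486]
tool_rot: [-0.001, 0.999, -0.044, 0.004]
contact_force: [-0.1, -0.2, 0.8]
gripper_width: 0.349
grasp_force: 0.0
```

Run:
```python
from h import *
plan([.5,0,.4])
c=calibration("wrist"); I=grab_frame("wrist"); np.savez("pics/w15.npz",I=I,**c); S=grab_frame("scene"); T=grab_frame("top")
doors(I,c)
for n,T_ in(("R",TR),("S",TS)):
    # bases (tan) in lane coordinates at z=.118; stem tops at .178
    h=cv2.cvtColor(I,cv2.COLOR_BGR2HSV)
    xs=np.arange(-.06,.115,.001); ys=np.arange(-.03,.03,.001)
    def grid(z): 
        P=np.array([[proj(c,[*(T_+U*(x+.062)+N*y),z]) for y in ys] for x in xs],np.float32); return cv2.remap(h,P[...,0].copy(),P[...,1].copy(),cv2.INTER_LINEAR)
    g=grid(.118); tan=((g[...,1]>70)&(g[...,2]>110)).astype(np.uint8); r=np.flatnonzero(tan[:,10:50].sum(1)>6); print(n,"base rows",np.split(xs[r]*1000,np.flatnonzero(np.diff(r)>2)+1).__len__(),(xs[r].min()*1000).round(),(xs[r].max()*1000).round())
    print("  tan count per 4mm:"," ".join("%d:%d"%(xs[i]*1000,tan[i].sum()) for i in range(0,len(xs),5)))
    g=grid(.178); w=((g[...,1]<25)&(g[...,2]>150)); print("  white y0:"," ".join("%d:%d"%(xs[i]*1000,g[i,30,2]) for i in range(0,len(xs),4)))
```

```text
x -0.164 y 1.050 z -0.343  wz 0.000 | yaw now -0.088 t 67.3 tcp [0.5383 0.1547 0.3486] w 0.35 g 0 F [-0.1 -0.2  0.8]
door S ['-62.5..-48.5', '-80.0..-48.5', '-80.0..-53.0', '-61.0..-49.0']
door R ['-61.5..-49.0', '-61.0..-51.0', '-80.0..-49.0', '-80.0..-48.5']
R base rows 2 -5.0 98.0
  tan count per 4mm: -60:0 -54:0 -49:0 -44:0 -39:0 -34:0 -29:0 -24:0 -19:0 -14:0 -9:0 -4:7 0:12 5:14 10:13 15:16 20:20 25:36 30:32 35:31 40:12 45:0 50:0 55:24 60:30 65:19 70:7 75:10 80:10 85:37 90:32 95:25 100:0 105:0 110:0
  white y0: -60:80 -55:102 -51:254 -47:252 -43:254 -39:22 -35:21 -31:32 -27:226 -23:247 -19:219 -15:214 -11:235 -7:231 -3:248 0:219 4:212 8:246 12:252 16:251 20:251 24:252 28:110 32:177 36:241 40:135 44:242 48:174 52:244 56:219 60:227 64:208 68:250 72:251 76:251 80:251 84:233 88:230 92:230 96:229 100:224 104:79 108:84 112:83
S base rows 3 -20.0 98.0
  tan count per 4mm: -60:0 -54:0 -49:0 -44:0 -39:0 -34:0 -29:1 -24:4 -19:7 -14:4 -9:12 -4:26 0:22 5:25 10:19 15:15 20:13 25:11 30:9 35:15 40:20 45:33 50:37 55:31 60:33 65:20 70:12 75:11 80:10 85:21 90:33 95:35 100:0 105:0 110:0
  white y0: -60:85 -55:119 -51:238 -47:234 -43:186 -39:17 -35:21 -31:34 -27:191 -23:191 -19:193 -15:192 -11:180 -7:151 -3:154 0:135 4:138 8:158 12:152 16:144 20:164 24:194 28:195 32:198 36:202 40:190 44:109 48:127 52:234 56:246 60:247 64:243 68:242 72:252 76:251 80:251 84:254 88:243 92:242 96:241 100:250 104:78 108:82 112:83
```

>>> {"name": "send_rows", "arguments": {
  "rows": [
    {"x":0,"y":0.06,"z":-0.02,"wx":0,"wy":0,"wz":0,"hand":-1},
    {"x":0,"y":0.06,"z":0,"wx":0,"wy":0,"wz":0,"hand":-1},
    {"x":0,"y":0.06,"z":0,"wx":0,"wy":0,"wz":0,"hand":-1},
    {"x":0,"y":0.06,"z":0,"wx":0,"wy":0,"wz":0,"hand":-1},
    {"x":0,"y":0.06,"z":0,"wx":0,"wy":0,"wz":0,"hand":-1},
    {"x":0,"y":0.03,"z":0,"wx":0,"wy":0,"wz":0,"hand":-1},
    {"x":0,"y":0,"z":0,"wx":0,"wy":0,"wz":0,"hand":-1},
    {"x":0,"y":0,"z":0,"wx":0,"wy":0,"wz":0,"hand":-1},
    {"x":0,"y":0,"z":0,"wx":0,"wy":0,"wz":0,"hand":-1},
    {"x":0,"y":0,"z":0,"wx":0,"wy":0,"wz":0,"hand":-1}
  ]
}}

```text
time: 68.32
tool_pos: [0.5325, 0.1057, 0.346]
tool_rot: [-0.0, 0.999, -0.043, 0.0]
contact_force: [-0.4, 0.1, 0.2]
gripper_width: 0.001
grasp_force: 0.0
```

Run:
```python
from h import *
plan([.5,0,.4])
c=calibration("wrist"); I=grab_frame("wrist"); np.savez("pics/w16.npz",I=I,**c)
doors(I,c); strip(I,c,TS,0,.178,-.04,.1); strip(I,c,TR,0,.178,-.04,.1)
strip(I,c,TS,.012,.118,-.05,.0); strip(I,c,TS,-.012,.118,-.05,.0)
S=grab_frame("scene"); T=grab_frame("top")
m=lambda J,b:(cv2.cvtColor(J,cv2.COLOR_BGR2HSV)[b[1]:b[3],b[0]:b[2]])
# bystanders: changes against the first scene/top pictures near wax, tweezers and stick
for J,f,bs in((T,"pics/top0.png",[(225,222,244,240),(345,165,360,255)]),(S,"pics/scene0.png",[(228,220,300,265)])):
    J0=cv2.imread(f)
    for b in bs: print(b,np.abs(J[b[1]:b[3],b[0]:b[2]].astype(int)-J0[b[1]:b[3],b[0]:b[2]]).mean().round(1))
```

```text
x -0.155 y 0.721 z -0.360  wz 0.000 | yaw now -0.087 t 68.3 tcp [0.5325 0.1057 0.346 ] w 0.00 g 0 F [-0.4  0.1  0.2]
door S ['-80.0..-49.0', '-80.0..-49.5', '-80.0..-49.0', '-61.0..-48.5']
door R ['-61.0..-49.0', '-61.0..-56.0', '-61.0..-48.0', '-61.0..-48.0']
-40:242/5 -36:245/5 -32:243/9 -28:254/3 -24:251/3 -20:251/2 -16:253/5 -12:242/118 -8:243/115 -4:243/110 0:158/129 4:161/120 8:174/122 12:249/83 16:250/85 20:244/118 24:121/133 28:252/3 32:251/3 36:251/3 40:253/4 44:111/16 48:121/27 52:235/89 56:87/26 60:249/108 64:247/113 68:138/74 72:253/4 76:251/2 80:250/3 84:252/3 88:251/114 92:188/84 96:249/111
-40:21/49 -36:20/51 -32:32/48 -28:187/15 -24:186/18 -20:187/15 -16:188/15 -12:185/15 -8:189/16 -4:187/14 0:191/17 4:188/14 8:245/3 12:251/3 16:250/2 20:251/3 24:254/3 28:150/100 32:126/107 36:105/92 40:159/119 44:183/15 48:190/15 52:185/18 56:189/15 60:190/19 64:172/24 68:249/3 72:250/2 76:251/3 80:250/2 84:197/31 88:131/117 92:162/46 96:183/13
-50:211/12 -46:205/9 -42:241/5 -38:251/3 -34:251/2 -30:251/2 -26:253/1 -22:109/19 -18:114/18 -14:109/21 -10:108/9 -6:234/107 -2:209/109
-50:252/2 -46:251/2 -42:250/2 -38:251/2 -34:251/2 -30:252/4 -26:241/3 -22:205/46 -18:196/47 -14:197/50 -10:199/55 -6:210/66 -2:177/43
(225, 222, 244, 240) 9.5
(345, 165, 360, 255) 10.1
(228, 220, 300, 265) 24.3
```

```bash
cat > amap.py <<'E'
import sys
from h import *
def amap(f,T,z,lo=-.07,hi=.06):
    d=np.load(f); c={k:d[k] for k in("camera_matrix","R","t")}; h=cv2.cvtColor(d["I"],cv2.COLOR_BGR2HSV)
    for x in np.arange(hi,lo,-.003):
        s=""
        for y in np.arange(.036,-.037,-.0015):
            q=proj(c,[*(T+U*(x+.062)+N*y),z]).round().astype(int); H,S,V=h[q[1],q[0]]
            s+="D" if V<75 else "t" if S>60 and V<200 else "T" if S>60 else "." if V>235 else "-" if V>175 else "g"
        print("%4d %s"%(round(x*1000),s))
if __name__=="__main__": amap(sys.argv[1],TS,float(sys.argv[2]))
E
python3 amap.py pics/w16.npz .118; echo; python3 amap.py pics/w12.npz .118
```

```text
60 .--........-ttgttTTTTTTTttTTTTTTTTttt.........-..
  57 .--........-ggTTTTTTTTTTTTTTTTTTTTTt-.........-..
  54 .--........-ggTTTTTTTTTTTTTTTTTTTTTT-.........-..
  51 ..--.......-ttTTTTTTTTTTTTTTTTTTTTTTT.........-..
  48 ..-........-ttgtTTTTTTTtggtTTTTTTtggg.........-..
  45 .---.......-tttTTTTTTTTTTT....TTTTTTT.........-..
  42 ..-........-ttTTTTTTTTTTTTT.TTTTTTTTT.........-..
  39 ..-.......--ttTTTT-gggggggggggttttttt-........--.
  36 .--.......--tttTTTTgggggggggggttttttt-........--.
  33 .---.......-tggttTtgggggggggggttttttt-.......---.
  30 ..........--tttTTT............-tttttt-......----g
  27 ..--.......-tttTT.............-tttttt-.......----
  24 ..-........-tttTTT............-TTTTTT-........--.
  21 ..-........-tttTTT............-ttTTTT-.......--..
  18 .--........-ttgttT............-tttttg-.......--..
  15 .--........-tttTTT............-tttttg-.......--..
  12 .--....-----tttttttttttttttg---g-gg---.......--..
   9 .--...------ttttTTtTttttttttgg--------.......--..
   6 .------....-tttTTTTTTTTTTTttttgg------........-..
   3 ..-------..-tttTTtTTTTTTTTttttttg-----........-..
  
[... 3038 characters left out ...]
..-------............................-..
 -36 .--........-------............................--.
 -39 ..-........--------...........................--.
 -42 .--........-------............................--.
 -45 ----.......------............................----
 -48 ...--......------...........................-....
 -51 .-----.....------.........................-----..
 -54 .-----------ggggggggggggggggggggggggg----------..
 -57 ..---------ggDDDDDDDDDD--gDDDDDDDDDDg-----------.
 -60 ..---------ggDDDDDDDDDD--gDDDDDDDDDDg----------..
 -63 .-----------DDDDDDDDDDg--gDDDDDDDDDDg-----------.
 -66 ..----------DDDDDDDDDDg--gDDDDDDDDDDg-----------.
 -69 .---------.------------..------------...--------.
```

Run:
```python
from amap import *
amap("pics/w16.npz",TS,.178,-.045,.06)
d=np.load("pics/w16.npz"); c={k:d[k] for k in("camera_matrix","R","t")}; g=cv2.GaussianBlur(d["I"].max(2),(3,3),0)
for f in("pics/w12.npz","pics/w16.npz"):
  d=np.load(f); c={k:d[k] for k in("camera_matrix","R","t")}; g=cv2.GaussianBlur(d["I"].max(2),(3,3),0)
  for n,T in(("S",TS),("R",TR)):
    o=[]
    for y in(-.015,-.010,-.006,.006,.010,.015):
        xs=np.arange(-.064,-.04,.0005); P=np.float32([proj(c,[*(T+U*(x+.062)+N*y),.132]) for x in xs])
        v=cv2.remap(g,P[:,0].reshape(1,-1).copy(),P[:,1].reshape(1,-1).copy(),cv2.INTER_LINEAR)[0]; q=xs[v<120]*1000; o.append("%.1f..%.1f"%(q.min(),q.max()))
    print(f,n,o)
```

```text
60 tt-..--......-gtTTTTTTTTTTTTTTTTTTT-......--..-tt
  57 tt-..--......-tttTTTTTTTtttTTTTTttt-......--..-tt
  54 tt--..-......-ttttTTTTTTtgTTTTTTtgg-......--..-tt
  51 tt--.........-tttTTTTTTTT....TTTTTT........-..-tt
  48 ttt-.........-ttTTT.-ggggggggTTTTtt-.......-..-tt
  45 ttt-.--......-tttTTTgggggggggtttttt-.......-..-tt
  42 ttg...--.....-tggTTT---------gtttDt-.......----tt
  39 ttg...--.....-ttTTT..........-ttttt-......-----tt
  36 ttt..--......-tttTT..........-TTTTT-.......-..Ttt
  33 ttt..--......-tttTT..........-TTTTT.......--..Ttt
  30 tt-..--......--tgtT..........-ttttg-......--..ttt
  27 tt-..--.......gttTT..........-ttttg-......--..ttt
  24 tt-..--...----ttttttttttttttg-------.......-..-tt
  21 tt-..-----...-tttTTTTTTTTTtttgg-----......--..-tt
  18 tt-...-----..-tttTTTTTTTTTttttgg----......--..-tt
  15 tt--..------.-tttTtTTTTTTTtgtttg..........--..-tt
  12 ttt-..-...-..-ttTTTTTTTTTTTTttt-..........--..-tt
   9 ttt...-.......gggggggggTTTttttTT..........--..-tt
   6 ttt...-.---...gggggggggtttttttT-...........-.--tt
   3 ttt...------.-gggggggggttttDtTT--..........-.--tt
  
[... 570 characters left out ...]
ggggggg-ggg--ggggg-.-------..-tt
 -33 TTT...--------gDDDDDDDDg.gDDDDDDDDgg--------...TT
 -36 TT....--------gDDDDDDDDg.gDDDDDDDDgg--------...TT
 -39 TT...---------gDDDDDDDDg.gDDDDDDDDg---------.-TTT
 -42 TT...---------gggg-g-gg-.----g---g--..-.----..TTt
pics/w12.npz S ['-61.5..-49.5', '-61.5..-49.5', '-61.5..-49.5', '-61.5..-49.5', '-61.5..-49.0', '-61.5..-48.5']
pics/w12.npz R ['-61.5..-49.5', '-61.5..-49.5', '-61.5..-54.0', '-61.5..-48.5', '-61.5..-48.5', '-61.5..-48.5']
pics/w16.npz S ['-61.0..-49.0', '-61.0..-49.5', '-61.0..-49.5', '-61.0..-49.0', '-61.0..-49.0', '-61.0..-48.5']
pics/w16.npz R ['-61.0..-49.0', '-61.0..-49.0', '-61.0..-55.0', '-61.0..-48.0', '-61.0..-48.0', '-61.5..-48.0']
```

```bash
python3 -c "
from plant import job_done
print(job_done())"
```

```text
the job is handed in; nothing more can be done
None
```

I put all five stands away (three square, two round) and handed the job in at about 68 s; my last measurements showed them upright with all four doors shut, though the third square stand was knocked about 10 mm left near the end (x about -13.5 mm, inside the -20 mm limit), and no verdict was returned.

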